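Load the weights into the draft enclosure and lock its gate

TASK

Set every steel weight that stands on the granite plate upright and fully down into an empty nest of its own shape inside the glass draft enclosure. Only when all of them are seated, swing the little glass gate fully shut, and then turn the red turnbutton fully across it. Leave the cup, bottle and brush where they are.

Things in the scene. Friction and masses are not known exactly. Their poses are not given: they have to be found in the camera images.
- enclosure: fixed open-topped glass enclosure, 240 x 300 mm; origin under its centre, x to its back, y to its left, gate in its front (-x). Walls 5 mm thick, tops 71 mm high, centred 115 mm before and behind, 142 mm left and right. Inside, three green strips 56 x 150 mm (x, y), tops 26 mm high, lie 62 mm apart front to back in varying order; each has two nests of one shape, 39 mm either side of its middle
- gate (a joint): swinging glass gate in the middle of the enclosure's front: panel 96 mm wide, 5 mm thick, top at 68 mm, on an upright hinge at its left (+y) end. 0 = shut in line with the front wall (hard stop), grows as it swings out towards the robot (clockwise from above) up to 1.8 rad; stays where left, turned by about 1 N at its pin
- gate_hinge (a point): point on the gate's hinge axis, at the height of the top of the gate pin
- gate_pin (a point): top of the blue upright round pin on the gate's top edge: 10 mm thick, 30 mm tall (68 to 98 mm above the granite), 45 mm from the hinge axis; moves with the gate
- turnbutton (a joint): red turnbutton: flat bar 44 mm long, 11 mm wide, 58 to 68 mm above the granite, on an upright pivot (post 18 mm across, 58 mm high) in front of the gate's right-hand end. 0 = points straight out from the front (gate free), grows clockwise from above to 1.57 rad = lies across the front of the gate (hard stop); stays where left, turned by about 1 N at its pin
- button_pivot (a point): point on the turnbutton's pivot axis, at the height of the top of its pin
- button_pin (a point): top of the red upright round pin on the turnbutton: 10 mm thick, 30 mm tall (68 to 98 mm above the granite), 32 mm from the pivot axis; moves with the turnbutton
- nest_round_hole0 (a point): centre of the mouth of a nest (round, 46 mm across, floor 8 mm below its mouth) at the right-hand (-y) end of the round strip, 26 mm above the granite; x and y axes parallel to the enclosure's
- nest_round_hole1 (a point): centre of the mouth of a nest (round, 46 mm across, floor 8 mm below its mouth) at the left-hand (+y) end of the round strip, 26 mm above the granite; x and y axes parallel to the enclosure's
- nest_square_hole0 (a point): centre of the mouth of a nest (square, 40 x 40 mm, floor 8 mm below its mouth) at the right-hand (-y) end of the square strip, 26 mm above the granite; x and y axes parallel to the enclosure's
- nest_square_hole1 (a point): centre of the mouth of a nest (square, 40 x 40 mm, floor 8 mm below its mouth) at the left-hand (+y) end of the square strip, 26 mm above the granite; x and y axes parallel to the enclosure's
- nest_oblong_hole0 (a point): centre of the mouth of a nest (oblong, 34 mm along x by 56 mm along y, floor 8 mm below its mouth) at the right-hand (-y) end of the oblong strip, 26 mm above the granite; x and y axes parallel to the enclosure's
- nest_oblong_hole1 (a point): centre of the mouth of a nest (oblong, 34 mm along x by 56 mm along y, floor 8 mm below its mouth) at the left-hand (+y) end of the oblong strip, 26 mm above the granite; x and y axes parallel to the enclosure's
- round_a: polished steel weight, cylinder 42 mm across, 30 mm tall, 330 g, standing upright; origin at the centre of its underside, z up. May be absent
- round_b: polished steel weight, cylinder 42 mm across, 30 mm tall, 330 g, standing upright; origin at the centre of its underside, z up. May be absent
- square_a: polished steel weight, square block 36 x 36 mm, 30 mm tall, 310 g, standing upright; origin at the centre of its underside, z up. May be absent
- square_b: polished steel weight, square block 36 x 36 mm, 30 mm tall, 310 g, standing upright; origin at the centre of its underside, z up. May be absent
- oblong_a: polished steel weight, oblong block 30 mm along x by 52 mm along y, 30 mm tall, 370 g, standing upright; origin at the centre of its underside, z up. May be absent
- oblong_b: polished steel weight, oblong block 30 mm along x by 52 mm along y, 30 mm tall, 370 g, standing upright; origin at the centre of its underside, z up. May be absent
- tare_cup: white ceramic tare cup, 60 mm across, 48 mm tall, loose bystander; origin under its centre
- reagent_bottle: amber bottle, 52 mm across, 110 mm tall, loose bystander; origin under its centre
- pan_brush: steel pan brush about 170 mm long lying along its x axis, loose bystander
Not all that is in view belongs to the job. What is shaped like the square_b but blue or brown is not meant.

How it is judged:
On the way, in this order (a step that is already met when the one before it is completed fails the run):
1. every weight present is seated in a nest of its own shape and released (((horizontal distance between round_a and nest_round_hole0 below 0.005 m and z of round_a in the frame of nest_round_hole0 below -0.0055 m) or (horizontal distance between round_a and nest_round_hole1 below 0.005 m and z of round_a in the frame of nest_round_hole1 below -0.0055 m)) and angle between each of round_a, round_b, square_a, square_b, oblong_a, oblong_b's own z axis and vertical below 0.1 rad and linear speed of each of round_a, round_b, square_a, square_b, oblong_a, oblong_b below 0.02 m/s and ((horizontal distance between round_b and nest_round_hole0 below 0.005 m and z of round_b in the frame of nest_round_hole0 below -0.0055 m) or (horizontal distance between round_b and nest_round_hole1 below 0.005 m and z of round_b in the frame of nest_round_hole1 below -0.0055 m)) and ((horizontal distance between square_a and nest_square_hole0 below 0.005 m and z of square_a in the frame of nest_square_hole0 below -0.0055 m) or (horizontal distance between square_a and nest_square_hole1 below 0.005 m and z of square_a in the frame of nest_square_hole1 below -0.0055 m)) and ((horizontal distance between square_b and nest_square_hole0 below 0.005 m and z of square_b in the frame of nest_square_hole0 below -0.0055 m) or (horizontal distance between square_b and nest_square_hole1 below 0.005 m and z of square_b in the frame of nest_square_hole1 below -0.0055 m)) and ((horizontal distance between oblong_a and nest_oblong_hole0 below 0.005 m and z of oblong_a in the frame of nest_oblong_hole0 below -0.0055 m) or (horizontal distance between oblong_a and nest_oblong_hole1 below 0.005 m and z of oblong_a in the frame of nest_oblong_hole1 below -0.0055 m)) and ((horizontal distance between oblong_b and nest_oblong_hole0 below 0.005 m and z of oblong_b in the frame of nest_oblong_hole0 below -0.0055 m) or (horizontal distance between oblong_b and nest_oblong_hole1 below 0.005 m and z of oblong_b in the frame of nest_oblong_hole1 below -0.0055 m)) and contact force between the fingers and round_a below 0.1 N and contact force between the fingers and round_b below 0.1 N and contact force between the fingers and square_a below 0.1 N and contact force between the fingers and square_b below 0.1 N and contact force between the fingers and oblong_a below 0.1 N and contact force between the fingers and oblong_b below 0.1 N), for 0.2 s.
2. the gate is shut (value of joint gate below 0.06 rad), for 0.2 s.
3. the turnbutton lies across the gate (value of joint gate below 0.06 rad and value of joint turnbutton above 1.4 rad), for 0.2 s.
At the end, for the whole second after the job is handed in: Every weight present stands at rest in a nest of its own shape (within 5 mm of its centre, at least 5.5 mm below the strip's top, within 0.1 rad of upright), the gate is within 0.06 rad of shut and the turnbutton is turned past 1.4 rad (all of step 3 and ((horizontal distance between round_a and nest_round_hole0 below 0.005 m and z of round_a in the frame of nest_round_hole0 below -0.0055 m) or (horizontal distance between round_a and nest_round_hole1 below 0.005 m and z of round_a in the frame of nest_round_hole1 below -0.0055 m)) and angle between each of round_a, round_b, square_a, square_b, oblong_a, oblong_b's own z axis and vertical below 0.1 rad and linear speed of each of round_a, round_b, square_a, square_b, oblong_a, oblong_b below 0.02 m/s and ((horizontal distance between round_b and nest_round_hole0 below 0.005 m and z of round_b in the frame of nest_round_hole0 below -0.0055 m) or (horizontal distance between round_b and nest_round_hole1 below 0.005 m and z of round_b in the frame of nest_round_hole1 below -0.0055 m)) and ((horizontal distance between square_a and nest_square_hole0 below 0.005 m and z of square_a in the frame of nest_square_hole0 below -0.0055 m) or (horizontal distance between square_a and nest_square_hole1 below 0.005 m and z of square_a in the frame of nest_square_hole1 below -0.0055 m)) and ((horizontal distance between square_b and nest_square_hole0 below 0.005 m and z of square_b in the frame of nest_square_hole0 below -0.0055 m) or (horizontal distance between square_b and nest_square_hole1 below 0.005 m and z of square_b in the frame of nest_square_hole1 below -0.0055 m)) and ((horizontal distance between oblong_a and nest_oblong_hole0 below 0.005 m and z of oblong_a in the frame of nest_oblong_hole0 below -0.0055 m) or (horizontal distance between oblong_a and nest_oblong_hole1 below 0.005 m and z of oblong_a in the frame of nest_oblong_hole1 below -0.0055 m)) and ((horizontal distance between oblong_b and nest_oblong_hole0 below 0.005 m and z of oblong_b in the frame of nest_oblong_hole0 below -0.0055 m) or (horizontal distance between oblong_b and nest_oblong_hole1 below 0.005 m and z of oblong_b in the frame of nest_oblong_hole1 below -0.0055 m))); the robot touches nothing.
It fails at once if the tare cup is moved by more than 3 cm (distance of tare_cup from where it was at the start of the episode above 0.03 m).
It fails at once if the reagent bottle is moved by more than 3 cm (distance of reagent_bottle from where it was at the start of the episode above 0.03 m).
It fails at once if the pan brush is moved by more than 3 cm (distance of pan_brush from where it was at the start of the episode above 0.03 m).
Of round_a, round_b, square_a, square_b, oblong_a, oblong_b only 5 to 6 are there at a start; the rules pass over those that are not, and their reading is None.
At some moment in a run one of round_a, round_b, square_a, square_b, oblong_a, oblong_b may be knocked a few centimetres aside while the robot is not near it.
It also fails if it takes over 200 s, if anything falls off the work surface, if the arm or the gripper's body presses on something with over 40 N, if the wrist force passes 120 N, or if a joint passes its speed limit or range.

ROBOT

A 6-joint arm with a two-finger parallel gripper is mounted at the origin on the work surface. World frame = base frame: x ahead of the robot, y to its left, z up, the work surface at z = 0. Lengths are in m, angles in rad, forces in N, time in s.
With the tool pointing down it reaches from about 0.25 to 0.725 m from the base axis. Payload 4 kg.
Tool frame: the origin (TCP) lies on the centre line of the jaws, within the pads' length; the fingertips stand 22 mm ahead of it and the grasp point (between the pads) lies 3 mm ahead of it (bot.tip_reach is the distance from the TCP to the fingertips, in m); z points along the fingers, y is the line along which they close (so a half turn about z gives the same grasp; the last joint's range is limited). The gripper opens to 85 mm and grips with 20 to 120 N. Pads are 22 mm wide; open, the fingers measure 114 mm over their backs; the gripper's body (76 mm by 85 mm) begins 54 mm behind the grasp point. The pads swing forward as they close: fully open they stand 13 mm farther back than shut.
Start: joints at [1.228, 0.241, 0.005, 1.335, 0, 1.571], TCP at [0.168, 0.471, 0.253] pointing down, gripper open.
Joint ranges: [-2.72, 2.72], [-1.05, 1.87], [-1.09, 1.28], [-1.99, 2.15], [-1.42, 1.44], [-3.14, 3.14]. Speed limits (rad/s): [2.79, 2.79, 3.14, 3.14, 3.14, 3.14].

INTERFACE

Orientations are given as a unit quaternion [x, y, z, w].
In Python, from workcell import bot gives the robot as it stands. The module is installed in compiled form; this text tells all that it offers.
- The arm moves only by the tool apply_moves, never from a script. Its argument "commands" is a list of rows, each a list of 4 numbers: the shift along the tool's x, y, z scaled (see below), then the turn about the tool's z scaled (see below). In form: [[tx, ty, tz, roll], ...]. A call has exactly 5 rows; each row shifts and turns the commanded pose from where the row before left it, along the tool's axes as they then stand; what a row does not reach is not made up. The controller multiplies each number of a shift by 20 mm and each number of a turn by 60 degrees. A row lasts 1/12 s, in which the tool goes at most 41.7 mm and 7.16 degrees, less where a joint would pass 70% of its speed; a pose out of reach is approached as far as the arm can. A call with a number of a shift or a turn outside -1 to 1 is refused whole. A call with a gripper value outside its range is refused whole. "claw" is the closure, from 0 (fully open) to 1 (shut), set as the call begins (left out, the last holds). The fingers move at their own pace and stop on an object; the grip force is fixed at half the most. Time passes only in rows, so rows that do not move let the fingers close, or fill a call up. It gives the time, the measured TCP pose, the force, the opening and the grip force at its end, in the units of the state.
- bot.get_obs(): the state, without advancing time (a new reading comes with each control period).
- bot.camera(name): name is "side" or "top" or "wrist"; returns a dict with "image" (400x640x3 uint8, blue, green, red), "camera_matrix" (3x3 intrinsics, pixels), "R" (3x3) and "t" (3): a world point X has camera coordinates R X + t. Camera axes: x right, y down, z forward; pixel columns grow to the right and rows downward; lengths in m; the calibration is good to about 2 mm. The wrist camera is an equidistant fisheye: a pixel r from the principal point sees the ray r / f radians off the axis. A picture is of the moment at which its call begins. There is no depth.
- bot.job_done(): hands the job in; it is judged then, once.
The state is a dict: "clock": time; "joint_pos": joint angles; "joint_vel": joint speeds; "tau": joint torques, N m; "eef_pos": TCP position; "tool_rot": TCP orientation; "ft_force": force on the tool from outside, world axes, zero at the start; "ft_torque": the same for the moment, N m; "grip_width": finger opening in m; "grasp_force": force on a finger pad.
Only numpy, scipy, OpenCV 4.12 (cv2) and the standard library are available. Lean on these libraries where they do the work, as an engineer would, in place of code of your own. Each camera call takes 0.05 s, during which the arm holds its last target. There are 200 camera calls.

## Working session

There is one attempt and no reset: what is moved stays moved. The work goes in short steps, Python scripts to look and compute and a tool call to move; the robot and the scene stay as the last step left them, time stands still between calls to the robot, and variables do not carry over. Pictures are saved under pics/ and viewed, at most 14 in all, crops included, and the job is handed in when it is done.

Besides the shell and the picture viewer there is one more tool, called after ">>>" by a JSON object that holds its "api" and its "payload". apply_moves: Moves the arm, as the interface text tells. Shifts and turns lie within -1 to 1; 1 stands for 20 mm of shift or 60 degrees of turn. Its arguments: {"type":"object","properties":{"commands":{"type":"array","items":{"type":"array","items":{"type":"number","minimum":-1,"maximum":1}}},"claw":{"type":"number"}},"required":["commands"]}

```bash
mkdir -p pics
python3 - <<'E'
from workcell import bot
import cv2,numpy as np
o=bot.get_obs()
for k in o: print(k,np.round(o[k],3))
for n in("top","side","wrist"):
    c=bot.camera(n); cv2.imwrite(f"pics/{n}0.png",c["image"]); np.savez(f"{n}0.npz",**c); print(n,np.round(c["camera_matrix"],1).tolist(),np.round(c["R"],3).tolist(),np.round(c["t"],3), np.round(-c["R"].T@c["t"],3))
E
```

```text
clock 0.0
joint_pos [ 1.228  0.241  0.004  1.335 -0.     1.571]
joint_vel [-0.     0.    -0.     0.001  0.    -0.001]
tau [ 1.0000e-03 -3.7232e+01  2.5241e+01  1.7000e-02  0.0000e+00 -0.0000e+00]
eef_pos [0.168 0.47  0.252]
tool_rot [ 0.171  0.985 -0.001 -0.   ]
ft_force [0.499 0.06  1.075]
ft_torque [-0.028 -0.051 -0.011]
grasp_force 0.0
grip_width 0.085
top [[397.0, 0.0, 322.7], [0.0, 397.0, 204.7], [0.0, 0.0, 1.0]] [[-0.025, -0.999, -0.028], [-0.981, 0.029, -0.194], [0.195, 0.023, -0.981]] [0.127 0.546 1.113] [0.322 0.086 1.2  ]
side [[443.0, 0.0, 314.6], [0.0, 443.0, 200.0], [0.0, 0.0, 1.0]] [[-0.878, -0.479, 0.01], [-0.278, 0.494, -0.824], [0.39, -0.726, -0.566]] [0.518 0.182 0.893] [0.157 0.807 0.651]
wrist [[309.7, 0.0, 320.8], [0.0, 309.7, 198.6], [0.0, 0.0, 1.0]] [[0.336, 0.942, -0.002], [0.899, -0.32, 0.299], [0.281, -0.102, -0.954]] [-0.5   -0.041  0.379] [0.098 0.497 0.373]
```

View pics/top0.png

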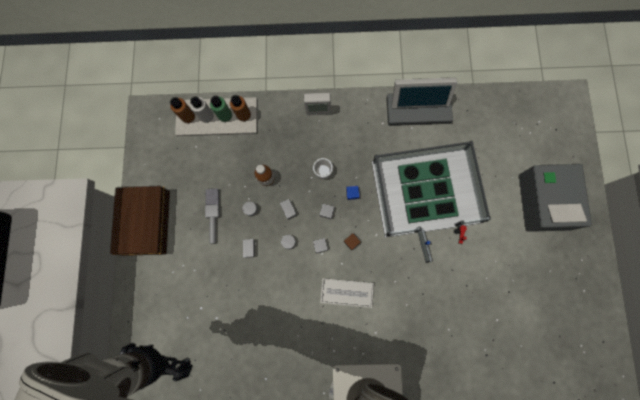

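View pics/side0.png

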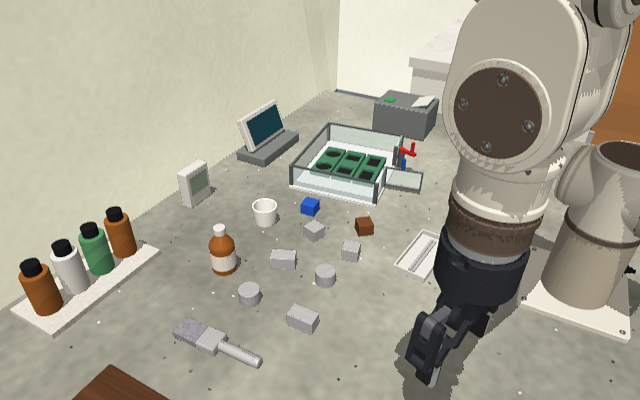

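The top view shows six grey weights: rounds at (250,209) and (288,242), oblongs at (289,209) and (249,248), squares at (327,211) and (320,245). The blue (353,193) and brown (352,242) blocks are decoys. The enclosure is at (430,190), with the round strip at the back, square in the middle and oblong at the front. The gate is open at (425,245) and the button is at (461,232). In the side view, the six weights are at (249,294), (303,319), (325,275), (284,259), (351,250) and (313,230).

```bash
cat > lib.py <<'E'
import numpy as np,cv2
def ray(c,p,name):
    K=c["camera_matrix"];v=(np.array(p,float)-[K[0,2],K[1,2]])/K[0,0]
    if name=="wrist":
        r=np.hypot(*v);d=np.array([*(v*(np.sin(r)/r if r>1e-9 else 1)),np.cos(r)])
    else: d=np.array([*v,1.])
    R=c["R"];d=R.T@d;return -R.T@c["t"],d/np.linalg.norm(d)
def cast(c,p,z,name):
    o,d=ray(c,p,name);return o+d*(z-o[2])/d[2]
def proj(c,X,name):
    K=c["camera_matrix"];x=c["R"]@np.array(X,float)+c["t"]
    if name=="wrist":
        h=np.hypot(x[0],x[1]);th=np.arctan2(h,x[2]);v=x[:2]/max(h,1e-9)*th
    else: v=x[:2]/x[2]
    return v*K[0,0]+[K[0,2],K[1,2]]
def tri(*rays):
    A=np.zeros((3,3));b=np.zeros(3)
    for o,d in rays:
        M=np.eye(3)-np.outer(d,d);A+=M;b+=M@o
    X=np.linalg.solve(A,b);return X,[np.linalg.norm((np.eye(3)-np.outer(d,d))@(X-o)) for o,d in rays]
E
python3 - <<'E'
from lib import *
t=dict(np.load("top0.npz"));s=dict(np.load("side0.npz"));w=dict(np.load("wrist0.npz"))
im=t["image"];h=cv2.cvtColor(im,cv2.COLOR_BGR2HSV)
pts={"rb":(250,209),"oa":(289,209),"sa":(327,211),"ob":(249,248),"ra":(288,242),"sb":(320,245)}
print({k:im[p[1],p[0]].tolist() for k,p in pts.items()},im[225,270],im[230,340])
for k,p in pts.items():
    roi=np.zeros(im.shape[:2],np.uint8);cv2.circle(roi,p,14,255,-1)
    m=((h[...,2]>135)&(h[...,1]<60)).astype(np.uint8)*255&roi
    cs,_=cv2.findContours(m,0,1)
    if not cs: continue
    c=max(cs,key=cv2.contourArea);M=cv2.moments(c);q=(M["m10"]/M["m00"],M["m01"]/M["m00"])
    print(k,np.round(q,1),M["m00"],np.round(cast(t,q,.03,"top"),3))
a=cv2.resize(im[130:280,220:500],None,fx=2.8,fy=2.8,interpolation=2)
b=cv2.resize(w["image"],None,fx=1.0,fy=1.0)
cv2.imwrite("pics/c1.png",a[:, :800])
E
```

```text
{'rb': [140, 141, 143], 'oa': [137, 139, 141], 'sa': [134, 137, 138], 'ob': [151, 154, 153], 'ra': [141, 144, 145], 'sb': [141, 143, 143]} [ 95 107 105] [100 111 112]
rb [248.7 208.2] 78.5 [0.55  0.336 0.03 ]
oa [287.3 208.4] 102.0 [0.546 0.22  0.03 ]
sa [324.8 211.2] 40.0 [0.534 0.107 0.03 ]
ob [247.4 247.7] 135.0 [0.431 0.339 0.03 ]
ra [287.1 241.5] 104.0 [0.446 0.221 0.03 ]
sb [319.3 245.1] 84.0 [0.433 0.126 0.03 ]
```

View pics/c1.png

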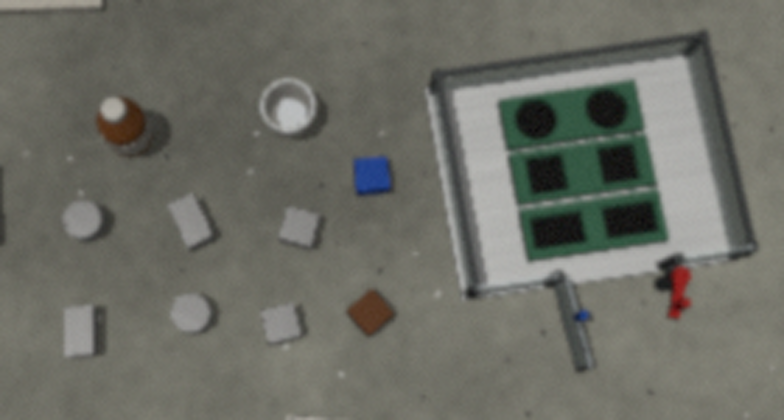

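View pics/wrist0.png

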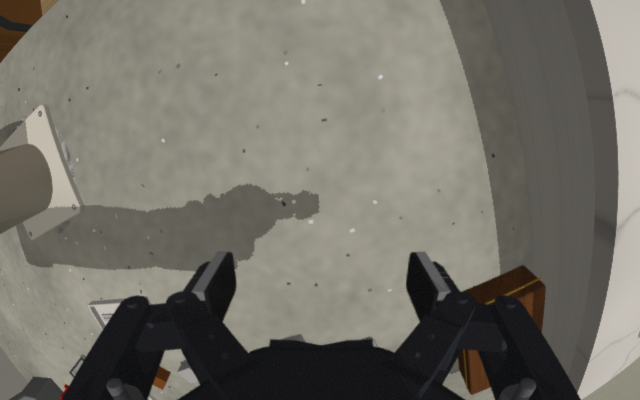

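The crop confirms the choice. The grey blocks are the six weights, and blue and brown are decoys. The start wrist view sees only the bare plate and the gripper (image up is tool +x). Next I'll triangulate weights and nests from the top and side views.

```bash
cat >> lib.py <<'E'
def blobs(mask,amin,amax):
    cs,_=cv2.findContours(mask.astype(np.uint8),cv2.RETR_LIST,cv2.CHAIN_APPROX_NONE);o=[]
    for c in cs:
        M=cv2.moments(c)
        if amin<M["m00"]<amax:
            o.append((np.array([M["m10"],M["m01"]])/M["m00"],M["m00"],cv2.minAreaRect(c),c))
    return o
E
python3 - <<'E'
from lib import *
t=dict(np.load("top0.npz"));s=dict(np.load("side0.npz"))
def gray(c,box,thr,name):
    im=c["image"].astype(int);x0,y0,x1,y1=box
    v=im.mean(2);sat=im.max(2)-im.min(2);m=np.zeros(v.shape,bool);m[y0:y1,x0:x1]=((v>thr)&(sat<12))[y0:y1,x0:x1]
    m=cv2.morphologyEx(m.astype(np.uint8),cv2.MORPH_OPEN,np.ones((3,3)));return blobs(m,60,1200)
T=gray(t,(235,190,345,265),122,"top");S=gray(s,(225,215,370,340),128,"side")
S=[b for b in S]
print("T",[(np.round(b[0],1).tolist(),b[1]) for b in T]);print("S",[(np.round(b[0],1).tolist(),b[1]) for b in S])
for b in T:
    best=min(((tri(ray(t,b[0],"top"),ray(s,q[0],"side")),q) for q in S),key=lambda r:r[0][1][0])
    print(np.round(b[0],1),np.round(best[0][0],3),np.round(best[0][1][0],4))
def holes(c,box):
    im=c["image"].astype(int);x0,y0,x1,y1=box
    m=np.zeros(im.shape[:2],bool);m[y0:y1,x0:x1]=(im.max(2)<40)[y0:y1,x0:x1];return blobs(m,30,900)
H=holes(t,(395,155,465,225));G=holes(s,(310,140,390,185))
print("H",[(np.round(b[0],1).tolist(),b[1]) for b in H]);print("G",[(np.round(b[0],1).tolist(),b[1]) for b in G])
for b in H:
    best=min(((tri(ray(t,b[0],"top"),ray(s,q[0],"side")),q) for q in G),key=lambda r:r[0][1][0])
    print(np.round(cast(t,b[0],.026,"top"),3),np.round(best[0][0],3),np.round(best[0][1][0],4))
h=cv2.cvtColor(t["image"],cv2.COLOR_BGR2HSV)
red=((h[...,0]<8)|(h[...,0]>172))&(h[...,1]>180)&(h[...,2]>60);red[:, :440]=0
for b in blobs(red,10,500):print("red",np.round(b[0],1),b[1],np.round(cast(t,b[0],.068,"top"),3))
bl=(h[...,0]>105)&(h[...,0]<130)&(h[...,1]>150)
for b in blobs(bl,3,500):print("blue",np.round(b[0],1),b[1],np.round(cast(t,b[0],.098,"top"),3))
E
```

```text
T [([319.5, 244.9], 110.5), ([247.5, 247.5], 150.0), ([287.1, 241.2], 122.5), ([326.1, 210.4], 99.0), ([248.6, 207.7], 103.0), ([287.3, 208.0], 123.5)]
S [([301.0, 318.1], 581.0), ([248.0, 293.5], 389.0), ([324.5, 274.9], 342.5), ([282.3, 259.0], 448.0), ([349.9, 250.5], 303.5), ([311.7, 228.9], 235.0)]
[319.5 244.9] [0.435 0.125 0.016] 0.0006
[247.5 247.5] [0.433 0.341 0.019] 0.0004
[287.1 241.2] [0.447 0.222 0.019] 0.0012
[326.1 210.4] [0.54  0.103 0.02 ] 0.0011
[248.6 207.7] [0.553 0.338 0.019] 0.0013
[287.3 208. ] [0.549 0.22  0.016] 0.0012
H [([418.7, 211.9], 140.5), ([444.6, 208.0], 138.0), ([414.8, 191.9], 114.5), ([440.3, 188.0], 108.5), ([410.9, 172.2], 118.5), ([436.2, 168.6], 112.5)]
G []Traceback (most recent call last):
  File "<stdin>", line 19, in <module>
ValueError: min() iterable argument is empty
```

Run:
```python
from lib import *
t=dict(np.load("top0.npz"));s=dict(np.load("side0.npz"))
def holes(c,box,thr):
    im=c["image"].astype(int);x0,y0,x1,y1=box
    m=np.zeros(im.shape[:2],bool);m[y0:y1,x0:x1]=(im.max(2)<thr)[y0:y1,x0:x1];return blobs(m,30,900)
H=holes(t,(395,155,465,225),40);G=holes(s,(310,140,390,185),58)
print("G",[(np.round(b[0],1).tolist(),b[1]) for b in G])
for b in H:
    print(np.round(cast(t,b[0],.026,"top"),3))
    if G:
        best=min(((tri(ray(t,b[0],"top"),ray(s,q[0],"side")),q) for q in G),key=lambda r:r[0][1][0])
        print("   ",np.round(best[0][0],3),np.round(best[0][1][0],4))
h=cv2.cvtColor(t["image"],cv2.COLOR_BGR2HSV)
red=((h[...,0]<8)|(h[...,0]>172))&(h[...,1]>180)&(h[...,2]>60);red[:, :440]=0
for b in blobs(red,5,500):print("red",np.round(b[0],1),b[1],np.round(cast(t,b[0],.068,"top"),3))
bl=(h[...,0]>105)&(h[...,0]<130)&(h[...,1]>150)
for b in blobs(bl,3,500):print("blue",np.round(b[0],1),b[1],np.round(cast(t,b[0],.098,"top"),3))
```

```text
G [([365.7, 175.1], 65.5), ([344.4, 170.6], 41.0), ([323.1, 166.1], 42.5), ([373.3, 162.0], 52.5), ([352.9, 157.9], 31.5), ([332.6, 153.8], 33.0)]
[ 0.525 -0.173  0.026]
    [ 0.525 -0.174  0.021] 0.0001
[ 0.534 -0.251  0.026]
    [ 0.535 -0.252  0.022] 0.0002
[ 0.586 -0.166  0.026]
    [ 0.587 -0.167  0.022] 0.0002
[ 0.596 -0.243  0.026]
    [ 0.596 -0.245  0.022] 0.0003
[ 0.648 -0.159  0.026]
    [ 0.649 -0.159  0.022] 0.0002
[ 0.657 -0.236  0.026]
    [ 0.658 -0.237  0.022] 0.0002
red [461.8 232.3] 36.0 [ 0.455 -0.282  0.068]
blue [352.3 192.3] 110.0 [0.574 0.026 0.098]
```

Weights triangulate to mid-heights of 16 to 20 mm, so they are standing. Nest grid spacing is 78/62 mm as stated, nest height about 22 mm, and enclosure yaw about +7°. Now a move planner that prints rows, then a first close look.

```bash
cat >> lib.py <<'E'
from scipy.spatial.transform import Rotation as Rot
def state():
    from workcell import bot
    o=bot.get_obs();R=Rot.from_quat(o["tool_rot"]).as_matrix()
    return np.array(o["eef_pos"]),np.degrees(np.arctan2(R[1,1],R[0,1])),o
def plan(p,a,tp,ta,label="",step=.95):
    """rows from pose (p, tool-y angle a deg) to (tp,ta); returns end pose"""
    p=np.array(p,float);tp=np.array(tp,float);d=tp-p;ta=a+(ta-a+180)%360-180
    n=max(int(np.ceil(np.linalg.norm(d)/(.02*step)-1e-6)),int(np.ceil(abs(ta-a)/6.9-1e-6)),1)
    rows=[]
    for i in range(n):
        y=np.radians(a);ey=np.array([np.cos(y),np.sin(y),0]);ex=np.array([-np.sin(y),np.cos(y),0])
        s=(tp-p)/(n-i);da=(ta-a)/(n-i)
        r=np.round([s@ex/.02,s@ey/.02,-s[2]/.02,-da/60],2)+0.
        p=p+.02*(r[0]*ex+r[1]*ey)-[0,0,.02*r[2]];a=a-60*r[3];rows.append(r.tolist())
    while len(rows)%5: rows.append([0,0,0,0])
    for i in range(0,len(rows),5): print(label,rows[i:i+5])
    return p,a
E
python3 - <<'E'
from lib import *
p,a,o=state();print(a)
plan(p,a,(.433,.341,.16),90)
E
```

```text
70.35680449481156
 [[-0.86, -0.1, 0.27, -0.02], [-0.86, -0.11, 0.27, -0.02], [-0.86, -0.13, 0.27, -0.02], [-0.85, -0.15, 0.27, -0.02], [-0.85, -0.17, 0.27, -0.02]]
 [[-0.85, -0.19, 0.27, -0.02], [-0.84, -0.2, 0.27, -0.02], [-0.84, -0.22, 0.27, -0.02], [-0.83, -0.24, 0.27, -0.02], [-0.83, -0.26, 0.28, -0.02]]
 [[-0.82, -0.27, 0.27, -0.02], [-0.82, -0.29, 0.28, -0.02], [-0.81, -0.31, 0.27, -0.02], [-0.81, -0.33, 0.28, -0.02], [-0.8, -0.34, 0.27, -0.02]]
 [[-0.79, -0.36, 0.28, -0.01], [-0.79, -0.37, 0.27, -0.02], [0, 0, 0, 0], [0, 0, 0, 0], [0, 0, 0, 0]]
```

>>> {"api": "apply_moves", "payload": {"commands": [[-0.86, -0.1, 0.27, -0.02], [-0.86, -0.11, 0.27, -0.02], [-0.86, -0.13, 0.27, -0.02], [-0.85, -0.15, 0.27, -0.02], [-0.85, -0.17, 0.27, -0.02]]}}

```text
clock: 0.57
eef_pos: [0.2464, 0.4323, 0.2257]
tool_rot: [0.118, 0.993, -0.0, -0.0]
ft_force: [-0.8, 0.8, 0.5]
grip_width: 0.0854
grasp_force: 0.0
```

>>> {"api": "apply_moves", "payload": {"commands": [[-0.85, -0.19, 0.27, -0.02], [-0.84, -0.2, 0.27, -0.02], [-0.84, -0.22, 0.27, -0.02], [-0.83, -0.24, 0.27, -0.02], [-0.83, -0.26, 0.28, -0.02]]}}

```text
clock: 0.98
eef_pos: [0.3244, 0.3942, 0.1985]
tool_rot: [0.066, 0.998, -0.0, -0.0]
ft_force: [0.1, -0.3, 0.4]
grip_width: 0.0855
grasp_force: 0.0
```

>>> {"api": "apply_moves", "payload": {"commands": [[-0.82, -0.27, 0.27, -0.02], [-0.82, -0.29, 0.28, -0.02], [-0.81, -0.31, 0.27, -0.02], [-0.81, -0.33, 0.28, -0.02], [-0.8, -0.34, 0.27, -0.02]]}}

```text
clock: 1.4
eef_pos: [0.4024, 0.356, 0.171]
tool_rot: [0.014, 1.0, -0.0, -0.0]
ft_force: [-0.1, 0.2, -0.8]
grip_width: 0.0851
grasp_force: 0.0
```

>>> {"api": "apply_moves", "payload": {"commands": [[-0.79, -0.36, 0.28, -0.01], [-0.79, -0.37, 0.27, -0.02], [0, 0, 0, 0], [0, 0, 0, 0], [0, 0, 0, 0]]}}

```text
clock: 1.82
eef_pos: [0.4327, 0.3413, 0.1605]
tool_rot: [-0.001, 1.0, -0.0, -0.001]
ft_force: [0.2, 0.1, 0.6]
grip_width: 0.0853
grasp_force: 0.0
```

```bash
cat >> lib.py <<'E'
def snap(name,f=None):
    from workcell import bot
    c=bot.camera(name)
    if f: cv2.imwrite(f"pics/{f}.png",c["image"])
    return c
E
python3 - <<'E'
from lib import *
p,a,o=state();print(p,a,o["clock"]);c=snap("wrist","w1")
np.savez("w1.npz",**c);print(proj(c,(.433,.341,.03),"wrist"))
E
```

```text
[0.43265165 0.34134029 0.16050567] 90.13942131065062 1.8167
[319.50489084 194.43177654]
```

View pics/w1.png

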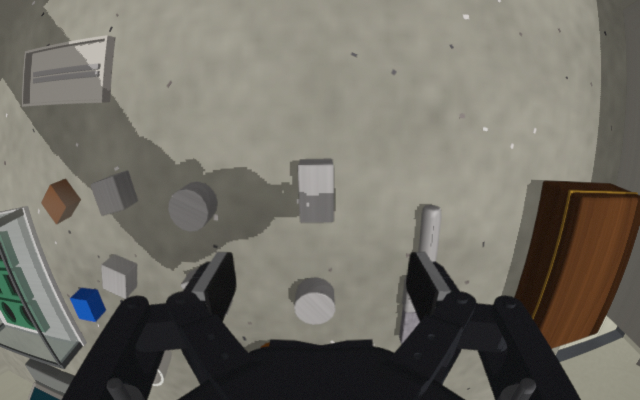

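The wrist view shows the oblong at (317,190), half in the arm's shadow, and the round behind at (316,300). Fingers are clear of it at rows 250 and up. I'll shift so the camera is right above the oblong, so that only its top shows, and measure from both views.

>>> {"api": "apply_moves", "payload": {"commands": [[-0.8, 0, 0, 0], [-0.8, 0, 0, 0], [-0.8, 0, 0, 0], [-0.8, 0, 0, 0], [-0.6, 0, 0, 0]]}}

```text
clock: 2.28
eef_pos: [0.5096, 0.3424, 0.1612]
tool_rot: [-0.002, 1.0, 0.0, 0.0]
ft_force: [0.1, 0.2, 0.6]
grip_width: 0.0854
grasp_force: 0.0
```

```bash
cat >> lib.py <<'E'
def weight(c,X,z=.03,rad=.045,ratio=.955,save=None):
    """top outline of the grey weight near world X, cast onto plane z -> centre, size mm, long angle deg"""
    im=cv2.GaussianBlur(c["image"],(3,3),0).astype(float)
    q=proj(c,(X[0],X[1],z),"wrist");r=np.linalg.norm(proj(c,(X[0]+rad,X[1],z),"wrist")-q)
    m=((im[...,0]/(im[...,1]+1)>ratio)&(im[...,2]/(im[...,1]+1)<1.06)&(im[...,1]>45)).astype(np.uint8)
    roi=np.zeros_like(m);cv2.circle(roi,tuple(int(v) for v in q),int(r),1,-1);m=cv2.morphologyEx(m&roi,cv2.MORPH_CLOSE,np.ones((5,5)));m=cv2.morphologyEx(m,cv2.MORPH_OPEN,np.ones((5,5)))
    if save: cv2.imwrite(save,m*255)
    b=max(blobs(m,100,1e5),key=lambda b:b[1]);pts=np.array([cast(c,u[0],z,"wrist")[:2]*1000 for u in b[3]],np.float32)
    (ce,(w,h),ang)=cv2.minAreaRect(pts);
    M=cv2.moments(pts.reshape(-1,1,2));cen=np.array([M["m10"],M["m01"]])/M["m00"]
    if w<h: ang+=90
    return dict(rect=np.round(ce,1),cen=np.round(cen,1),size=np.round([max(w,h),min(w,h)],1),ang=round((ang+90)%180-90,1),px=np.round(b[0],1),area=round(M["m00"],0))
E
python3 - <<'E'
from lib import *
c0=dict(np.load("w1.npz"));print(weight(c0,(.433,.341)))
p,a,o=state();c=snap("wrist","w2");np.savez("w2.npz",**c);print(p,-c["R"].T@c["t"]-p)
r=weight(c,(.433,.341),save="pics/m2.png");print(r)
im=c["image"]; q=r["px"].astype(int);print(im[q[1]-15:q[1]+16:6,q[0]].tolist(),im[q[1],q[0]-40:q[0]+41:10].tolist())
E
```

```text
{'rect': array([430.3, 337.6]), 'cen': array([430.3, 337.9]), 'size': array([53.8, 30.1]), 'ang': 0.2, 'px': array([315.8, 190.2]), 'area': 1527.0}
[0.509556   0.34243712 0.16124094] [-0.07470672  0.00025018  0.12060977]
{'rect': array([433. , 337.9]), 'cen': array([433.1, 337.8]), 'size': array([50.7, 29.9]), 'ang': 0.1, 'px': array([314.3, 102. ]), 'area': 1465.0}
[[180, 181, 185], [179, 181, 184], [179, 180, 183], [178, 180, 182], [177, 180, 182], [177, 179, 181]] [[137, 148, 151], [138, 150, 153], [89, 99, 101], [174, 176, 178], [178, 179, 183], [179, 181, 184], [132, 143, 146], [138, 151, 154], [142, 155, 157]]
```

Run:
```python
from lib import *
p,a,o=state()
p,a=plan(p,a,(.433,.338,.085),90);p,a=plan(p,a,(.433,.338,.034),90,"down");p,a=plan(p,a,(.433,.338,.085),90,"up");plan(p,a,(.508,.338,.16),90,"view")
```

```text
[[0.65, -0.03, 0.63, 0.0], [0.66, -0.04, 0.64, 0.0], [0.65, -0.03, 0.63, 0.0], [0.66, -0.04, 0.64, 0.0], [0.65, -0.03, 0.63, 0.0]]
 [[0.66, -0.04, 0.64, 0.0], [0, 0, 0, 0], [0, 0, 0, 0], [0, 0, 0, 0], [0, 0, 0, 0]]
down [[0.0, 0.0, 0.85, 0.0], [0.0, 0.0, 0.85, 0.0], [0.0, 0.0, 0.85, 0.0], [0, 0, 0, 0], [0, 0, 0, 0]]
up [[0.0, 0.0, -0.85, 0.0], [0.0, 0.0, -0.85, 0.0], [0.0, 0.0, -0.85, 0.0], [0, 0, 0, 0], [0, 0, 0, 0]]
view [[-0.63, 0.0, -0.63, 0.0], [-0.62, 0.0, -0.62, 0.0], [-0.63, 0.0, -0.63, 0.0], [-0.62, 0.0, -0.62, 0.0], [-0.63, 0.0, -0.63, 0.0]]
view [[-0.62, -0.01, -0.62, 0.0], [0, 0, 0, 0], [0, 0, 0, 0], [0, 0, 0, 0], [0, 0, 0, 0]]
```

>>> {"api": "apply_moves", "payload": {"commands": [[0.65, -0.03, 0.63, 0], [0.66, -0.04, 0.64, 0], [0.65, -0.03, 0.63, 0], [0.66, -0.04, 0.64, 0], [0.65, -0.03, 0.63, 0]], "claw": 0.35}}

```text
clock: 2.75
eef_pos: [0.442, 0.3384, 0.0972]
tool_rot: [-0.002, 1.0, 0.0, -0.0]
ft_force: [0.1, 0.9, -0.0]
grip_width: 0.0555
grasp_force: 0.0
```

>>> {"api": "apply_moves", "payload": {"commands": [[0.66, -0.04, 0.64, 0], [0, 0, 0.8, 0], [0, 0, 0.85, 0], [0, 0, 0.85, 0], [0, 0, 0, 0]]}}

```text
clock: 3.17
eef_pos: [0.4273, 0.3361, 0.0319]
tool_rot: [-0.002, 1.0, -0.002, -0.002]
ft_force: [-0.7, -0.3, -0.3]
grip_width: 0.0554
grasp_force: 0.0
```

>>> {"api": "apply_moves", "payload": {"commands": [[0, 0, 0, 0], [0, 0, 0, 0], [0, 0, 0, 0], [0, 0, 0, 0], [0, 0, 0, 0]], "claw": 1}}

```text
clock: 3.58
eef_pos: [0.4312, 0.338, 0.036]
tool_rot: [-0.001, 1.0, 0.001, 0.001]
ft_force: [-0.8, 0.7, 4.9]
grip_width: 0.0283
grasp_force: 62.5
```

>>> {"api": "apply_moves", "payload": {"commands": [[0, 0, 0, 0], [0, 0, 0, 0], [0, 0, 0, 0], [0, 0, 0, 0], [0, 0, 0, 0]]}}

```text
clock: 4.0
eef_pos: [0.4312, 0.338, 0.036]
tool_rot: [-0.001, 1.0, 0.001, 0.001]
ft_force: [-1.8, 1.2, 6.8]
grip_width: 0.0288
grasp_force: 62.6
```

>>> {"api": "apply_moves", "payload": {"commands": [[0, 0, 0, 0], [0, 0, 0, 0], [0, 0, 0, 0], [0, 0, 0, 0], [0, 0, 0, 0]], "claw": 0.35}}

```text
clock: 4.42
eef_pos: [0.4305, 0.337, 0.0343]
tool_rot: [-0.001, 1.0, -0.0, -0.0]
ft_force: [0.2, -0.5, -0.2]
grip_width: 0.0559
grasp_force: 0.0
```

>>> {"api": "apply_moves", "payload": {"commands": [[0, 0, -0.85, 0], [0, 0, -0.85, 0], [0, 0, -0.85, 0], [-0.6, 0, -0.6, 0], [-0.6, 0, -0.6, 0]]}}

```text
clock: 4.83
eef_pos: [0.4545, 0.3373, 0.1104]
tool_rot: [-0.002, 1.0, -0.0, 0.0]
ft_force: [0.2, 0.7, 0.1]
grip_width: 0.0555
grasp_force: 0.0
```

>>> {"api": "apply_moves", "payload": {"commands": [[-0.65, 0, -0.65, 0], [-0.65, 0, -0.65, 0], [-0.65, 0, -0.65, 0], [-0.6, 0, -0.6, 0], [0, 0, 0, 0]]}}

```text
clock: 5.25
eef_pos: [0.5089, 0.3381, 0.1631]
tool_rot: [-0.001, 1.0, 0.002, 0.003]
ft_force: [0.8, 0.6, 0.1]
grip_width: 0.0555
grasp_force: 0.0
```

Run:
```python
from lib import *
p,a,o=state();c=snap("wrist");np.savez("w3.npz",**c);print(p,a,weight(c,(.433,.338)))
```

```text
[0.50893168 0.33809084 0.16308599] 90.06596173017674 {'rect': array([433.8, 337.6]), 'cen': array([433.5, 338.5]), 'size': array([51.1, 30.9]), 'ang': 0.4, 'px': array([320. , 102.5]), 'area': 1457.0}
```

Camera and jaw centre agree in y to about 0.5 mm. Now the real grasp.

Run:
```python
from lib import *
p,a,o=state();print(p,a)
p,a=plan(p,a,(.4333,.338,.085),90);p,a=plan(p,a,(.4333,.338,.034),90,"down");
```

```text
[0.50708313 0.33768358 0.16145618] 90.09115196093306
 [[0.61, 0.0, 0.64, 0.0], [0.62, 0.0, 0.64, 0.0], [0.61, 0.01, 0.64, 0.0], [0.62, 0.0, 0.63, 0.0], [0.61, 0.01, 0.64, 0.0]]
 [[0.62, 0.0, 0.63, 0.0], [0, 0, 0, 0], [0, 0, 0, 0], [0, 0, 0, 0], [0, 0, 0, 0]]
down [[0.0, 0.0, 0.85, 0.0], [0.0, 0.0, 0.85, 0.0], [0.0, 0.0, 0.85, 0.0], [0, 0, 0, 0], [0, 0, 0, 0]]
```

Run:
```python
from lib import *
for i in range(4):
    p,a,o=state();c=snap("wrist");print(np.round(p*1000,2),round(a,2),np.round(-c["R"].T@c["t"]*1000,2),weight(c,(.433,.338))["cen"],weight(c,(.433,.338))["rect"])
```

```text
[507.08 337.68 161.46] 90.09 [432.2  337.98 281.96] [433.3 338.6] [433.2 338.3]
[505.63 337.23 160.21] 90.13 [431.02 337.66 280.9 ] [433.6 338.6] [433.4 338. ]
[504.66 336.97 159.48] 90.16 [430.3  337.48 280.29] [433.7 338.5] [433.5 338.3]
[504.25 336.89 159.18] 90.18 [429.94 337.42 280.03] [433.7 338.6] [433.4 338.1]
```

Run:
```python
from lib import *
p,a,o=state();print(p,a)
p,a=plan(p,a,(.4335,.338,.085),90);p,a=plan(p,a,(.4335,.338,.034),90,"down");
```

```text
[0.5041221  0.33690344 0.15912757] 90.18905011911805
 [[0.59, 0.01, 0.62, 0.0], [0.59, 0.01, 0.62, 0.0], [0.59, 0.01, 0.62, 0.0], [0.59, 0.01, 0.62, 0.0], [0.59, 0.01, 0.61, 0.0]]
 [[0.58, 0.02, 0.62, 0.0], [0, 0, 0, 0], [0, 0, 0, 0], [0, 0, 0, 0], [0, 0, 0, 0]]
down [[0.0, 0.0, 0.85, 0.0], [0.0, 0.0, 0.85, 0.0], [0.0, 0.0, 0.85, 0.0], [0, 0, 0, 0], [0, 0, 0, 0]]
```

>>> {"api": "apply_moves", "payload": {"commands": [[0.59, 0.01, 0.62, 0], [0.59, 0.01, 0.62, 0], [0.59, 0.01, 0.62, 0], [0.59, 0.01, 0.62, 0], [0.59, 0.01, 0.61, 0]]}}

```text
clock: 5.92
eef_pos: [0.4447, 0.3377, 0.0973]
tool_rot: [-0.002, 1.0, -0.001, -0.001]
ft_force: [-0.1, -0.2, 0.2]
grip_width: 0.0554
grasp_force: 0.0
```

>>> {"api": "apply_moves", "payload": {"commands": [[0.58, 0.01, 0.62, 0], [0, 0, 0.85, 0], [0, 0, 0.85, 0], [0, 0, 0.85, 0], [0, 0, 0, 0]]}}

```text
clock: 6.33
eef_pos: [0.4314, 0.3363, 0.0314]
tool_rot: [-0.002, 1.0, -0.003, -0.003]
ft_force: [-1.2, -0.8, -1.0]
grip_width: 0.0556
grasp_force: 0.0
```

>>> {"api": "apply_moves", "payload": {"commands": [[0, 0, 0, 0], [0, 0, 0, 0], [0, 0, 0, 0], [0, 0, 0, 0], [0, 0, 0, 0]]}}

```text
clock: 6.75
eef_pos: [0.4356, 0.3388, 0.0363]
tool_rot: [-0.001, 1.0, 0.001, 0.001]
ft_force: [0.5, -1.0, 0.0]
grip_width: 0.0551
grasp_force: 0.0
```

Run:
```python
from lib import *
p,a,o=state();print(p,a)
```

```text
[0.43556917 0.33876409 0.03628389] 90.15564412225055
```

>>> {"api": "apply_moves", "payload": {"commands": [[0, 0, 0, 0], [0, 0, 0, 0], [0, 0, 0, 0], [0, 0, 0, 0], [0, 0, 0, 0]]}}

```text
clock: 7.17
eef_pos: [0.435, 0.3384, 0.0353]
tool_rot: [-0.001, 1.0, 0.0, -0.0]
ft_force: [1.2, -0.1, 0.9]
grip_width: 0.0556
grasp_force: 0.0
```

>>> {"api": "apply_moves", "payload": {"commands": [[0, 0, 0, 0], [0, 0, 0, 0], [0, 0, 0, 0], [0, 0, 0, 0], [0, 0, 0, 0]], "claw": 1}}

```text
clock: 7.58
eef_pos: [0.4351, 0.3384, 0.0355]
tool_rot: [-0.001, 1.0, 0.0, 0.0]
ft_force: [0.8, -1.1, 2.4]
grip_width: 0.0286
grasp_force: 61.2
```

>>> {"api": "apply_moves", "payload": {"commands": [[0, 0, 0, 0], [0, 0, 0, 0], [0, 0, 0, 0], [0, 0, 0, 0], [0, 0, 0, 0]]}}

```text
clock: 8.0
eef_pos: [0.4351, 0.3384, 0.0355]
tool_rot: [-0.001, 1.0, 0.0, 0.0]
ft_force: [-0.4, -0.5, 4.4]
grip_width: 0.0286
grasp_force: 61.2
```

Run:
```python
from lib import *
p,a,o=state();print(p,a)
p,a=plan(p,a,(.433,.338,.17),90,"up")
p,a=plan(p,a,(.52,-.14,.19),7,"go")
```

```text
[0.43513806 0.33842172 0.03551198] 90.15883273405156
up [[0.01, 0.0, -0.84, 0.0], [0.01, 0.0, -0.84, 0.0], [0.01, 0.0, -0.84, 0.0], [0.02, 0.0, -0.84, 0.0], [0.01, -0.01, -0.84, 0.0]]
up [[0.02, 0.0, -0.84, 0.0], [0.01, -0.01, -0.84, 0.0], [0.02, 0.0, -0.84, 0.0], [0, 0, 0, 0], [0, 0, 0, 0]]
go [[-0.16, -0.92, -0.04, 0.05], [-0.21, -0.91, -0.04, 0.05], [-0.26, -0.9, -0.04, 0.05], [-0.31, -0.88, -0.04, 0.05], [-0.35, -0.87, -0.04, 0.05]]
go [[-0.4, -0.85, -0.04, 0.05], [-0.44, -0.82, -0.04, 0.05], [-0.48, -0.8, -0.04, 0.05], [-0.53, -0.77, -0.04, 0.05], [-0.56, -0.74, -0.04, 0.06]]
go [[-0.61, -0.71, -0.04, 0.05], [-0.65, -0.67, -0.04, 0.06], [-0.69, -0.63, -0.04, 0.05], [-0.72, -0.6, -0.04, 0.06], [-0.76, -0.55, -0.04, 0.05]]
go [[-0.78, -0.51, -0.04, 0.06], [-0.81, -0.46, -0.04, 0.05], [-0.84, -0.42, -0.04, 0.06], [-0.86, -0.36, -0.04, 0.05], [-0.88, -0.32, -0.03, 0.06]]
go [[-0.9, -0.26, -0.04, 0.05], [-0.91, -0.21, -0.03, 0.06], [-0.92, -0.16, -0.04, 0.05], [-0.93, -0.11, -0.03, 0.06], [-0.93, -0.05, -0.04, 0.05]]
go [[-0.93, 0.0, -0.03, 0.06], [0, 0, 0, 0], [0, 0, 0, 0], [0, 0, 0, 0], [0, 0, 0, 0]]
```

Run:
```python
from lib import *
p,a=plan((.433,.338,.17),90.16,(.60,-.279,.19),7,"go",.99)
```

```text
go [[-0.25, -0.94, -0.03, 0.04], [-0.29, -0.92, -0.03, 0.04], [-0.33, -0.91, -0.03, 0.04], [-0.37, -0.9, -0.03, 0.04], [-0.4, -0.88, -0.03, 0.04]]
go [[-0.44, -0.86, -0.03, 0.04], [-0.48, -0.84, -0.03, 0.04], [-0.51, -0.82, -0.03, 0.04], [-0.54, -0.8, -0.03, 0.04], [-0.58, -0.78, -0.03, 0.04]]
go [[-0.61, -0.75, -0.03, 0.04], [-0.64, -0.73, -0.03, 0.04], [-0.67, -0.7, -0.03, 0.04], [-0.7, -0.67, -0.03, 0.04], [-0.73, -0.64, -0.03, 0.04]]
go [[-0.75, -0.61, -0.03, 0.04], [-0.78, -0.58, -0.03, 0.04], [-0.8, -0.55, -0.03, 0.04], [-0.82, -0.51, -0.03, 0.04], [-0.84, -0.48, -0.03, 0.04]]
go [[-0.86, -0.44, -0.03, 0.05], [-0.88, -0.39, -0.03, 0.04], [-0.9, -0.36, -0.03, 0.05], [-0.92, -0.31, -0.03, 0.04], [-0.93, -0.27, -0.03, 0.05]]
go [[-0.94, -0.22, -0.03, 0.04], [-0.95, -0.18, -0.03, 0.05], [-0.96, -0.13, -0.03, 0.04], [-0.97, -0.09, -0.03, 0.05], [-0.97, -0.04, -0.03, 0.04]]
go [[-0.97, 0.0, -0.03, 0.05], [-0.97, 0.05, -0.04, 0.04], [-0.96, 0.09, -0.03, 0.05], [0, 0, 0, 0], [0, 0, 0, 0]]
```

>>> {"api": "apply_moves", "payload": {"commands": [[0, 0, -0.5, 0], [0, 0, -0.9, 0], [0, 0, -0.9, 0], [0, 0, -0.9, 0], [0, 0, -0.9, 0]]}}

```text
clock: 8.42
eef_pos: [0.4341, 0.3378, 0.1175]
tool_rot: [-0.001, 1.0, -0.001, -0.001]
ft_force: [0.1, 0.8, -3.5]
grip_width: 0.0284
grasp_force: 60.5
```

>>> {"api": "apply_moves", "payload": {"commands": [[0, 0, -0.9, 0], [0, 0, -0.9, 0], [0, 0, -0.8, 0], [0, 0, 0, 0], [0, 0, 0, 0]]}}

```text
clock: 8.83
eef_pos: [0.4351, 0.3385, 0.1696]
tool_rot: [-0.001, 1.0, 0.0, 0.0]
ft_force: [-0.6, 0.2, -3.8]
grip_width: 0.0287
grasp_force: 60.6
```

Held (force −3.8 N matches 370 g). Carrying it over.

>>> {"api": "apply_moves", "payload": {"commands": [[-0.25, -0.94, -0.03, 0.04], [-0.29, -0.92, -0.03, 0.04], [-0.33, -0.91, -0.03, 0.04], [-0.37, -0.9, -0.03, 0.04], [-0.4, -0.88, -0.03, 0.04]]}}

```text
clock: 9.25
eef_pos: [0.4592, 0.2434, 0.1701]
tool_rot: [0.104, 0.995, -0.001, -0.002]
ft_force: [0.4, -0.3, -3.2]
grip_width: 0.0287
grasp_force: 60.6
```

>>> {"api": "apply_moves", "payload": {"commands": [[-0.44, -0.86, -0.03, 0.04], [-0.48, -0.84, -0.03, 0.04], [-0.51, -0.82, -0.03, 0.04], [-0.54, -0.8, -0.03, 0.04], [-0.58, -0.78, -0.03, 0.04]]}}

```text
clock: 9.67
eef_pos: [0.4845, 0.1502, 0.1732]
tool_rot: [0.208, 0.978, -0.001, -0.002]
ft_force: [1.7, -0.1, -3.0]
grip_width: 0.0288
grasp_force: 60.6
```

>>> {"api": "apply_moves", "payload": {"commands": [[-0.61, -0.75, -0.03, 0.04], [-0.64, -0.73, -0.03, 0.04], [-0.67, -0.7, -0.03, 0.04], [-0.7, -0.67, -0.03, 0.04], [-0.73, -0.64, -0.03, 0.04]]}}

```text
clock: 10.08
eef_pos: [0.5099, 0.0569, 0.1762]
tool_rot: [0.309, 0.951, -0.001, -0.002]
ft_force: [-0.5, -0.0, -2.7]
grip_width: 0.0285
grasp_force: 60.6
```

>>> {"api": "apply_moves", "payload": {"commands": [[-0.75, -0.61, -0.03, 0.04], [-0.78, -0.58, -0.03, 0.04], [-0.8, -0.55, -0.03, 0.04], [-0.82, -0.51, -0.03, 0.04], [-0.84, -0.48, -0.03, 0.04]]}}

```text
clock: 10.5
eef_pos: [0.5349, -0.0364, 0.1791]
tool_rot: [0.406, 0.914, -0.001, -0.002]
ft_force: [0.2, -0.0, -2.8]
grip_width: 0.0284
grasp_force: 60.6
```

>>> {"api": "apply_moves", "payload": {"commands": [[-0.86, -0.44, -0.03, 0.05], [-0.88, -0.39, -0.03, 0.04], [-0.9, -0.36, -0.03, 0.05], [-0.92, -0.31, -0.03, 0.04], [-0.93, -0.27, -0.03, 0.05]]}}

```text
clock: 10.92
eef_pos: [0.5602, -0.1296, 0.1819]
tool_rot: [0.513, 0.858, -0.001, -0.002]
ft_force: [0.7, -0.1, -4.2]
grip_width: 0.0286
grasp_force: 60.6
```

>>> {"api": "apply_moves", "payload": {"commands": [[-0.94, -0.22, -0.03, 0.04], [-0.95, -0.18, -0.03, 0.05], [-0.96, -0.13, -0.03, 0.04], [-0.97, -0.09, -0.03, 0.05], [-0.97, -0.04, -0.03, 0.04]]}}

```text
clock: 11.33
eef_pos: [0.5858, -0.2229, 0.1846]
tool_rot: [0.609, 0.793, -0.001, -0.002]
ft_force: [0.1, 0.5, -3.5]
grip_width: 0.0287
grasp_force: 60.6
```

>>> {"api": "apply_moves", "payload": {"commands": [[-0.97, 0, -0.03, 0.05], [-0.7, 0.05, -0.04, 0.04], [-0.5, 0.09, -0.03, 0.05], [-0.4, 0, 0, 0], [-0.2, 0, 0, 0]]}}

```text
clock: 11.75
eef_pos: [0.5998, -0.2769, 0.1869]
tool_rot: [0.664, 0.748, -0.001, -0.002]
ft_force: [0.2, 0.5, -3.3]
grip_width: 0.0286
grasp_force: 60.6
```

>>> {"api": "apply_moves", "payload": {"commands": [[0, 0, 0, 0], [0, 0, 0, 0], [0, 0, 0, 0], [0, 0, 0, 0], [0, 0, 0, 0]]}}

```text
clock: 12.17
eef_pos: [0.6008, -0.2755, 0.1896]
tool_rot: [0.664, 0.748, 0.0, 0.0]
ft_force: [-0.3, -0.2, -2.8]
grip_width: 0.0285
grasp_force: 60.6
```

>>> {"api": "apply_moves", "payload": {"commands": [[0, 0, 0, 0], [0, 0, 0, 0], [0, 0, 0, 0], [0, 0, 0, 0], [0, 0, 0, 0]]}}

```text
clock: 12.58
eef_pos: [0.6007, -0.2762, 0.1894]
tool_rot: [0.664, 0.748, 0.0, 0.0]
ft_force: [0.7, 0.2, -3.2]
grip_width: 0.0285
grasp_force: 60.6
```

Run:
```python
from lib import *
p,a,o=state();print(p,a,o["joint_pos"]);c=snap("wrist","w4");np.savez("w4.npz",**c)
```

```text
[ 0.60073994 -0.27615625  0.18936005] 6.758448718529467 [-4.30883327e-01  5.96768521e-01  3.79717560e-01  1.35371026e+00
 -5.70022496e-06  1.02195582e+00]
```

View pics/w4.png

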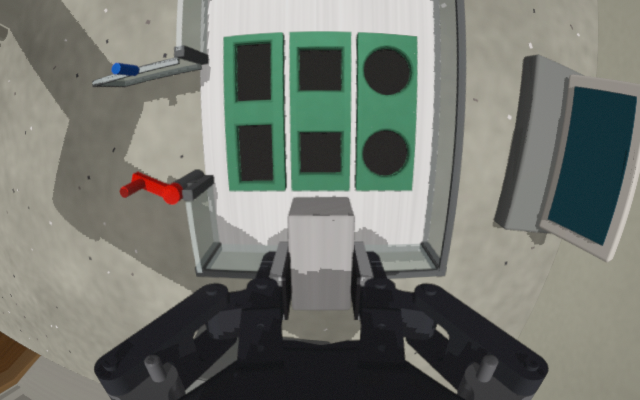

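The wrist view shows all six empty nests: oblong at (254,72) and (255,153), square at (320,69) and (320,151), round at (387,71) and (385,152). The blue gate pin is at (125,70), the red button pin at (130,190), and the oblong is held straight. I'll fit the known grid to the hole centroids.

```bash
cat >> lib.py <<'E'
def nests(c,z=.026):
    im=c["image"].astype(int);m=(im.max(2)<75);m[:,:220]=0;m[:,435:]=0;m[195:]=0
    B=blobs(cv2.morphologyEx(m.astype(np.uint8),cv2.MORPH_OPEN,np.ones((3,3))),600,4000)
    out=[]
    for b in B:
        pts=np.array([cast(c,u[0],z,"wrist")[:2]*1000 for u in b[3]],np.float32);M=cv2.moments(pts.reshape(-1,1,2))
        out.append((b[0],np.array([M["m10"],M["m01"]])/M["m00"],cv2.minAreaRect(pts)))
    return out
def gridfit(C):
    """C: world mm centres -> enclosure centre, yaw, residuals (rigid fit to the 62 x 78 grid)"""
    C=np.array(C);g=np.array([(x,y) for x in(-62,0,62) for y in(-39,39)],float);a=.12;ce=C.mean(0)
    for _ in range(5):
        R=np.array([[np.cos(a),-np.sin(a)],[np.sin(a),np.cos(a)]]);L=(C-ce)@R
        j=[np.argmin(np.linalg.norm(g-l,axis=1)) for l in L];G=g[j]
        U=G-G.mean(0);V=C-C.mean(0);a=np.arctan2((U[:,0]*V[:,1]-U[:,1]*V[:,0]).sum(),(U*V).sum())
        R=np.array([[np.cos(a),-np.sin(a)],[np.sin(a),np.cos(a)]]);ce=C.mean(0)-R@G.mean(0)
    return ce,a,C-(G@R.T+ce)
E
python3 - <<'E'
from lib import *
c=dict(np.load("w4.npz"));N=nests(c)
for n in N: print(np.round(n[0],1),np.round(n[1],1),np.round(n[2][0],1),np.round(n[2][1],1),round(n[2][2],1))
for z in(.018,.022,.026,.03):
    N=nests(c,z);C=[n[1] for n in N];ce,a,r=gridfit(C);D=np.array(C)-np.mean(C,0);print(z,np.round(ce,2),round(np.degrees(a),2),"rms",round(np.sqrt((r**2).mean()),2),np.round(r,1).tolist())
def pin(m,z):
    for b in blobs(m,10,3000):print(np.round(b[0],1),b[1],np.round(cast(c,b[0],z,"wrist"),4))
p,a,o=state();print(p,a)
E
```

```text
[320.  151.8] [ 598.1 -243.3] [ 597.9 -243.3] [37.6 38.1] 7.5
[385.2 152.3] [ 659.1 -235.8] [ 659.5 -235.9] [43.6 43. ] 8.5
[254.9 152.4] [ 537.2 -250.6] [ 537.1 -250.5] [33.1 53.1] 6.9
[319.8  68.7] [ 588.9 -166.6] [ 588.6 -166.9] [38.6 39.3] 6.8
[387.   70.5] [ 649.9 -159.3] [ 649.9 -159.3] [43.2 44.6] 7.3
[252.8  71. ] [ 528.  -174.1] [ 527.7 -174.1] [33.1 54.4] 6.5
0.018 [ 593.52 -205.11] 6.91 rms 0.81 [[0.0, -0.7], [1.2, -0.5], [-1.1, -0.8], [-0.1, 0.7], [1.1, 0.8], [-1.2, 0.5]]
0.022 [ 593.52 -205.03] 6.91 rms 0.18 [[-0.0, -0.1], [0.3, -0.0], [-0.3, -0.2], [-0.0, 0.2], [0.3, 0.1], [-0.3, 0.0]]
0.026 [ 593.53 -204.96] 6.91 rms 0.46 [[-0.1, 0.4], [-0.6, 0.4], [0.5, 0.5], [0.0, -0.4], [-0.5, -0.5], [0.7, -0.4]]
0.03 [ 593.53 -204.88] 6.91 rms 1.08 [[-0.2, 0.9], [-1.6, 0.8], [1.3, 1.1], [0.1, -0.9], [-1.3, -1.2], [1.6, -0.8]]
[ 0.6007521  -0.27618228  0.18934282] 6.758660356512395
```

```bash
cat >> lib.py <<'E'
def nest(gx,gy,ce=(593.5,-205.0),a=6.91):
    a=np.radians(a);return np.array([ce[0]+gx*np.cos(a)-gy*np.sin(a),ce[1]+gx*np.sin(a)+gy*np.cos(a)])/1000
E
python3 - <<'E'
from lib import *
p,a,o=state();n=nest(-62,39);ex=np.array([-np.sin(np.radians(6.91)),np.cos(np.radians(6.91))]);t=n-.0016*ex;print(n,t)
plan(p,a,(*t,.11),6.91)
E
```

```text
[ 0.52725825 -0.17374251] [ 0.52745075 -0.17533089]
 [[0.68, -0.38, 0.5, 0.0], [0.68, -0.38, 0.5, 0.0], [0.68, -0.38, 0.49, 0.0], [0.68, -0.38, 0.5, 0.0], [0.68, -0.38, 0.49, 0.0]]
 [[0.68, -0.38, 0.5, 0.0], [0.68, -0.38, 0.49, 0.0], [0.68, -0.39, 0.5, 0.0], [0, 0, 0, 0], [0, 0, 0, 0]]
```

>>> {"api": "apply_moves", "payload": {"commands": [[0.68, -0.38, 0.5, 0], [0.68, -0.38, 0.5, 0], [0.68, -0.38, 0.49, 0], [0.68, -0.38, 0.5, 0], [0.68, -0.38, 0.49, 0]]}}

```text
clock: 13.05
eef_pos: [0.5545, -0.2126, 0.1393]
tool_rot: [0.664, 0.747, 0.0, 0.0]
ft_force: [0.6, -0.0, -3.3]
grip_width: 0.0285
grasp_force: 60.7
```

>>> {"api": "apply_moves", "payload": {"commands": [[0.68, -0.38, 0.5, 0], [0.68, -0.38, 0.49, 0], [0.4, -0.23, 0.3, 0], [0.28, -0.16, 0.2, 0], [0, 0, 0, 0]]}}

```text
clock: 13.47
eef_pos: [0.526, -0.1742, 0.1091]
tool_rot: [0.664, 0.748, -0.0, -0.001]
ft_force: [-0.8, -0.1, -3.2]
grip_width: 0.0289
grasp_force: 60.6
```

>>> {"api": "apply_moves", "payload": {"commands": [[0, 0, 0, 0], [0, 0, 0, 0], [0, 0, 0, 0], [0, 0, 0, 0], [0, 0, 0, 0]]}}

```text
clock: 13.88
eef_pos: [0.5278, -0.1758, 0.1102]
tool_rot: [0.664, 0.747, 0.0, 0.0]
ft_force: [-0.3, 0.3, -2.9]
grip_width: 0.0287
grasp_force: 60.6
```

>>> {"api": "apply_moves", "payload": {"commands": [[0, 0, 0.4, 0], [0, 0, 0.5, 0], [0, 0, 0.6, 0], [0, 0, 0.5, 0], [0, 0, 0.2, 0]]}}

```text
clock: 14.3
eef_pos: [0.5257, -0.1748, 0.0632]
tool_rot: [0.664, 0.748, -0.001, -0.002]
ft_force: [-1.0, -0.2, -3.5]
grip_width: 0.0284
grasp_force: 60.6
```

>>> {"api": "apply_moves", "payload": {"commands": [[0, 0, 0, 0], [0, 0, 0, 0], [0, 0, 0, 0], [0, 0, 0, 0], [0, 0, 0, 0]]}}

```text
clock: 14.72
eef_pos: [0.5279, -0.1755, 0.0666]
tool_rot: [0.664, 0.748, 0.0, 0.001]
ft_force: [-0.6, 0.0, -3.0]
grip_width: 0.0283
grasp_force: 60.6
```

Run:
```python
from lib import *
p,a,o=state();n=nest(-62,39);ex=np.array([-np.sin(np.radians(6.91)),np.cos(np.radians(6.91))]);t=n-.0016*ex;print(p,a,t,o["ft_force"])
plan(p,a,(*t,p[2]),6.91)
```

```text
[ 0.52792012 -0.17550397  0.06659359] 6.758594266951352 [ 0.52745075 -0.17533089] [-0.56780719  0.02485628 -2.98154006]
 [[0.01, -0.02, 0.0, 0.0], [0, 0, 0, 0], [0, 0, 0, 0], [0, 0, 0, 0], [0, 0, 0, 0]]
```

Within 0.5 mm. Lowering slowly.

>>> {"api": "apply_moves", "payload": {"commands": [[0.01, -0.02, 0.1, 0], [0, 0, 0.15, 0], [0, 0, 0.15, 0], [0, 0, 0.1, 0], [0, 0, 0.05, 0]]}}

```text
clock: 15.13
eef_pos: [0.528, -0.1773, 0.0582]
tool_rot: [0.665, 0.747, -0.001, 0.003]
ft_force: [-7.1, -4.3, 21.2]
grip_width: 0.0282
grasp_force: 64.3
```

>>> {"api": "apply_moves", "payload": {"commands": [[0, 0, 0.05, 0], [0, 0, 0.05, 0], [0, 0, 0, 0], [0, 0, 0, 0], [0, 0, 0, 0]]}}

```text
clock: 15.55
eef_pos: [0.5281, -0.1784, 0.0567]
tool_rot: [0.665, 0.747, -0.001, 0.004]
ft_force: [-5.4, -6.1, 16.9]
grip_width: 0.0286
grasp_force: 64.5
```

Run:
```python
from lib import *
c=snap("wrist");np.savez("w5.npz",**c);im=c["image"];cv2.imwrite("pics/w5c.png",cv2.resize(im[60:300,140:500],None,fx=2,fy=2,interpolation=2));p,a,o=state();print(p,a)
```

```text
[ 0.52807871 -0.17840586  0.05668135] 6.658860932142423
```

View pics/w5c.png

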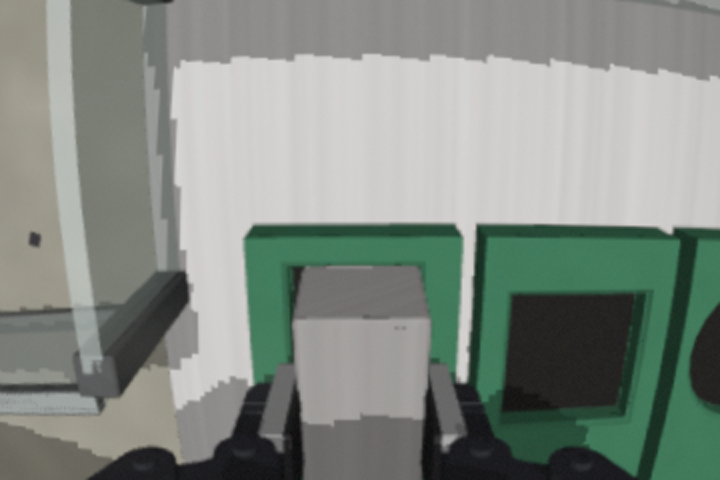

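The close view shows the oblong resting on the nest's +x and +y edges: there is a dark gap of about 12 px at left and almost none at right or far side. I'll raise it a little, shift about 1.5 mm toward −x and −y, and lower again.

>>> {"api": "apply_moves", "payload": {"commands": [[0, 0, -0.2, 0], [0, 0, -0.2, 0], [-0.08, -0.07, 0, 0], [0, 0, 0, 0], [0, 0, 0, 0]]}}

```text
clock: 16.02
eef_pos: [0.5252, -0.1766, 0.0601]
tool_rot: [0.664, 0.748, -0.0, -0.001]
ft_force: [-0.5, -0.3, -3.5]
grip_width: 0.0289
grasp_force: 62.0
```

>>> {"api": "apply_moves", "payload": {"commands": [[0, 0, 0, 0], [0, 0, 0, 0], [0, 0, 0, 0], [0, 0, 0, 0], [0, 0, 0, 0]]}}

```text
clock: 16.43
eef_pos: [0.5257, -0.1769, 0.0607]
tool_rot: [0.664, 0.748, -0.0, -0.0]
ft_force: [-0.0, -0.5, -3.3]
grip_width: 0.0287
grasp_force: 62.0
```

>>> {"api": "apply_moves", "payload": {"commands": [[0, 0, 0.1, 0], [0, 0, 0.1, 0], [0, 0, 0.1, 0], [0, 0, 0.1, 0], [0, 0, 0, 0]]}}

```text
clock: 16.85
eef_pos: [0.5263, -0.1782, 0.0557]
tool_rot: [0.664, 0.747, -0.0, 0.002]
ft_force: [-5.0, -2.3, 12.7]
grip_width: 0.0286
grasp_force: 64.6
```

>>> {"api": "apply_moves", "payload": {"commands": [[0, 0, 0, 0], [0, 0, 0, 0], [0, 0, 0, 0], [0, 0, 0, 0], [0, 0, 0, 0]]}}

```text
clock: 17.27
eef_pos: [0.5263, -0.1782, 0.0557]
tool_rot: [0.664, 0.747, -0.0, 0.002]
ft_force: [-5.5, -2.4, 13.6]
grip_width: 0.0288
grasp_force: 64.6
```

>>> {"api": "apply_moves", "payload": {"commands": [[-0.03, -0.05, 0, 0], [0, 0, 0.1, 0], [0, 0, 0, 0], [0, 0, 0, 0], [0, 0, 0, 0]]}}

```text
clock: 17.68
eef_pos: [0.5262, -0.1783, 0.0555]
tool_rot: [0.664, 0.748, 0.001, 0.002]
ft_force: [-6.8, 0.8, 23.5]
grip_width: 0.0285
grasp_force: 65.9
```

Run:
```python
from lib import *
c=snap("wrist");np.savez("w5.npz",**c);im=c["image"];cv2.imwrite("pics/w6c.png",cv2.resize(im[150:300,230:410],None,fx=4,fy=4,interpolation=2));p,a,o=state();print(p,a)
```

```text
[ 0.52623134 -0.17831314  0.05554528] 6.758168227047437
```

View pics/w6c.png

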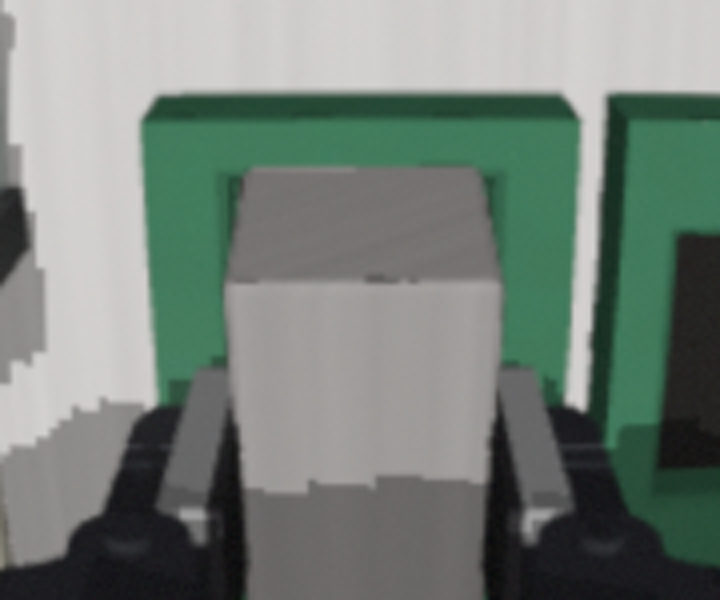

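The block now sits inside the mouth, its near face cut off by the nest rim at row 168 and centred left to right. It holds firm at 23 N, so it is on the floor. Releasing and checking.

>>> {"api": "apply_moves", "payload": {"commands": [[0, 0, 0, 0], [0, 0, 0, 0], [0, 0, 0, 0], [0, 0, 0, 0], [0, 0, 0, 0]], "claw": 0.45}}

```text
clock: 18.15
eef_pos: [0.5247, -0.1775, 0.0505]
tool_rot: [0.664, 0.748, -0.0, -0.0]
ft_force: [0.2, -0.0, -0.4]
grip_width: 0.0466
grasp_force: 0.0
```

>>> {"api": "apply_moves", "payload": {"commands": [[0, 0, -0.5, 0], [0, 0, -0.8, 0], [0, 0, -0.9, 0], [0, 0, -0.9, 0], [0, 0, -0.9, 0]]}}

```text
clock: 18.57
eef_pos: [0.5248, -0.1776, 0.1321]
tool_rot: [0.664, 0.748, -0.0, -0.0]
ft_force: [-0.4, -0.0, -0.5]
grip_width: 0.0471
grasp_force: 0.0
```

>>> {"api": "apply_moves", "payload": {"commands": [[-0.7, 0, -0.5, 0], [-0.8, 0, -0.5, 0], [-0.8, 0, -0.3, 0], [-0.8, 0, -0.2, 0], [-0.6, 0, 0, 0]]}}

```text
clock: 18.98
eef_pos: [0.5344, -0.2526, 0.1627]
tool_rot: [0.664, 0.747, 0.0, 0.001]
ft_force: [-0.1, 0.6, -0.4]
grip_width: 0.0469
grasp_force: 0.0
```

>>> {"api": "apply_moves", "payload": {"commands": [[0, 0, 0, 0], [0, 0, 0, 0], [0, 0, 0, 0], [0, 0, 0, 0], [0, 0, 0, 0]]}}

```text
clock: 19.4
eef_pos: [0.5333, -0.2502, 0.1606]
tool_rot: [0.664, 0.748, -0.0, -0.001]
ft_force: [-0.6, -0.3, 0.3]
grip_width: 0.0473
grasp_force: 0.0
```

Run:
```python
from lib import *
c=snap("wrist","w7");np.savez("w7.npz",**c);p,a,o=state();print(p,a)
print(weight(c,nest(-62,39),.048,.036))
for z in (.022,.026):
  for n in nests(c,z): print(z,np.round(n[1],1),n[2][1])
```

```text
[ 0.53338197 -0.25026852  0.16063084] 6.815272134330526
{'rect': array([ 527.7, -173.2]), 'cen': array([ 527.6, -173.1]), 'size': array([50.8, 29.6]), 'ang': -83.0, 'px': array([323. , 104.2]), 'area': 1443.0}
0.022 [ 597.4 -233.8] (40.05196762084961, 17.405553817749023)
0.022 [ 535.  -237.4] (32.9803581237793, 24.93670654296875)
0.022 [ 589.4 -166.3] (39.53683090209961, 39.54609298706055)
0.026 [ 596.3 -232.8] (39.434059143066406, 17.137042999267578)
0.026 [ 534.9 -236.4] (32.471534729003906, 24.55200958251953)
0.026 [ 588.4 -166.4] (38.92671585083008, 38.9361572265625)
```

View pics/w7.png

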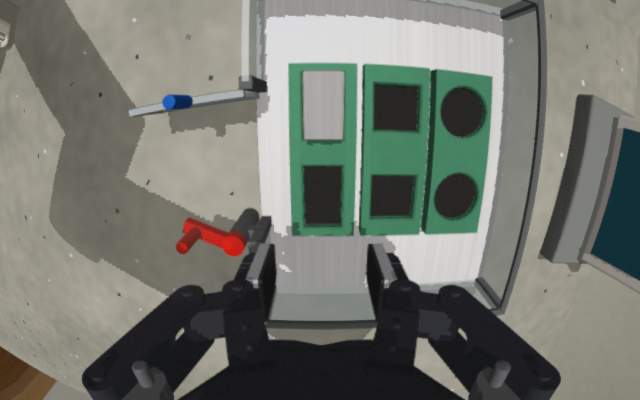

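Seated: the oblong is at (323,104), its outline size matches a top height of 48 mm, and it measures 0.7 mm from the nest centre. Since a jaw-to-camera bias showed up, I'll measure weights with the same tool yaw (6.9°) as the nests from here on, so biases cancel. Next is the second oblong, near (0.549, 0.220).

>>> {"api": "apply_moves", "payload": {"commands": [[0.8, 0.2, 0, 0], [0.95, 0.15, -0.1, 0], [0.97, 0.15, -0.1, 0], [0.97, 0.15, -0.1, 0], [0.97, 0.15, -0.1, 0]], "claw": 0.35}}

```text
clock: 19.87
eef_pos: [0.5383, -0.1554, 0.1689]
tool_rot: [0.664, 0.748, -0.0, -0.0]
ft_force: [0.6, 0.4, 0.3]
grip_width: 0.0557
grasp_force: 0.0
```

>>> {"api": "apply_moves", "payload": {"commands": [[0.97, 0.15, 0, 0], [0.97, 0.2, 0, 0], [0.97, 0.2, 0, 0], [0.97, 0.2, 0, 0], [0.97, 0.2, 0, 0]]}}

```text
clock: 20.28
eef_pos: [0.5457, -0.0567, 0.169]
tool_rot: [0.664, 0.748, 0.0, -0.0]
ft_force: [0.1, 0.2, 0.1]
grip_width: 0.055
grasp_force: 0.0
```

>>> {"api": "apply_moves", "payload": {"commands": [[0.97, 0.2, 0, 0], [0.97, 0.2, 0, 0], [0.97, 0.2, 0, 0], [0.97, 0.2, 0, 0], [0.97, 0.2, 0, 0]]}}

```text
clock: 20.7
eef_pos: [0.5541, 0.042, 0.169]
tool_rot: [0.664, 0.748, 0.0, -0.0]
ft_force: [0.1, -0.9, -0.2]
grip_width: 0.0556
grasp_force: 0.0
```

>>> {"api": "apply_moves", "payload": {"commands": [[0.97, 0.2, 0, 0], [0.97, 0.2, 0, 0], [0.97, 0.2, 0, 0], [0.7, 0.1, 0, 0], [0.6, 0, 0, 0]]}}

```text
clock: 21.12
eef_pos: [0.5583, 0.1274, 0.1689]
tool_rot: [0.664, 0.748, 0.0, 0.0]
ft_force: [-0.1, -0.0, -0.3]
grip_width: 0.0557
grasp_force: 0.0
```

>>> {"api": "apply_moves", "payload": {"commands": [[0.4, 0, 0, 0], [0.2, 0, 0, 0], [0, 0, 0, 0], [0, 0, 0, 0], [0, 0, 0, 0]]}}

```text
clock: 21.53
eef_pos: [0.5569, 0.137, 0.1689]
tool_rot: [0.665, 0.747, -0.0, 0.0]
ft_force: [0.8, -0.5, -0.2]
grip_width: 0.0553
grasp_force: 0.0
```

>>> {"api": "apply_moves", "payload": {"commands": [[0, 0, 0, 0], [0, 0, 0, 0], [0, 0, 0, 0], [0, 0, 0, 0], [0, 0, 0, 0]]}}

```text
clock: 21.95
eef_pos: [0.557, 0.1375, 0.1689]
tool_rot: [0.664, 0.747, 0.0, 0.0]
ft_force: [0.1, 0.5, -0.2]
grip_width: 0.0555
grasp_force: 0.0
```

Run:
```python
from lib import *
c=snap("wrist","w8");np.savez("w8.npz",**c);p,a,o=state();print(p,a)
for n,X in dict(oa=(.549,.22),sa=(.54,.103),rb=(.553,.338),ra=(.447,.222)).items():print(n,weight(c,X))
```

```text
[0.55697521 0.13760342 0.16890547] 6.747160208480498
oa {'rect': array([548.8, 218.6]), 'cen': array([548.8, 218.7]), 'size': array([51.5, 29.9]), 'ang': 23.9, 'px': array([320.2,  99.1]), 'area': 1455.0}
sa {'rect': array([539.8, 106.2]), 'cen': array([539.4, 106.1]), 'size': array([43.7, 36. ]), 'ang': 73.6, 'px': array([295.4, 223.9]), 'area': 1440.0}Traceback (most recent call last):
  File "<stdin>", line 3, in <module>
  File "lib.py", line 58, in weight
    b=max(blobs(m,100,1e5),key=lambda b:b[1]);pts=np.array([cast(c,u[0],z,"wrist")[:2]*1000 for u in b[3]],np.float32)
ValueError: max() iterable argument is empty
```

Run:
```python
from lib import *
p,a,o=state();X=(.5488,.2186)
p,a=plan(p,a,(*X,.09),113.9,"go");p,a=plan(p,a,(*X,.0345),113.9,"dn");p,a=plan(p,a,(*X,.06),113.9,"up");p,a=plan(p,a,(*X,.06),6.91,"rot");print(p,a)
```

```text
go [[0.25, 0.0, 0.25, -0.11], [0.25, 0.03, 0.25, -0.11], [0.25, 0.06, 0.25, -0.11], [0.24, 0.09, 0.25, -0.11], [0.23, 0.12, 0.25, -0.11]]
go [[0.21, 0.14, 0.25, -0.11], [0.19, 0.17, 0.24, -0.11], [0.17, 0.19, 0.25, -0.11], [0.15, 0.21, 0.24, -0.11], [0.13, 0.22, 0.25, -0.11]]
go [[0.1, 0.23, 0.24, -0.11], [0.07, 0.24, 0.25, -0.12], [0.04, 0.25, 0.24, -0.11], [0.01, 0.26, 0.25, -0.12], [-0.02, 0.25, 0.24, -0.11]]
go [[-0.05, 0.25, 0.25, -0.12], [0, 0, 0, 0], [0, 0, 0, 0], [0, 0, 0, 0], [0, 0, 0, 0]]
dn [[0.0, 0.0, 0.92, 0.0], [0.0, 0.0, 0.93, 0.0], [0.0, 0.0, 0.92, 0.0], [0, 0, 0, 0], [0, 0, 0, 0]]
up [[0.0, 0.0, -0.64, 0.0], [0.0, 0.0, -0.63, 0.0], [0, 0, 0, 0], [0, 0, 0, 0], [0, 0, 0, 0]]
rot [[0.0, 0.0, 0.0, 0.11], [0.0, 0.0, 0.0, 0.11], [0.0, 0.0, 0.0, 0.11], [0.0, 0.0, 0.0, 0.11], [0.0, 0.0, 0.0, 0.11]]
rot [[0.0, 0.0, 0.0, 0.11], [0.0, 0.0, 0.0, 0.11], [0.0, 0.0, 0.0, 0.11], [0.0, 0.0, 0.0, 0.11], [0.0, 0.0, 0.0, 0.11]]
rot [[0.0, 0.0, 0.0, 0.11], [0.0, 0.0, 0.0, 0.12], [0.0, 0.0, 0.0, 0.11], [0.0, 0.0, 0.0, 0.12], [0.0, 0.0, 0.0, 0.11]]
rot [[0.0, 0.0, 0.0, 0.12], [0, 0, 0, 0], [0, 0, 0, 0], [0, 0, 0, 0], [0, 0, 0, 0]]
[0.54876145 0.21859202 0.05990547] 6.747160208480517
```

>>> {"api": "apply_moves", "payload": {"commands": [[0.25, 0, 0.25, -0.11], [0.25, 0.03, 0.25, -0.11], [0.25, 0.06, 0.25, -0.11], [0.24, 0.09, 0.25, -0.11], [0.23, 0.12, 0.25, -0.11]]}}

```text
clock: 22.42
eef_pos: [0.5541, 0.1633, 0.1437]
tool_rot: [0.422, 0.907, 0.0, 0.0]
ft_force: [-0.1, -0.3, -0.4]
grip_width: 0.0557
grasp_force: 0.0
```

>>> {"api": "apply_moves", "payload": {"commands": [[0.21, 0.14, 0.25, -0.11], [0.19, 0.17, 0.24, -0.11], [0.17, 0.19, 0.25, -0.11], [0.15, 0.21, 0.24, -0.11], [0.13, 0.22, 0.25, -0.11]]}}

```text
clock: 22.83
eef_pos: [0.5518, 0.1888, 0.1191]
tool_rot: [0.147, 0.989, 0.0, 0.0]
ft_force: [-0.1, -0.3, 0.5]
grip_width: 0.0556
grasp_force: 0.0
```

>>> {"api": "apply_moves", "payload": {"commands": [[0.1, 0.23, 0.24, -0.11], [0.07, 0.24, 0.25, -0.11], [0.04, 0.25, 0.24, -0.11], [0.01, 0.26, 0.25, -0.11], [-0.02, 0.25, 0.24, -0.11]]}}

```text
clock: 23.25
eef_pos: [0.5494, 0.214, 0.0946]
tool_rot: [-0.14, 0.99, -0.0, 0.0]
ft_force: [0.2, 0.6, -0.1]
grip_width: 0.0552
grasp_force: 0.0
```

>>> {"api": "apply_moves", "payload": {"commands": [[-0.05, 0.25, 0.25, -0.11], [0, 0, 0.5, -0.03], [0, 0, 0.8, 0], [0, 0, 0.8, 0], [0, 0, 0.5, 0]]}}

```text
clock: 23.67
eef_pos: [0.5483, 0.2185, 0.0364]
tool_rot: [-0.209, 0.978, -0.0, -0.001]
ft_force: [-0.6, -0.3, -0.1]
grip_width: 0.0556
grasp_force: 0.0
```

>>> {"api": "apply_moves", "payload": {"commands": [[0, 0, 0.17, 0], [0, 0, 0, 0], [0, 0, 0, 0], [0, 0, 0, 0], [0, 0, 0, 0]]}}

```text
clock: 24.08
eef_pos: [0.5499, 0.2191, 0.0356]
tool_rot: [-0.209, 0.978, 0.0, 0.001]
ft_force: [-0.6, -0.5, 0.3]
grip_width: 0.0555
grasp_force: 0.0
```

>>> {"api": "apply_moves", "payload": {"commands": [[0, 0, 0, 0], [0, 0, 0, 0], [0, 0, 0, 0], [0, 0, 0, 0], [0, 0, 0, 0]], "claw": 1}}

```text
clock: 24.5
eef_pos: [0.5495, 0.219, 0.0353]
tool_rot: [-0.209, 0.978, 0.0, 0.001]
ft_force: [-0.2, 0.3, 4.4]
grip_width: 0.0282
grasp_force: 61.3
```

>>> {"api": "apply_moves", "payload": {"commands": [[0, 0, 0, 0], [0, 0, -0.4, 0], [0, 0, -0.5, 0], [0, 0, -0.4, 0.05], [0, 0, 0, 0.11]]}}

```text
clock: 24.92
eef_pos: [0.5498, 0.219, 0.0623]
tool_rot: [-0.125, 0.992, 0.0, 0.001]
ft_force: [1.0, 0.7, -3.8]
grip_width: 0.0286
grasp_force: 60.3
```

>>> {"api": "apply_moves", "payload": {"commands": [[0, 0, 0, 0.11], [0, 0, 0, 0.11], [0, 0, 0, 0.11], [0, 0, 0, 0.11], [0, 0, 0, 0.11]]}}

```text
clock: 25.33
eef_pos: [0.5486, 0.2185, 0.0605]
tool_rot: [0.163, 0.987, -0.0, -0.001]
ft_force: [-0.8, -0.7, -3.9]
grip_width: 0.0285
grasp_force: 60.2
```

>>> {"api": "apply_moves", "payload": {"commands": [[0, 0, 0, 0.11], [0, 0, 0, 0.11], [0, 0, 0, 0.11], [0, 0, 0, 0.11], [0, 0, 0, 0.11]]}}

```text
clock: 25.75
eef_pos: [0.5485, 0.2185, 0.0604]
tool_rot: [0.437, 0.9, -0.001, -0.0]
ft_force: [0.3, -0.3, -3.5]
grip_width: 0.0283
grasp_force: 60.2
```

>>> {"api": "apply_moves", "payload": {"commands": [[0, 0, 0, 0.11], [0, 0, 0, 0.11], [0, 0, 0, 0.11], [0, 0, 0, 0.11], [0, 0, 0, 0.083]]}}

```text
clock: 26.17
eef_pos: [0.5486, 0.2185, 0.0604]
tool_rot: [0.663, 0.748, -0.001, -0.0]
ft_force: [-0.7, 1.0, -3.9]
grip_width: 0.0284
grasp_force: 60.2
```

>>> {"api": "apply_moves", "payload": {"commands": [[0, 0, 0.3, 0], [0, 0, 0.4, 0], [0, 0, 0.35, 0], [0, 0, 0.15, 0], [0, 0, 0.1, 0]]}}

```text
clock: 26.58
eef_pos: [0.5479, 0.2183, 0.0353]
tool_rot: [0.661, 0.75, -0.001, -0.001]
ft_force: [-9.9, -3.6, 21.8]
grip_width: 0.0285
grasp_force: 63.4
```

>>> {"api": "apply_moves", "payload": {"commands": [[0, 0, 0, 0], [0, 0, 0, 0], [0, 0, 0, 0], [0, 0, 0, 0], [0, 0, 0, 0]]}}

```text
clock: 27.0
eef_pos: [0.5482, 0.2184, 0.0353]
tool_rot: [0.661, 0.75, -0.001, -0.0]
ft_force: [-4.7, -3.1, 6.5]
grip_width: 0.0287
grasp_force: 61.5
```

Run:
```python
from lib import *
p,a,o=state();print(p,a,o["ft_force"],o["joint_pos"])
```

```text
[0.54819499 0.21841903 0.03534701] 7.244695380196933 [-4.69554314 -3.10378391  6.50936614] [ 3.79182107e-01  5.91810650e-01 -6.24861102e-02  9.17868756e-01
 -5.70776535e-05  1.82353442e+00]
```

>>> {"api": "apply_moves", "payload": {"commands": [[0, 0, 0, 0], [0, 0, 0, 0], [0, 0, 0, 0], [0, 0, 0, 0], [0, 0, 0, 0]], "claw": 0.45}}

```text
clock: 27.42
eef_pos: [0.5492, 0.2188, 0.0344]
tool_rot: [0.661, 0.75, 0.0, 0.0]
ft_force: [0.9, -0.3, 0.2]
grip_width: 0.0469
grasp_force: 0.0
```

>>> {"api": "apply_moves", "payload": {"commands": [[0, 0, -0.5, 0], [0, 0, -0.8, 0], [0, 0, -0.9, 0], [-0.6, 0, -0.9, 0], [-0.7, 0, -0.9, 0]]}}

```text
clock: 27.83
eef_pos: [0.5523, 0.1936, 0.116]
tool_rot: [0.661, 0.751, 0.0, 0.0]
ft_force: [0.2, -0.7, 0.2]
grip_width: 0.047
grasp_force: 0.0
```

>>> {"api": "apply_moves", "payload": {"commands": [[-0.8, 0, -0.9, 0], [-0.8, 0, -0.8, 0], [-0.6, 0, -0.6, 0], [-0.2, 0, -0.3, 0], [0, 0, 0, 0]]}}

```text
clock: 28.25
eef_pos: [0.5595, 0.1447, 0.1689]
tool_rot: [0.662, 0.749, 0.002, 0.001]
ft_force: [-0.1, 0.2, -0.1]
grip_width: 0.047
grasp_force: 0.0
```

>>> {"api": "apply_moves", "payload": {"commands": [[0, 0, 0, 0], [0, 0, 0, 0], [0, 0, 0, 0], [0, 0, 0, 0], [0, 0, 0, 0]]}}

```text
clock: 28.67
eef_pos: [0.5578, 0.1458, 0.1657]
tool_rot: [0.661, 0.75, -0.001, -0.0]
ft_force: [1.0, -0.2, -0.3]
grip_width: 0.0469
grasp_force: 0.0
```

Run:
```python
from lib import *
p,a,o=state();print(p,a)
for i in range(2):
    c=snap("wrist");print(weight(c,(.548,.2185)))
np.savez("w9.npz",**c)
```

```text
[0.5577967  0.14577964 0.16567585] 7.225280961665558
{'rect': array([550., 222.]), 'cen': array([549.8, 221.9]), 'size': array([51.6, 29.3]), 'ang': -83.1, 'px': array([320.6, 105. ]), 'area': 1470.0}
{'rect': array([549.9, 221.9]), 'cen': array([549.8, 221.8]), 'size': array([51.6, 28.9]), 'ang': -82.8, 'px': array([320.5, 105. ]), 'area': 1468.0}
```

Vision minus jaws is a constant world offset of about (+1.6, +0.9) mm, which also explains the first placement. I'll subtract it everywhere from here. Regrip and go to oblong hole0.

```bash
cat >> lib.py <<'E'
E_=np.array([.0016,.0009])
def nestT(gx,gy): return nest(gx,gy)-E_
E
python3 - <<'E'
from lib import *
p,a,o=state();X=np.array([.5499,.2219])-E_
p,a=plan(p,a,(*X,.09),6.91,"go");p,a=plan(p,a,(*X,.0345),6.91,"dn")
N=nestT(-62,-39);print(N)
p,a=plan(p,a,(*X,.14),6.91,"up");p,a=plan(p,a,(*N,.125),6.91,"carry");print(p,a)
E
```

```text
go [[0.63, 0.0, 0.63, 0.0], [0.63, 0.0, 0.63, 0.0], [0.63, 0.0, 0.63, 0.0], [0.64, 0.0, 0.64, 0.0], [0.63, 0.0, 0.63, 0.0]]
go [[0.64, -0.01, 0.64, 0.01], [0, 0, 0, 0], [0, 0, 0, 0], [0, 0, 0, 0], [0, 0, 0, 0]]
dn [[0.0, 0.0, 0.92, 0.0], [0.0, 0.0, 0.93, 0.0], [0.0, 0.0, 0.92, 0.0], [0, 0, 0, 0], [0, 0, 0, 0]]
[ 0.53504244 -0.25207594]
up [[0.0, 0.0, -0.88, 0.0], [0.0, 0.0, -0.88, 0.0], [0.0, 0.0, -0.88, 0.0], [0.0, 0.0, -0.88, 0.0], [0.0, 0.0, -0.88, 0.0]]
up [[0.0, 0.0, -0.87, 0.0], [0, 0, 0, 0], [0, 0, 0, 0], [0, 0, 0, 0], [0, 0, 0, 0]]
carry [[-0.94, -0.14, 0.03, 0.0], [-0.94, -0.14, 0.03, 0.0], [-0.94, -0.13, 0.03, 0.0], [-0.94, -0.14, 0.03, 0.0], [-0.94, -0.13, 0.03, 0.0]]
carry [[-0.94, -0.14, 0.03, 0.0], [-0.94, -0.13, 0.03, 0.0], [-0.94, -0.14, 0.03, 0.0], [-0.94, -0.13, 0.03, 0.0], [-0.94, -0.14, 0.03, 0.0]]
carry [[-0.93, -0.13, 0.03, 0.0], [-0.94, -0.14, 0.03, 0.0], [-0.93, -0.13, 0.03, 0.0], [-0.94, -0.14, 0.03, 0.0], [-0.93, -0.13, 0.03, 0.0]]
carry [[-0.94, -0.14, 0.03, 0.0], [-0.93, -0.13, 0.03, 0.0], [-0.94, -0.14, 0.03, 0.0], [-0.93, -0.13, 0.03, 0.0], [-0.94, -0.14, 0.03, 0.0]]
carry [[-0.93, -0.13, 0.03, 0.0], [-0.94, -0.14, 0.03, 0.0], [-0.93, -0.13, 0.03, 0.0], [-0.94, -0.14, 0.03, 0.0], [-0.93, -0.13, 0.03, 0.0]]
[ 0.53505217 -0.25204008  0.12498321] 6.6112097116095665
```

>>> {"api": "apply_moves", "payload": {"commands": [[0.63, 0, 0.63, 0], [0.63, 0, 0.63, 0], [0.63, 0, 0.63, 0], [0.64, 0, 0.64, 0], [0.63, 0, 0.63, 0]]}}

```text
clock: 29.18
eef_pos: [0.5503, 0.2087, 0.1026]
tool_rot: [0.661, 0.75, 0.0, 0.0]
ft_force: [0.0, -0.1, 0.2]
grip_width: 0.0473
grasp_force: 0.0
```

>>> {"api": "apply_moves", "payload": {"commands": [[0.64, -0.01, 0.64, 0.005], [0, 0, 0.6, 0], [0, 0, 0.8, 0], [0, 0, 0.8, 0], [0, 0, 0.57, 0]]}}

```text
clock: 29.6
eef_pos: [0.5478, 0.2209, 0.0333]
tool_rot: [0.663, 0.748, -0.001, -0.0]
ft_force: [-0.5, -0.4, 0.3]
grip_width: 0.0467
grasp_force: 0.0
```

>>> {"api": "apply_moves", "payload": {"commands": [[0, 0, 0, 0], [0, 0, 0, 0], [0, 0, 0, 0], [0, 0, 0, 0], [0, 0, 0, 0]]}}

```text
clock: 30.02
eef_pos: [0.5494, 0.221, 0.0363]
tool_rot: [0.663, 0.748, 0.001, 0.0]
ft_force: [-0.5, -0.7, 0.6]
grip_width: 0.047
grasp_force: 0.0
```

>>> {"api": "apply_moves", "payload": {"commands": [[0, 0, 0, 0], [0, 0, 0, 0], [0, 0, 0, 0], [0, 0, 0, 0], [0, 0, 0, 0]]}}

```text
clock: 30.43
eef_pos: [0.5486, 0.2207, 0.0352]
tool_rot: [0.663, 0.748, 0.0, 0.0]
ft_force: [-0.1, -1.2, -0.2]
grip_width: 0.047
grasp_force: 0.0
```

>>> {"api": "apply_moves", "payload": {"commands": [[0, 0, 0, 0], [0, 0, 0, 0], [0, 0, 0, 0], [0, 0, 0, 0], [0, 0, 0, 0]], "claw": 1}}

```text
clock: 30.85
eef_pos: [0.5487, 0.2208, 0.0354]
tool_rot: [0.663, 0.748, 0.0, 0.0]
ft_force: [-2.0, -1.2, 1.9]
grip_width: 0.0289
grasp_force: 61.2
```

>>> {"api": "apply_moves", "payload": {"commands": [[0, 0, -0.5, 0], [0, 0, -0.9, 0], [0, 0, -0.9, 0], [0, 0, -0.9, 0], [0, 0, -0.9, 0]]}}

```text
clock: 31.27
eef_pos: [0.5477, 0.2203, 0.1173]
tool_rot: [0.663, 0.748, -0.001, -0.001]
ft_force: [1.0, -0.2, -3.2]
grip_width: 0.0285
grasp_force: 60.5
```

>>> {"api": "apply_moves", "payload": {"commands": [[-0.5, -0.07, -0.8, 0], [-0.9, -0.14, -0.37, 0], [-0.94, -0.14, 0.03, 0], [-0.94, -0.13, 0.03, 0], [-0.94, -0.14, 0.03, 0]]}}

```text
clock: 31.68
eef_pos: [0.5456, 0.1346, 0.1387]
tool_rot: [0.663, 0.748, -0.001, -0.0]
ft_force: [0.1, -1.4, -3.3]
grip_width: 0.0286
grasp_force: 60.6
```

>>> {"api": "apply_moves", "payload": {"commands": [[-0.94, -0.14, 0.03, 0], [-0.94, -0.13, 0.03, 0], [-0.94, -0.14, 0.03, 0], [-0.94, -0.13, 0.03, 0], [-0.94, -0.14, 0.03, 0]]}}

```text
clock: 32.1
eef_pos: [0.5432, 0.0395, 0.1353]
tool_rot: [0.663, 0.748, -0.001, -0.001]
ft_force: [0.2, -0.2, -4.7]
grip_width: 0.0286
grasp_force: 60.6
```

>>> {"api": "apply_moves", "payload": {"commands": [[-0.94, -0.14, 0.03, 0], [-0.94, -0.13, 0.03, 0], [-0.94, -0.14, 0.03, 0], [-0.94, -0.13, 0.03, 0], [-0.94, -0.14, 0.03, 0]]}}

```text
clock: 32.52
eef_pos: [0.541, -0.0553, 0.1323]
tool_rot: [0.663, 0.748, -0.001, -0.001]
ft_force: [1.0, 0.7, -4.3]
grip_width: 0.0287
grasp_force: 60.6
```

>>> {"api": "apply_moves", "payload": {"commands": [[-0.94, -0.14, 0.03, 0], [-0.94, -0.13, 0.03, 0], [-0.94, -0.14, 0.03, 0], [-0.94, -0.13, 0.03, 0], [-0.94, -0.14, 0.03, 0]]}}

```text
clock: 32.93
eef_pos: [0.5388, -0.1502, 0.1293]
tool_rot: [0.663, 0.748, -0.0, -0.001]
ft_force: [0.5, -0.5, -3.1]
grip_width: 0.0287
grasp_force: 60.6
```

>>> {"api": "apply_moves", "payload": {"commands": [[-0.94, -0.14, 0.03, 0], [-0.94, -0.13, 0.03, 0], [-0.94, -0.14, 0.03, 0], [-0.6, -0.1, 0.03, 0], [-0.4, -0.06, 0.03, 0]]}}

```text
clock: 33.35
eef_pos: [0.5368, -0.2278, 0.1263]
tool_rot: [0.664, 0.748, -0.0, -0.001]
ft_force: [0.1, -0.1, -4.1]
grip_width: 0.0284
grasp_force: 60.6
```

>>> {"api": "apply_moves", "payload": {"commands": [[-0.3, -0.05, 0.2, 0], [-0.13, 0, 0.5, 0], [0, 0, 0.6, 0], [0, 0, 0.6, 0], [0, 0, 0.5, 0]]}}

```text
clock: 33.77
eef_pos: [0.5369, -0.2342, 0.0769]
tool_rot: [0.663, 0.749, -0.0, -0.001]
ft_force: [-0.7, -0.3, -3.5]
grip_width: 0.0286
grasp_force: 60.6
```

>>> {"api": "apply_moves", "payload": {"commands": [[0, 0, 0.3, 0], [0, 0, 0, 0], [0, 0, 0, 0], [0, 0, 0, 0], [0, 0, 0, 0]]}}

```text
clock: 34.18
eef_pos: [0.5383, -0.2354, 0.0736]
tool_rot: [0.663, 0.748, 0.0, 0.001]
ft_force: [0.1, 0.1, -3.7]
grip_width: 0.0285
grasp_force: 60.5
```

>>> {"api": "apply_moves", "payload": {"commands": [[0, 0, 0, 0], [0, 0, 0, 0], [0, 0, 0, 0], [0, 0, 0, 0], [0, 0, 0, 0]]}}

```text
clock: 34.6
eef_pos: [0.5375, -0.2354, 0.0728]
tool_rot: [0.663, 0.748, 0.0, 0.0]
ft_force: [-0.2, 0.6, -2.7]
grip_width: 0.0285
grasp_force: 60.5
```

Run:
```python
from lib import *
p,a,o=state();print(p,a,nestT(-62,-39))
plan(p,a,(*nestT(-62,-39),p[2]),6.91)
```

```text
[ 0.53754735 -0.23535078  0.07284666] 6.872141707672845 [ 0.53504244 -0.25207594]
 [[-0.82, -0.22, 0.0, 0.0], [0, 0, 0, 0], [0, 0, 0, 0], [0, 0, 0, 0], [0, 0, 0, 0]]
```

>>> {"api": "apply_moves", "payload": {"commands": [[-0.4, -0.1, 0, 0], [-0.3, -0.08, 0, 0], [-0.12, -0.04, 0, 0], [0, 0, 0.1, 0], [0, 0, 0.2, 0]]}}

```text
clock: 35.02
eef_pos: [0.5354, -0.2528, 0.067]
tool_rot: [0.664, 0.748, 0.0, 0.001]
ft_force: [0.4, 0.5, -3.1]
grip_width: 0.0289
grasp_force: 60.5
```

>>> {"api": "apply_moves", "payload": {"commands": [[0, 0, 0.15, 0], [0, 0, 0, 0], [0, 0, 0, 0], [0, 0, 0, 0], [0, 0, 0, 0]]}}

```text
clock: 35.43
eef_pos: [0.5353, -0.252, 0.0638]
tool_rot: [0.663, 0.748, 0.0, 0.0]
ft_force: [0.7, -0.3, -3.7]
grip_width: 0.0286
grasp_force: 60.5
```

>>> {"api": "apply_moves", "payload": {"commands": [[0, 0, 0.1, 0], [0, 0, 0.1, 0], [0, 0, 0.1, 0], [0, 0, 0.1, 0], [0, 0, 0.1, 0]]}}

```text
clock: 35.85
eef_pos: [0.535, -0.2521, 0.0534]
tool_rot: [0.663, 0.748, -0.0, -0.0]
ft_force: [0.7, 0.1, -4.0]
grip_width: 0.0286
grasp_force: 60.5
```

>>> {"api": "apply_moves", "payload": {"commands": [[0, 0, 0.05, 0], [0, 0, 0.05, 0], [0, 0, 0, 0], [0, 0, 0, 0], [0, 0, 0, 0]]}}

```text
clock: 36.27
eef_pos: [0.5351, -0.2521, 0.0533]
tool_rot: [0.663, 0.748, 0.0, 0.0]
ft_force: [-2.6, 1.5, 6.1]
grip_width: 0.0289
grasp_force: 61.8
```

Slid in freely and touched the floor exactly at 18 mm. Release, then go look at square sa.

>>> {"api": "apply_moves", "payload": {"commands": [[0, 0, 0, 0], [0, 0, 0, 0], [0, 0, 0, 0], [0, 0, 0, 0], [0, 0, 0, 0]], "claw": 0.45}}

```text
clock: 36.68
eef_pos: [0.5352, -0.2522, 0.0516]
tool_rot: [0.663, 0.748, 0.0, 0.0]
ft_force: [-0.1, 0.3, -0.2]
grip_width: 0.0472
grasp_force: 0.0
```

>>> {"api": "apply_moves", "payload": {"commands": [[0, 0, -0.5, 0], [0, 0, -0.8, 0], [0, 0, -0.9, 0], [0, 0, -0.9, 0], [0, 0, -0.9, 0]]}}

```text
clock: 37.1
eef_pos: [0.5351, -0.2521, 0.1332]
tool_rot: [0.663, 0.748, 0.0, 0.0]
ft_force: [0.5, -0.3, -0.2]
grip_width: 0.047
grasp_force: 0.0
```

>>> {"api": "apply_moves", "payload": {"commands": [[0.7, 0.17, -0.6, 0], [0.95, 0.17, -0.5, 0], [0.95, 0.17, -0.3, 0], [0.95, 0.17, -0.2, 0], [0.95, 0.17, 0, 0]], "claw": 0.35}}

```text
clock: 37.52
eef_pos: [0.5418, -0.1592, 0.1654]
tool_rot: [0.663, 0.748, 0.001, 0.001]
ft_force: [1.2, 0.0, -0.6]
grip_width: 0.0551
grasp_force: 0.0
```

>>> {"api": "apply_moves", "payload": {"commands": [[0.95, 0.17, 0, 0], [0.95, 0.17, 0, 0], [0.95, 0.17, 0, 0], [0.95, 0.17, 0, 0], [0.95, 0.17, 0, 0]]}}

```text
clock: 37.93
eef_pos: [0.5464, -0.0624, 0.1641]
tool_rot: [0.663, 0.748, 0.0, -0.0]
ft_force: [0.9, -0.5, -0.3]
grip_width: 0.0557
grasp_force: 0.0
```

>>> {"api": "apply_moves", "payload": {"commands": [[0.95, 0.17, 0, 0], [0.95, 0.17, 0, 0], [0.8, 0.17, 0, 0], [0.7, 0.15, 0, 0], [0.5, 0.1, 0, 0]]}}

```text
clock: 38.35
eef_pos: [0.5522, 0.0171, 0.1641]
tool_rot: [0.663, 0.749, 0.0, -0.0]
ft_force: [-0.3, 0.7, 0.3]
grip_width: 0.0553
grasp_force: 0.0
```

>>> {"api": "apply_moves", "payload": {"commands": [[0.3, 0, 0, 0], [0.1, 0, 0, 0], [0, 0, 0, 0], [0, 0, 0, 0], [0, 0, 0, 0]]}}

```text
clock: 38.77
eef_pos: [0.5514, 0.0222, 0.1637]
tool_rot: [0.664, 0.748, -0.0, 0.0]
ft_force: [-0.8, -0.4, -0.4]
grip_width: 0.0556
grasp_force: 0.0
```

>>> {"api": "apply_moves", "payload": {"commands": [[0, 0, 0, 0], [0, 0, 0, 0], [0, 0, 0, 0], [0, 0, 0, 0], [0, 0, 0, 0]]}}

```text
clock: 39.18
eef_pos: [0.5515, 0.0227, 0.1637]
tool_rot: [0.664, 0.748, -0.0, -0.0]
ft_force: [0.8, 0.0, -0.7]
grip_width: 0.0554
grasp_force: 0.0
```

Run:
```python
from lib import *
p,a,o=state();print(p,a);c=snap("wrist","w10");np.savez("w10.npz",**c)
r=weight(c,(.54,.106));print(r);X=np.array(r["rect"])/1000-E_;ang=(r["ang"]+45-6.9)%90-45+6.9;print(X,ang)
p,a=plan(p,a,(*X,.09),ang,"go");p,a=plan(p,a,(*X,.0345),ang,"dn")
N=nestT(0,39);print(N)
p,a=plan(p,a,(*X,.14),ang,"up");p,a=plan(p,a,(*N,.125),6.91,"carry");print(p,a)
```

```text
[0.55150275 0.02266702 0.16366199] 6.861888226593324
{'rect': array([538.5, 101.6]), 'cen': array([538.5, 101.6]), 'size': array([35.7, 35.7]), 'ang': -16.8, 'px': array([314.1, 101. ]), 'area': 1205.0}
[0.5369 0.1007] -16.800000000000004
go [[0.66, -0.04, 0.61, 0.07], [0.66, -0.09, 0.61, 0.06], [0.65, -0.13, 0.62, 0.07], [0.63, -0.18, 0.61, 0.06], [0.62, -0.22, 0.62, 0.07]]
go [[0.61, -0.27, 0.61, 0.06], [0, 0, 0, 0], [0, 0, 0, 0], [0, 0, 0, 0], [0, 0, 0, 0]]
dn [[0.0, 0.0, 0.93, 0.0], [0.0, 0.0, 0.92, 0.0], [0.0, 0.0, 0.93, 0.0], [0, 0, 0, 0], [0, 0, 0, 0]]
[ 0.58720791 -0.16718328]
up [[0.0, 0.0, -0.88, 0.0], [0.0, 0.0, -0.88, 0.0], [0.0, 0.0, -0.88, 0.0], [0.0, 0.0, -0.88, 0.0], [0.0, 0.0, -0.88, 0.0]]
up [[0.0, 0.0, -0.88, 0.0], [0, 0, 0, 0], [0, 0, 0, 0], [0, 0, 0, 0], [0, 0, 0, 0]]
carry [[-0.81, 0.42, 0.05, -0.03], [-0.82, 0.39, 0.05, -0.03], [-0.83, 0.36, 0.05, -0.03], [-0.84, 0.34, 0.05, -0.03], [-0.85, 0.31, 0.05, -0.02]]
carry [[-0.86, 0.29, 0.05, -0.03], [-0.87, 0.27, 0.05, -0.02], [-0.88, 0.25, 0.05, -0.03], [-0.88, 0.22, 0.05, -0.02], [-0.89, 0.2, 0.05, -0.03]]
carry [[-0.89, 0.17, 0.05, -0.02], [-0.9, 0.15, 0.05, -0.03], [-0.9, 0.13, 0.05, -0.02], [-0.9, 0.1, 0.05, -0.03], [-0.9, 0.08, 0.05, -0.02]]
[ 0.58721041 -0.16710772  0.12506199] 6.861888226593326
```

>>> {"api": "apply_moves", "payload": {"commands": [[0.66, -0.04, 0.61, 0.07], [0.66, -0.09, 0.61, 0.06], [0.65, -0.13, 0.62, 0.07], [0.63, -0.18, 0.61, 0.06], [0.62, -0.22, 0.62, 0.07]]}}

```text
clock: 39.65
eef_pos: [0.5393, 0.0883, 0.1018]
tool_rot: [0.783, 0.622, 0.0, 0.0]
ft_force: [-0.5, 0.1, -1.1]
grip_width: 0.0556
grasp_force: 0.0
```

>>> {"api": "apply_moves", "payload": {"commands": [[0.61, -0.27, 0.61, 0.06], [0, 0, 0.6, 0], [0, 0, 0.8, 0], [0, 0, 0.8, 0], [0, 0, 0.5, 0]]}}

```text
clock: 40.07
eef_pos: [0.536, 0.101, 0.0346]
tool_rot: [0.801, 0.598, -0.001, -0.0]
ft_force: [-0.6, 0.1, -1.1]
grip_width: 0.0554
grasp_force: 0.0
```

>>> {"api": "apply_moves", "payload": {"commands": [[0, 0, 0.08, 0], [0, 0, 0, 0], [0, 0, 0, 0], [0, 0, 0, 0], [0, 0, 0, 0]]}}

```text
clock: 40.48
eef_pos: [0.5377, 0.101, 0.0355]
tool_rot: [0.801, 0.598, 0.001, 0.0]
ft_force: [0.6, 0.2, 0.3]
grip_width: 0.0557
grasp_force: 0.0
```

>>> {"api": "apply_moves", "payload": {"commands": [[0, 0, 0, 0], [0, 0, 0, 0], [0, 0, 0, 0], [0, 0, 0, 0], [0, 0, 0, 0]]}}

```text
clock: 40.9
eef_pos: [0.5369, 0.1009, 0.0346]
tool_rot: [0.801, 0.598, 0.0, 0.0]
ft_force: [0.3, 0.5, -0.1]
grip_width: 0.0553
grasp_force: 0.0
```

>>> {"api": "apply_moves", "payload": {"commands": [[0, 0, 0, 0], [0, 0, 0, 0], [0, 0, 0, 0], [0, 0, 0, 0], [0, 0, 0, 0]], "claw": 1}}

```text
clock: 41.32
eef_pos: [0.5371, 0.1009, 0.0347]
tool_rot: [0.801, 0.598, 0.0, 0.0]
ft_force: [-0.2, -0.5, 2.2]
grip_width: 0.0347
grasp_force: 61.1
```

>>> {"api": "apply_moves", "payload": {"commands": [[0, 0, -0.5, 0], [0, 0, -0.9, 0], [0, 0, -0.9, 0], [0, 0, -0.9, 0], [0, 0, -0.9, 0]]}}

```text
clock: 41.73
eef_pos: [0.5359, 0.1007, 0.1169]
tool_rot: [0.801, 0.598, -0.001, -0.0]
ft_force: [1.7, -0.2, -3.7]
grip_width: 0.0346
grasp_force: 60.4
```

>>> {"api": "apply_moves", "payload": {"commands": [[0, 0, -0.9, 0], [0, 0, -0.28, 0], [-0.4, 0.21, 0, 0], [-0.41, 0.21, 0.05, -0.03], [-0.82, 0.39, 0.05, -0.03]]}}

```text
clock: 42.15
eef_pos: [0.5426, 0.0654, 0.1367]
tool_rot: [0.781, 0.625, -0.001, -0.001]
ft_force: [0.1, -1.0, -4.6]
grip_width: 0.0348
grasp_force: 60.5
```

>>> {"api": "apply_moves", "payload": {"commands": [[-0.83, 0.36, 0.05, -0.03], [-0.84, 0.34, 0.05, -0.03], [-0.85, 0.31, 0.05, -0.02], [-0.86, 0.29, 0.05, -0.03], [-0.87, 0.27, 0.05, -0.02]]}}

```text
clock: 42.57
eef_pos: [0.5592, -0.0255, 0.131]
tool_rot: [0.738, 0.675, -0.001, -0.001]
ft_force: [0.6, -0.7, -4.1]
grip_width: 0.0345
grasp_force: 60.6
```

>>> {"api": "apply_moves", "payload": {"commands": [[-0.88, 0.25, 0.05, -0.03], [-0.88, 0.22, 0.05, -0.02], [-0.89, 0.2, 0.05, -0.03], [-0.89, 0.17, 0.05, -0.02], [-0.9, 0.15, 0.05, -0.03]]}}

```text
clock: 42.98
eef_pos: [0.5758, -0.1149, 0.1259]
tool_rot: [0.69, 0.724, -0.001, -0.002]
ft_force: [-0.3, 0.0, -4.4]
grip_width: 0.0345
grasp_force: 60.6
```

>>> {"api": "apply_moves", "payload": {"commands": [[-0.9, 0.13, 0.05, -0.02], [-0.8, 0.1, 0.05, -0.03], [-0.6, 0.05, 0.05, -0.02], [-0.3, 0.03, 0.05, 0], [-0.1, 0, 0, 0]]}}

```text
clock: 43.4
eef_pos: [0.5863, -0.1682, 0.1221]
tool_rot: [0.664, 0.747, -0.001, -0.001]
ft_force: [0.3, 0.4, -3.2]
grip_width: 0.0351
grasp_force: 60.5
```

>>> {"api": "apply_moves", "payload": {"commands": [[0, 0, 0, 0], [0, 0, 0, 0], [0, 0, 0, 0], [0, 0, 0, 0], [0, 0, 0, 0]]}}

```text
clock: 43.82
eef_pos: [0.5875, -0.1662, 0.1243]
tool_rot: [0.663, 0.749, 0.0, 0.0]
ft_force: [0.0, 0.0, -2.8]
grip_width: 0.0348
grasp_force: 60.5
```

>>> {"api": "apply_moves", "payload": {"commands": [[0, 0, 0, 0], [0, 0, 0, 0], [0, 0, 0, 0], [0, 0, 0, 0], [0, 0, 0, 0]]}}

```text
clock: 44.23
eef_pos: [0.5875, -0.1669, 0.1241]
tool_rot: [0.663, 0.748, -0.0, 0.0]
ft_force: [0.2, -1.1, -3.8]
grip_width: 0.0348
grasp_force: 60.5
```

Run:
```python
from lib import *
p,a,o=state();print(p,a)
plan(p,a,(*nestT(0,39),.0655),6.91)
```

```text
[ 0.58748745 -0.16687207  0.12413025] 6.879047289030488
 [[0.0, 0.0, 0.73, 0.0], [0.0, -0.01, 0.73, 0.0], [-0.01, 0.0, 0.74, 0.0], [0.0, -0.01, 0.73, 0.0], [0, 0, 0, 0]]
```

>>> {"api": "apply_moves", "payload": {"commands": [[-0.01, -0.02, 0.5, 0], [0, 0, 0.8, 0], [0, 0, 0.8, 0], [0, 0, 0.5, 0], [0, 0, 0.3, 0]]}}

```text
clock: 44.65
eef_pos: [0.5857, -0.1668, 0.0637]
tool_rot: [0.663, 0.748, -0.001, -0.002]
ft_force: [0.8, -0.6, -3.2]
grip_width: 0.035
grasp_force: 60.4
```

>>> {"api": "apply_moves", "payload": {"commands": [[0, 0, 0, 0], [0, 0, 0, 0], [0, 0, 0, 0], [0, 0, 0, 0], [0, 0, 0, 0]]}}

```text
clock: 45.07
eef_pos: [0.5878, -0.1674, 0.0671]
tool_rot: [0.663, 0.748, 0.0, 0.001]
ft_force: [0.3, -0.8, -3.4]
grip_width: 0.0346
grasp_force: 60.4
```

>>> {"api": "apply_moves", "payload": {"commands": [[0, 0, 0.1, 0], [0, 0, 0.15, 0], [0, 0, 0.15, 0], [0, 0, 0.15, 0], [0, 0, 0.1, 0]]}}

```text
clock: 45.48
eef_pos: [0.5868, -0.167, 0.0527]
tool_rot: [0.663, 0.748, -0.0, -0.0]
ft_force: [-6.4, 2.1, 9.9]
grip_width: 0.0344
grasp_force: 61.8
```

>>> {"api": "apply_moves", "payload": {"commands": [[0, 0, 0.04, 0], [0, 0, 0, 0], [0, 0, 0, 0], [0, 0, 0, 0], [0, 0, 0, 0]]}}

```text
clock: 45.9
eef_pos: [0.587, -0.1671, 0.0528]
tool_rot: [0.663, 0.748, 0.0, 0.0]
ft_force: [-2.9, 1.4, 4.7]
grip_width: 0.0348
grasp_force: 61.3
```

Run:
```python
from lib import *
p,a=plan((.5871,-.167,.132),6.88,(.4415,.050,.164),6.91,"v")
```

```text
v [[0.83, -0.42, -0.11, 0.0], [0.83, -0.42, -0.11, 0.0], [0.83, -0.42, -0.11, 0.0], [0.83, -0.42, -0.12, 0.0], [0.83, -0.42, -0.11, 0.0]]
v [[0.83, -0.43, -0.12, 0.0], [0.83, -0.42, -0.11, 0.0], [0.83, -0.43, -0.12, 0.0], [0.83, -0.42, -0.11, 0.0], [0.83, -0.43, -0.12, 0.0]]
v [[0.84, -0.42, -0.11, 0.0], [0.83, -0.43, -0.12, 0.0], [0.84, -0.42, -0.11, 0.0], [0.83, -0.43, -0.12, 0.0], [0, 0, 0, 0]]
```

>>> {"api": "apply_moves", "payload": {"commands": [[0, 0, 0, 0], [0, 0, 0, 0], [0, 0, 0, 0], [0, 0, 0, 0], [0, 0, 0, 0]], "claw": 0.45}}

```text
clock: 46.32
eef_pos: [0.5873, -0.1672, 0.0522]
tool_rot: [0.663, 0.748, 0.0, 0.0]
ft_force: [-0.5, -0.5, 0.1]
grip_width: 0.0472
grasp_force: 0.0
```

>>> {"api": "apply_moves", "payload": {"commands": [[0, 0, -0.5, 0], [0, 0, -0.8, 0], [0, 0, -0.9, 0], [0, 0, -0.9, 0], [0, 0, -0.9, 0]]}}

```text
clock: 46.73
eef_pos: [0.5872, -0.1672, 0.1339]
tool_rot: [0.663, 0.748, 0.0, 0.0]
ft_force: [0.7, 1.3, -0.4]
grip_width: 0.0468
grasp_force: 0.0
```

>>> {"api": "apply_moves", "payload": {"commands": [[0.4, -0.2, -0.3, 0], [0.83, -0.42, -0.3, 0], [0.83, -0.42, -0.3, 0], [0.83, -0.42, -0.3, 0], [0.83, -0.42, -0.2, 0]], "claw": 0.35}}

```text
clock: 47.15
eef_pos: [0.5399, -0.0967, 0.1607]
tool_rot: [0.663, 0.748, 0.0, 0.0]
ft_force: [1.0, 0.1, 0.8]
grip_width: 0.0551
grasp_force: 0.0
```

>>> {"api": "apply_moves", "payload": {"commands": [[0.83, -0.43, -0.1, 0], [0.83, -0.42, 0, 0], [0.83, -0.43, 0, 0], [0.83, -0.42, 0, 0], [0.83, -0.43, 0, 0]]}}

```text
clock: 47.57
eef_pos: [0.4874, -0.0193, 0.1622]
tool_rot: [0.663, 0.748, 0.0, -0.0]
ft_force: [-0.0, -0.3, 0.2]
grip_width: 0.0554
grasp_force: 0.0
```

>>> {"api": "apply_moves", "payload": {"commands": [[0.84, -0.42, 0, 0], [0.83, -0.43, 0, 0], [0.83, -0.42, 0, 0], [0.7, -0.36, 0, 0], [0.4, -0.2, 0, 0]]}}

```text
clock: 47.98
eef_pos: [0.4418, 0.048, 0.1622]
tool_rot: [0.663, 0.749, -0.0, -0.001]
ft_force: [1.5, 0.1, -0.7]
grip_width: 0.0554
grasp_force: 0.0
```

>>> {"api": "apply_moves", "payload": {"commands": [[0.2, -0.1, 0, 0], [0, 0, 0, 0], [0, 0, 0, 0], [0, 0, 0, 0], [0, 0, 0, 0]]}}

```text
clock: 48.4
eef_pos: [0.4417, 0.0498, 0.1623]
tool_rot: [0.664, 0.748, 0.0, 0.0]
ft_force: [1.3, -0.3, 0.3]
grip_width: 0.0558
grasp_force: 0.0
```

>>> {"api": "apply_moves", "payload": {"commands": [[0, 0, 0, 0], [0, 0, 0, 0], [0, 0, 0, 0], [0, 0, 0, 0], [0, 0, 0, 0]]}}

```text
clock: 48.82
eef_pos: [0.4412, 0.0503, 0.1622]
tool_rot: [0.663, 0.748, -0.0, -0.0]
ft_force: [-0.3, 0.3, -0.2]
grip_width: 0.0555
grasp_force: 0.0
```

```bash
cat > go.py <<'E'
import sys
from lib import *
wx,wy,gx,gy=map(float,sys.argv[1:5]);rnd=len(sys.argv)>5
p,a,o=state();print(p,a);c=snap("wrist");np.savez("last.npz",**c)
r=weight(c,(wx,wy));print(r);X=np.array(r["rect"] if not rnd else r["cen"])/1000-E_;ang=6.91 if rnd else (r["ang"]+45-6.9)%90-45+6.9;print(X,ang)
p,a=plan(p,a,(*X,.09),ang,"go");print("dn",(p[2]-.0345)/.02)
N=nestT(gx,gy);print(N);p[2]=.14
p,a=plan(p,a,(*N,.125),6.91,"carry");print(p,a)
E
python3 go.py .435 .125 0 -39
```

```text
[0.44124517 0.05026386 0.16224943] 6.868189225857636
{'rect': array([432.9, 123. ]), 'cen': array([434.8, 123.6]), 'size': array([40. , 35.6]), 'ang': 12.4, 'px': array([321.2, 108.6]), 'area': 1216.0}
[0.4313 0.1221] 12.4
go [[0.6, -0.01, 0.6, -0.02], [0.61, 0.0, 0.6, -0.01], [0.6, 0.01, 0.6, -0.02], [0.6, 0.02, 0.6, -0.01], [0.61, 0.03, 0.61, -0.02]]
go [[0.6, 0.04, 0.6, -0.01], [0, 0, 0, 0], [0, 0, 0, 0], [0, 0, 0, 0], [0, 0, 0, 0]]
dn 2.7774714813792016
[ 0.59659209 -0.24461672]
carry [[-0.89, 0.19, 0.03, 0.0], [-0.89, 0.19, 0.03, 0.0], [-0.89, 0.19, 0.03, 0.0], [-0.89, 0.19, 0.03, 0.0], [-0.89, 0.19, 0.04, 0.0]]
carry [[-0.9, 0.19, 0.03, 0.01], [-0.89, 0.2, 0.04, 0.0], [-0.89, 0.2, 0.03, 0.01], [-0.89, 0.21, 0.04, 0.0], [-0.89, 0.21, 0.03, 0.01]]
carry [[-0.89, 0.22, 0.04, 0.0], [-0.89, 0.22, 0.03, 0.01], [-0.89, 0.23, 0.04, 0.0], [-0.89, 0.23, 0.03, 0.01], [-0.88, 0.23, 0.04, 0.0]]
carry [[-0.88, 0.24, 0.03, 0.01], [-0.88, 0.24, 0.04, 0.0], [-0.88, 0.24, 0.03, 0.01], [-0.88, 0.25, 0.04, 0.0], [-0.88, 0.26, 0.03, 0.01]]
carry [[-0.88, 0.26, 0.04, 0.0], [-0.88, 0.27, 0.03, 0.01], [0, 0, 0, 0], [0, 0, 0, 0], [0, 0, 0, 0]]
[ 0.59663741 -0.24467294  0.125     ] 6.868189225857636
```

The outline has a spur (40 mm side against 36). I'll re-measure with stronger opening.

```bash
sed -i 's/m,cv2.MORPH_OPEN,np.ones((5,5))/m,cv2.MORPH_OPEN,np.ones((ko,ko))/; s/def weight(c,X,z=.03,rad=.045,/def weight(c,X,z=.03,rad=.045,ko=13,/' lib.py
python3 - <<'E'
from lib import *
c=dict(np.load("last.npz"))
for ko in(5,9,13,17): print(ko,weight(c,(.435,.124),ko=ko))
print(weight(dict(np.load("w10.npz")),(.54,.106)))
r=weight(c,(.435,.124))
X=r["rect"]/1000-E_;p,a,o=state();plan(p,a,(*X,.09),(r["ang"]+45-6.9)%90-45+6.9)
p,a=plan((*X,.14),(r["ang"]+45-6.9)%90-45+6.9,(*nestT(0,-39),.125),6.91,"carry")
E
```

```text
5 {'rect': array([432.9, 123. ]), 'cen': array([434.8, 123.6]), 'size': array([40. , 35.6]), 'ang': 12.4, 'px': array([321.2, 108.6]), 'area': 1216.0}
9 {'rect': array([434.8, 123.5]), 'cen': array([435.1, 123.6]), 'size': array([36.2, 35.6]), 'ang': 12.4, 'px': array([321.6, 108.6]), 'area': 1197.0}
13 {'rect': array([434.8, 123.4]), 'cen': array([435. , 123.5]), 'size': array([36.2, 35.5]), 'ang': 12.3, 'px': array([321.5, 108.8]), 'area': 1191.0}
17 {'rect': array([434.9, 123.7]), 'cen': array([435.1, 123.7]), 'size': array([36.3, 35.2]), 'ang': 7.5, 'px': array([321.6, 108.6]), 'area': 1181.0}
{'rect': array([538.4, 101.6]), 'cen': array([538.5, 101.5]), 'size': array([35.7, 35.7]), 'ang': 73.5, 'px': array([314., 101.]), 'area': 1156.0}
 [[0.61, 0.01, 0.6, -0.02], [0.6, 0.02, 0.6, -0.01], [0.61, 0.02, 0.6, -0.02], [0.6, 0.04, 0.6, -0.01], [0.6, 0.04, 0.61, -0.02]]
 [[0.61, 0.06, 0.6, -0.01], [0, 0, 0, 0], [0, 0, 0, 0], [0, 0, 0, 0], [0, 0, 0, 0]]
carry [[-0.89, 0.19, 0.03, 0.0], [-0.89, 0.18, 0.03, 0.0], [-0.89, 0.19, 0.03, 0.0], [-0.89, 0.18, 0.03, 0.0], [-0.9, 0.19, 0.04, 0.0]]
carry [[-0.89, 0.18, 0.03, 0.01], [-0.89, 0.19, 0.04, 0.0], [-0.89, 0.19, 0.03, 0.01], [-0.89, 0.2, 0.04, 0.0], [-0.89, 0.2, 0.03, 0.01]]
carry [[-0.89, 0.21, 0.04, 0.0], [-0.89, 0.21, 0.03, 0.01], [-0.89, 0.22, 0.04, 0.0], [-0.89, 0.23, 0.03, 0.01], [-0.88, 0.23, 0.04, 0.0]]
carry [[-0.89, 0.23, 0.03, 0.01], [-0.88, 0.24, 0.04, 0.0], [-0.88, 0.25, 0.03, 0.01], [-0.88, 0.25, 0.04, 0.0], [-0.88, 0.25, 0.03, 0.01]]
carry [[-0.88, 0.27, 0.04, 0.0], [-0.87, 0.26, 0.03, 0.01], [0, 0, 0, 0], [0, 0, 0, 0], [0, 0, 0, 0]]
```

>>> {"api": "apply_moves", "payload": {"commands": [[0.61, 0.01, 0.6, -0.02], [0.6, 0.02, 0.6, -0.01], [0.61, 0.02, 0.6, -0.02], [0.6, 0.04, 0.6, -0.01], [0.6, 0.04, 0.61, -0.02]]}}

```text
clock: 49.28
eef_pos: [0.4346, 0.111, 0.1017]
tool_rot: [0.631, 0.776, 0.0, 0.0]
ft_force: [0.7, 0.3, 0.8]
grip_width: 0.0553
grasp_force: 0.0
```

>>> {"api": "apply_moves", "payload": {"commands": [[0.61, 0.06, 0.6, -0.01], [0, 0, 0.6, 0], [0, 0, 0.8, 0], [0, 0, 0.8, 0], [0, 0, 0.5, 0]]}}

```text
clock: 49.7
eef_pos: [0.4325, 0.1227, 0.0348]
tool_rot: [0.627, 0.779, -0.001, -0.0]
ft_force: [0.1, -1.4, -0.1]
grip_width: 0.0557
grasp_force: 0.0
```

>>> {"api": "apply_moves", "payload": {"commands": [[0, 0, 0.08, 0], [0, 0, 0, 0], [0, 0, 0, 0], [0, 0, 0, 0], [0, 0, 0, 0]]}}

```text
clock: 50.12
eef_pos: [0.434, 0.1228, 0.0353]
tool_rot: [0.627, 0.779, 0.001, 0.001]
ft_force: [0.1, -0.9, 0.5]
grip_width: 0.0556
grasp_force: 0.0
```

>>> {"api": "apply_moves", "payload": {"commands": [[0, 0, 0, 0], [0, 0, 0, 0], [0, 0, 0, 0], [0, 0, 0, 0], [0, 0, 0, 0]]}}

```text
clock: 50.53
eef_pos: [0.4333, 0.1226, 0.0346]
tool_rot: [0.627, 0.779, 0.0, 0.0]
ft_force: [0.2, -0.3, -0.1]
grip_width: 0.0553
grasp_force: 0.0
```

>>> {"api": "apply_moves", "payload": {"commands": [[0, 0, 0, 0], [0, 0, 0, 0], [0, 0, 0, 0], [0, 0, 0, 0], [0, 0, 0, 0]], "claw": 1}}

```text
clock: 50.95
eef_pos: [0.4335, 0.1227, 0.0348]
tool_rot: [0.627, 0.779, 0.0, 0.0]
ft_force: [0.2, 0.1, 5.1]
grip_width: 0.0347
grasp_force: 61.0
```

>>> {"api": "apply_moves", "payload": {"commands": [[0, 0, -0.5, 0], [0, 0, -0.9, 0], [0, 0, -0.9, 0], [0, 0, -0.9, 0], [0, 0, -0.9, 0]]}}

```text
clock: 51.37
eef_pos: [0.4322, 0.1224, 0.1163]
tool_rot: [0.627, 0.779, -0.001, -0.001]
ft_force: [-1.0, 0.4, -2.3]
grip_width: 0.0347
grasp_force: 60.4
```

>>> {"api": "apply_moves", "payload": {"commands": [[0, 0, -0.9, 0], [-0.4, 0.09, -0.28, 0], [-0.89, 0.18, 0.03, 0], [-0.89, 0.19, 0.03, 0], [-0.89, 0.18, 0.03, 0]]}}

```text
clock: 51.78
eef_pos: [0.4585, 0.0643, 0.1373]
tool_rot: [0.627, 0.779, -0.001, -0.0]
ft_force: [-0.1, -0.5, -3.4]
grip_width: 0.0348
grasp_force: 60.5
```

>>> {"api": "apply_moves", "payload": {"commands": [[-0.9, 0.19, 0.04, 0], [-0.89, 0.18, 0.03, 0.01], [-0.89, 0.19, 0.04, 0], [-0.89, 0.19, 0.03, 0.01], [-0.89, 0.2, 0.04, 0]]}}

```text
clock: 52.2
eef_pos: [0.4951, -0.0195, 0.1331]
tool_rot: [0.636, 0.772, -0.001, -0.001]
ft_force: [0.1, -0.2, -3.6]
grip_width: 0.0349
grasp_force: 60.5
```

>>> {"api": "apply_moves", "payload": {"commands": [[-0.89, 0.2, 0.03, 0.01], [-0.89, 0.21, 0.04, 0], [-0.89, 0.21, 0.03, 0.01], [-0.89, 0.22, 0.04, 0], [-0.89, 0.23, 0.03, 0.01]]}}

```text
clock: 52.62
eef_pos: [0.532, -0.1032, 0.1295]
tool_rot: [0.648, 0.762, -0.001, -0.001]
ft_force: [0.3, -0.0, -1.8]
grip_width: 0.0344
grasp_force: 60.5
```

>>> {"api": "apply_moves", "payload": {"commands": [[-0.88, 0.23, 0.04, 0], [-0.89, 0.23, 0.03, 0.01], [-0.88, 0.24, 0.04, 0], [-0.88, 0.25, 0.03, 0.01], [-0.88, 0.25, 0.04, 0]]}}

```text
clock: 53.03
eef_pos: [0.5691, -0.1866, 0.1256]
tool_rot: [0.656, 0.755, -0.001, -0.001]
ft_force: [0.3, 0.9, -2.5]
grip_width: 0.0343
grasp_force: 60.5
```

>>> {"api": "apply_moves", "payload": {"commands": [[-0.88, 0.25, 0.03, 0.01], [-0.88, 0.27, 0.04, 0], [-0.7, 0.2, 0.03, 0.01], [-0.4, 0.1, 0, 0], [-0.26, 0.05, 0, 0]]}}

```text
clock: 53.45
eef_pos: [0.5946, -0.2461, 0.1238]
tool_rot: [0.664, 0.748, -0.001, -0.001]
ft_force: [-0.8, 0.3, -2.7]
grip_width: 0.0345
grasp_force: 60.4
```

>>> {"api": "apply_moves", "payload": {"commands": [[0, 0, 0, 0], [0, 0, 0, 0], [0, 0, 0, 0], [0, 0, 0, 0], [0, 0, 0, 0]]}}

```text
clock: 53.87
eef_pos: [0.5953, -0.2441, 0.1259]
tool_rot: [0.663, 0.749, 0.0, 0.0]
ft_force: [1.0, -0.7, -2.7]
grip_width: 0.0345
grasp_force: 60.4
```

>>> {"api": "apply_moves", "payload": {"commands": [[0, 0, 0, 0], [0, 0, 0, 0], [0, 0, 0, 0], [0, 0, 0, 0], [0, 0, 0, 0]]}}

```text
clock: 54.28
eef_pos: [0.5953, -0.2448, 0.1257]
tool_rot: [0.663, 0.748, -0.0, 0.0]
ft_force: [0.8, 0.5, -2.9]
grip_width: 0.0348
grasp_force: 60.4
```

```bash
sed -i 's/ko=13/ko=9/' lib.py
python3 - <<'E'
from lib import *
p,a,o=state();print(p,a,nestT(0,-39))
plan(p,a,(*nestT(0,-39),.0655),6.91)
E
```

```text
[ 0.59532903 -0.24479528  0.12574067] 6.88200389173684 [ 0.59659209 -0.24461672]
 [[0.0, 0.02, 0.75, 0.0], [0.0, 0.01, 0.75, 0.0], [0.0, 0.02, 0.76, 0.0], [0.0, 0.01, 0.75, 0.0], [0, 0, 0, 0]]
```

>>> {"api": "apply_moves", "payload": {"commands": [[0, 0.06, 0.5, 0], [0, 0, 0.8, 0], [0, 0, 0.8, 0], [0, 0, 0.5, 0], [0, 0, 0.3, 0]]}}

```text
clock: 54.7
eef_pos: [0.5953, -0.2442, 0.0651]
tool_rot: [0.663, 0.748, -0.001, -0.002]
ft_force: [0.1, -0.4, -3.1]
grip_width: 0.0346
grasp_force: 60.4
```

>>> {"api": "apply_moves", "payload": {"commands": [[0, 0, 0.08, 0], [0, 0, 0, 0], [0, 0, 0, 0], [0, 0, 0, 0], [0, 0, 0, 0]]}}

```text
clock: 55.12
eef_pos: [0.5972, -0.245, 0.0672]
tool_rot: [0.663, 0.748, 0.0, 0.001]
ft_force: [0.3, 0.8, -2.0]
grip_width: 0.0347
grasp_force: 60.4
```

>>> {"api": "apply_moves", "payload": {"commands": [[0, 0, 0.1, 0], [0, 0, 0.15, 0], [0, 0, 0.15, 0], [0, 0, 0.15, 0], [0, 0, 0.1, 0]]}}

```text
clock: 55.53
eef_pos: [0.5963, -0.2446, 0.0528]
tool_rot: [0.663, 0.748, -0.0, -0.0]
ft_force: [-3.5, 1.2, 7.0]
grip_width: 0.0347
grasp_force: 61.5
```

>>> {"api": "apply_moves", "payload": {"commands": [[0, 0, 0.04, 0], [0, 0, 0, 0], [0, 0, 0, 0], [0, 0, 0, 0], [0, 0, 0, 0]]}}

```text
clock: 55.95
eef_pos: [0.5964, -0.2447, 0.0528]
tool_rot: [0.663, 0.748, -0.0, 0.0]
ft_force: [-4.2, 1.2, 4.2]
grip_width: 0.0346
grasp_force: 61.3
```

Run:
```python
from lib import *
p,a,o=state();print(p,a)
plan((p[0],p[1],.164),a,(.455,.150,.164),6.91,"v")
```

```text
[ 0.59643845 -0.24467819  0.05279948] 6.879753055573219
v [[0.89, -0.2, 0.0, 0.0], [0.89, -0.2, 0.0, 0.0], [0.89, -0.2, 0.0, 0.0], [0.89, -0.2, 0.0, 0.0], [0.89, -0.2, 0.0, 0.0]]
v [[0.89, -0.2, 0.0, 0.0], [0.89, -0.2, 0.0, 0.0], [0.89, -0.2, 0.0, 0.0], [0.89, -0.2, 0.0, 0.0], [0.89, -0.2, 0.0, 0.0]]
v [[0.89, -0.2, 0.0, 0.0], [0.89, -0.2, 0.0, 0.0], [0.89, -0.21, 0.0, 0.0], [0.89, -0.2, 0.0, 0.0], [0.89, -0.21, 0.0, 0.0]]
v [[0.89, -0.2, 0.0, 0.0], [0.89, -0.21, 0.0, 0.0], [0.88, -0.2, 0.0, 0.0], [0.89, -0.21, 0.0, 0.0], [0.88, -0.2, 0.0, 0.0]]
v [[0.89, -0.21, 0.0, 0.0], [0.88, -0.2, 0.0, 0.0], [0.89, -0.21, 0.0, 0.0], [0, 0, 0, 0], [0, 0, 0, 0]]
```

>>> {"api": "apply_moves", "payload": {"commands": [[0, 0, 0, 0], [0, 0, 0, 0], [0, 0, 0, 0], [0, 0, 0, 0], [0, 0, 0, 0]], "claw": 0.45}}

```text
clock: 56.37
eef_pos: [0.5967, -0.2447, 0.0521]
tool_rot: [0.663, 0.748, 0.0, 0.0]
ft_force: [0.0, 1.3, -0.9]
grip_width: 0.0468
grasp_force: 0.0
```

>>> {"api": "apply_moves", "payload": {"commands": [[0, 0, -0.5, 0], [0, 0, -0.8, 0], [0, 0, -0.9, 0], [0, 0, -0.9, 0], [0, 0, -0.9, 0]]}}

```text
clock: 56.78
eef_pos: [0.5966, -0.2447, 0.1339]
tool_rot: [0.663, 0.748, 0.0, 0.0]
ft_force: [-0.1, -0.8, -0.6]
grip_width: 0.0467
grasp_force: 0.0
```

>>> {"api": "apply_moves", "payload": {"commands": [[0.5, -0.1, -0.7, 0], [0.89, -0.2, -0.6, 0], [0.89, -0.2, -0.3, 0], [0.89, -0.2, 0, 0], [0.89, -0.2, 0, 0]], "claw": 0.3}}

```text
clock: 57.2
eef_pos: [0.5688, -0.165, 0.1657]
tool_rot: [0.663, 0.748, 0.001, 0.001]
ft_force: [0.4, 0.6, 0.2]
grip_width: 0.0593
grasp_force: 0.0
```

>>> {"api": "apply_moves", "payload": {"commands": [[0.89, -0.2, 0, 0], [0.89, -0.2, 0, 0], [0.89, -0.2, 0, 0], [0.89, -0.2, 0, 0], [0.89, -0.2, 0, 0]]}}

```text
clock: 57.62
eef_pos: [0.5376, -0.0788, 0.1649]
tool_rot: [0.663, 0.748, 0.0, 0.0]
ft_force: [0.1, -0.0, 0.1]
grip_width: 0.06
grasp_force: 0.0
```

>>> {"api": "apply_moves", "payload": {"commands": [[0.89, -0.2, 0, 0], [0.89, -0.2, 0, 0], [0.89, -0.2, 0, 0], [0.89, -0.21, 0, 0], [0.89, -0.21, 0, 0]]}}

```text
clock: 58.03
eef_pos: [0.5067, 0.007, 0.1649]
tool_rot: [0.663, 0.748, 0.0, 0.0]
ft_force: [0.2, 0.1, 0.1]
grip_width: 0.0599
grasp_force: 0.0
```

>>> {"api": "apply_moves", "payload": {"commands": [[0.89, -0.21, 0, 0], [0.89, -0.21, 0, 0], [0.89, -0.21, 0, 0], [0.89, -0.21, 0, 0], [0.89, -0.21, 0, 0]]}}

```text
clock: 58.45
eef_pos: [0.4751, 0.0927, 0.1649]
tool_rot: [0.663, 0.748, 0.0, 0.0]
ft_force: [-0.1, 0.1, -0.7]
grip_width: 0.0594
grasp_force: 0.0
```

>>> {"api": "apply_moves", "payload": {"commands": [[0.89, -0.21, 0, 0], [0.89, -0.21, 0, 0], [0.7, -0.2, 0, 0], [0.4, -0.1, 0, 0], [0.2, 0, 0, 0]]}}

```text
clock: 58.87
eef_pos: [0.4534, 0.1521, 0.1647]
tool_rot: [0.663, 0.749, 0.0, -0.0]
ft_force: [-0.1, 0.4, 1.0]
grip_width: 0.0599
grasp_force: 0.0
```

>>> {"api": "apply_moves", "payload": {"commands": [[0, 0, 0, 0], [0, 0, 0, 0], [0, 0, 0, 0], [0, 0, 0, 0], [0, 0, 0, 0]]}}

```text
clock: 59.28
eef_pos: [0.4545, 0.1503, 0.1642]
tool_rot: [0.664, 0.748, -0.0, 0.0]
ft_force: [-0.1, 0.3, 0.2]
grip_width: 0.0597
grasp_force: 0.0
```

>>> {"api": "apply_moves", "payload": {"commands": [[0, 0, 0, 0], [0, 0, 0, 0], [0, 0, 0, 0], [0, 0, 0, 0], [0, 0, 0, 0]]}}

```text
clock: 59.7
eef_pos: [0.4543, 0.1509, 0.1643]
tool_rot: [0.663, 0.748, -0.0, 0.0]
ft_force: [0.4, 0.4, -0.5]
grip_width: 0.0593
grasp_force: 0.0
```

```bash
python3 go.py .447 .2215 62 39 r
```

```text
[0.45433766 0.15086107 0.1642786 ] 6.873592716920993
{'rect': array([448.7, 219. ]), 'cen': array([448.9, 219.2]), 'size': array([40. , 39.7]), 'ang': 7.0, 'px': array([321.8, 114.8]), 'area': 1282.0}
[0.4473 0.2183] 6.91
go [[0.56, 0.01, 0.62, 0.0], [0.57, 0.01, 0.62, 0.0], [0.56, 0.01, 0.62, 0.0], [0.57, 0.01, 0.62, 0.0], [0.56, 0.01, 0.62, 0.0]]
go [[0.57, 0.0, 0.61, 0.0], [0, 0, 0, 0], [0, 0, 0, 0], [0, 0, 0, 0], [0, 0, 0, 0]]
dn 2.7789301482686537
[ 0.64875756 -0.15972406]
carry [[-0.87, 0.34, 0.03, 0.0], [-0.87, 0.34, 0.03, 0.0], [-0.87, 0.34, 0.03, 0.0], [-0.87, 0.34, 0.03, 0.0], [-0.87, 0.34, 0.03, 0.0]]
carry [[-0.87, 0.34, 0.03, 0.0], [-0.87, 0.34, 0.03, 0.0], [-0.87, 0.34, 0.03, 0.0], [-0.87, 0.33, 0.03, 0.0], [-0.87, 0.34, 0.03, 0.0]]
carry [[-0.87, 0.33, 0.03, 0.0], [-0.87, 0.34, 0.04, 0.0], [-0.87, 0.33, 0.03, 0.0], [-0.87, 0.34, 0.04, 0.0], [-0.87, 0.33, 0.03, 0.0]]
carry [[-0.87, 0.34, 0.04, 0.0], [-0.86, 0.33, 0.03, 0.0], [-0.87, 0.34, 0.04, 0.0], [-0.86, 0.33, 0.03, 0.0], [-0.87, 0.34, 0.04, 0.0]]
carry [[-0.86, 0.33, 0.03, 0.0], [-0.87, 0.34, 0.04, 0.0], [-0.86, 0.33, 0.03, 0.0], [0, 0, 0, 0], [0, 0, 0, 0]]
[ 0.64870351 -0.15970956  0.125     ] 6.873592716920993
```

>>> {"api": "apply_moves", "payload": {"commands": [[0.56, 0.01, 0.62, 0], [0.57, 0.01, 0.62, 0], [0.56, 0.01, 0.62, 0], [0.57, 0.01, 0.62, 0], [0.56, 0.01, 0.62, 0]]}}

```text
clock: 60.17
eef_pos: [0.4485, 0.2076, 0.1018]
tool_rot: [0.663, 0.748, 0.0, 0.0]
ft_force: [0.6, 0.7, 0.4]
grip_width: 0.0594
grasp_force: 0.0
```

>>> {"api": "apply_moves", "payload": {"commands": [[0.57, 0, 0.61, 0], [0, 0, 0.6, 0], [0, 0, 0.8, 0], [0, 0, 0.8, 0], [0, 0, 0.5, 0]]}}

```text
clock: 60.58
eef_pos: [0.4464, 0.2182, 0.0346]
tool_rot: [0.663, 0.748, -0.001, -0.0]
ft_force: [-0.4, 0.0, 0.4]
grip_width: 0.0601
grasp_force: 0.0
```

>>> {"api": "apply_moves", "payload": {"commands": [[0, 0, 0.08, 0], [0, 0, 0, 0], [0, 0, 0, 0], [0, 0, 0, 0], [0, 0, 0, 0]]}}

```text
clock: 61.0
eef_pos: [0.448, 0.2187, 0.0355]
tool_rot: [0.663, 0.748, 0.001, 0.0]
ft_force: [0.8, -0.2, 0.4]
grip_width: 0.0598
grasp_force: 0.0
```

>>> {"api": "apply_moves", "payload": {"commands": [[0, 0, 0, 0], [0, 0, 0, 0], [0, 0, 0, 0], [0, 0, 0, 0], [0, 0, 0, 0]]}}

```text
clock: 61.42
eef_pos: [0.4472, 0.2184, 0.0346]
tool_rot: [0.663, 0.748, 0.0, 0.0]
ft_force: [0.9, -0.1, 0.7]
grip_width: 0.06
grasp_force: 0.0
```

>>> {"api": "apply_moves", "payload": {"commands": [[0, 0, 0, 0], [0, 0, 0, 0], [0, 0, 0, 0], [0, 0, 0, 0], [0, 0, 0, 0]], "claw": 1}}

```text
clock: 61.83
eef_pos: [0.4473, 0.2184, 0.0349]
tool_rot: [0.663, 0.748, 0.0, 0.0]
ft_force: [-1.1, -0.9, 4.6]
grip_width: 0.0399
grasp_force: 60.5
```

>>> {"api": "apply_moves", "payload": {"commands": [[0, 0, -0.5, 0], [0, 0, -0.9, 0], [0, 0, -0.9, 0], [0, 0, -0.9, 0], [0, 0, -0.9, 0]]}}

```text
clock: 62.25
eef_pos: [0.4466, 0.218, 0.1169]
tool_rot: [0.663, 0.748, -0.001, -0.0]
ft_force: [0.7, -0.6, -2.7]
grip_width: 0.0397
grasp_force: 60.9
```

>>> {"api": "apply_moves", "payload": {"commands": [[0, 0, -0.9, 0], [-0.4, 0.15, -0.28, 0], [-0.87, 0.34, 0.03, 0], [-0.87, 0.34, 0.03, 0], [-0.87, 0.34, 0.03, 0]]}}

```text
clock: 62.67
eef_pos: [0.4775, 0.1602, 0.1377]
tool_rot: [0.663, 0.748, -0.001, -0.0]
ft_force: [-0.2, 0.4, -3.3]
grip_width: 0.0399
grasp_force: 60.9
```

>>> {"api": "apply_moves", "payload": {"commands": [[-0.87, 0.34, 0.03, 0], [-0.87, 0.34, 0.03, 0], [-0.87, 0.34, 0.03, 0], [-0.87, 0.34, 0.03, 0], [-0.87, 0.34, 0.03, 0]]}}

```text
clock: 63.08
eef_pos: [0.5215, 0.0774, 0.1342]
tool_rot: [0.664, 0.748, -0.001, -0.001]
ft_force: [0.2, 0.4, -2.5]
grip_width: 0.04
grasp_force: 60.9
```

>>> {"api": "apply_moves", "payload": {"commands": [[-0.87, 0.34, 0.03, 0], [-0.87, 0.34, 0.03, 0], [-0.87, 0.34, 0.03, 0], [-0.87, 0.34, 0.03, 0], [-0.87, 0.34, 0.04, 0]]}}

```text
clock: 63.5
eef_pos: [0.5656, -0.0048, 0.1309]
tool_rot: [0.664, 0.748, -0.001, -0.001]
ft_force: [0.5, 0.7, -3.1]
grip_width: 0.0398
grasp_force: 60.9
```

>>> {"api": "apply_moves", "payload": {"commands": [[-0.87, 0.33, 0.03, 0], [-0.87, 0.33, 0.04, 0], [-0.87, 0.33, 0.03, 0], [-0.87, 0.33, 0.04, 0], [-0.87, 0.33, 0.03, 0]]}}

```text
clock: 63.92
eef_pos: [0.6086, -0.0872, 0.1272]
tool_rot: [0.664, 0.748, -0.001, -0.001]
ft_force: [0.5, 0.2, -3.0]
grip_width: 0.0398
grasp_force: 60.9
```

>>> {"api": "apply_moves", "payload": {"commands": [[-0.87, 0.33, 0.03, 0], [-0.87, 0.33, 0.04, 0], [-0.87, 0.33, 0.03, 0], [-0.7, 0.3, 0.03, 0], [-0.4, 0.15, 0, 0]]}}

```text
clock: 64.33
eef_pos: [0.6463, -0.1583, 0.1243]
tool_rot: [0.664, 0.748, -0.001, -0.001]
ft_force: [-0.4, 0.2, -3.3]
grip_width: 0.0395
grasp_force: 61.0
```

>>> {"api": "apply_moves", "payload": {"commands": [[-0.2, 0.08, 0, 0], [-0.05, 0, 0, 0], [0, 0, 0, 0], [0, 0, 0, 0], [0, 0, 0, 0]]}}

```text
clock: 64.75
eef_pos: [0.6485, -0.1597, 0.1262]
tool_rot: [0.663, 0.749, -0.0, -0.0]
ft_force: [-0.5, 0.6, -2.2]
grip_width: 0.0399
grasp_force: 61.0
```

>>> {"api": "apply_moves", "payload": {"commands": [[0, 0, 0, 0], [0, 0, 0, 0], [0, 0, 0, 0], [0, 0, 0, 0], [0, 0, 0, 0]]}}

```text
clock: 65.17
eef_pos: [0.6488, -0.1605, 0.1262]
tool_rot: [0.663, 0.748, 0.0, 0.0]
ft_force: [-0.2, -0.6, -2.1]
grip_width: 0.0398
grasp_force: 61.0
```

Run:
```python
from lib import *
p,a,o=state();print(p,a,nestT(62,39))
plan(p,a,(*nestT(62,39),.0655),6.91)
```

```text
[ 0.64883383 -0.16049064  0.12618679] 6.889895845418181 [ 0.64875756 -0.15972406]
 [[0.01, 0.0, 0.76, 0.0], [0.01, 0.0, 0.76, 0.0], [0.01, 0.0, 0.76, 0.0], [0.01, 0.0, 0.75, 0.0], [0, 0, 0, 0]]
```

>>> {"api": "apply_moves", "payload": {"commands": [[0.04, 0, 0.5, 0], [0, 0, 0.8, 0], [0, 0, 0.8, 0], [0, 0, 0.5, 0], [0, 0, 0.3, 0]]}}

```text
clock: 65.58
eef_pos: [0.6473, -0.1595, 0.0655]
tool_rot: [0.663, 0.748, -0.001, -0.002]
ft_force: [0.4, 0.5, -4.0]
grip_width: 0.0396
grasp_force: 61.0
```

>>> {"api": "apply_moves", "payload": {"commands": [[0, 0, 0.1, 0], [0, 0, 0, 0], [0, 0, 0, 0], [0, 0, 0, 0], [0, 0, 0, 0]]}}

```text
clock: 66.0
eef_pos: [0.6494, -0.16, 0.0672]
tool_rot: [0.663, 0.748, 0.0, 0.001]
ft_force: [0.5, 0.1, -2.7]
grip_width: 0.0395
grasp_force: 61.0
```

>>> {"api": "apply_moves", "payload": {"commands": [[0, 0, 0.1, 0], [0, 0, 0.15, 0], [0, 0, 0.15, 0], [0, 0, 0.15, 0], [0, 0, 0.1, 0]]}}

```text
clock: 66.42
eef_pos: [0.6485, -0.1598, 0.0529]
tool_rot: [0.663, 0.748, -0.0, -0.0]
ft_force: [-5.3, 0.6, 12.0]
grip_width: 0.0399
grasp_force: 62.2
```

>>> {"api": "apply_moves", "payload": {"commands": [[0, 0, 0.04, 0], [0, 0, 0, 0], [0, 0, 0, 0], [0, 0, 0, 0], [0, 0, 0, 0]]}}

```text
clock: 66.83
eef_pos: [0.6487, -0.1598, 0.0529]
tool_rot: [0.663, 0.748, 0.0, 0.0]
ft_force: [-3.1, 0.1, 5.7]
grip_width: 0.0402
grasp_force: 61.7
```

Run:
```python
from lib import *
p,a,o=state();print(p,a)
t=dict(np.load("top0.npz"));print("bottle",cast(t,(263,171),.11,"top"),"cup",cast(t,(323,168),.048,"top"))
plan((p[0],p[1],.164),a,(.562,.2615,.164),6.91,"v")
```

```text
[ 0.64866945 -0.159824    0.05293679] 6.878133122704916
bottle [0.64176124 0.27918809 0.11      ] cup [0.66342653 0.10852043 0.048     ]
v [[0.93, -0.08, 0.0, 0.0], [0.93, -0.08, 0.0, 0.0], [0.93, -0.08, 0.0, 0.0], [0.93, -0.08, 0.0, 0.0], [0.93, -0.08, 0.0, 0.0]]
v [[0.93, -0.08, 0.0, 0.0], [0.93, -0.08, 0.0, 0.0], [0.93, -0.08, 0.0, 0.0], [0.93, -0.08, 0.0, 0.0], [0.93, -0.08, 0.0, 0.0]]
v [[0.93, -0.08, 0.0, 0.0], [0.93, -0.07, 0.0, 0.0], [0.93, -0.08, 0.0, 0.0], [0.93, -0.07, 0.0, 0.0], [0.93, -0.08, 0.0, 0.0]]
v [[0.94, -0.07, 0.0, 0.0], [0.93, -0.08, 0.0, 0.0], [0.94, -0.07, 0.0, 0.0], [0.93, -0.08, 0.0, 0.0], [0.94, -0.07, 0.0, 0.0]]
v [[0.93, -0.08, 0.0, 0.0], [0.94, -0.07, 0.0, 0.0], [0.93, -0.08, 0.0, 0.0], [0, 0, 0, 0], [0, 0, 0, 0]]
```

>>> {"api": "apply_moves", "payload": {"commands": [[0, 0, 0, 0], [0, 0, 0, 0], [0, 0, 0, 0], [0, 0, 0, 0], [0, 0, 0, 0]], "claw": 0.43}}

```text
clock: 67.25
eef_pos: [0.6489, -0.1599, 0.0521]
tool_rot: [0.663, 0.748, 0.0, 0.0]
ft_force: [-0.4, -0.3, -0.6]
grip_width: 0.049
grasp_force: 0.0
```

>>> {"api": "apply_moves", "payload": {"commands": [[0, 0, -0.5, 0], [0, 0, -0.8, 0], [0, 0, -0.9, 0], [0, 0, -0.9, 0], [0, 0, -0.9, 0]]}}

```text
clock: 67.67
eef_pos: [0.6489, -0.1599, 0.1339]
tool_rot: [0.663, 0.748, 0.0, 0.0]
ft_force: [0.6, -0.4, 0.9]
grip_width: 0.0487
grasp_force: 0.0
```

>>> {"api": "apply_moves", "payload": {"commands": [[0.5, -0.04, -0.7, 0], [0.93, -0.08, -0.6, 0], [0.93, -0.08, -0.3, 0], [0.93, -0.08, 0, 0], [0.93, -0.08, 0, 0]], "claw": 0.3}}

```text
clock: 68.08
eef_pos: [0.6316, -0.0756, 0.1659]
tool_rot: [0.663, 0.748, 0.001, 0.001]
ft_force: [-0.3, -0.7, -0.4]
grip_width: 0.0597
grasp_force: 0.0
```

>>> {"api": "apply_moves", "payload": {"commands": [[0.93, -0.08, 0, 0], [0.93, -0.08, 0, 0], [0.93, -0.08, 0, 0], [0.93, -0.08, 0, 0], [0.93, -0.08, 0, 0]]}}

```text
clock: 68.5
eef_pos: [0.6119, 0.0161, 0.1649]
tool_rot: [0.663, 0.748, 0.0, -0.0]
ft_force: [-0.3, 0.7, 1.2]
grip_width: 0.0599
grasp_force: 0.0
```

>>> {"api": "apply_moves", "payload": {"commands": [[0.93, -0.08, 0, 0], [0.93, -0.08, 0, 0], [0.93, -0.08, 0, 0], [0.93, -0.08, 0, 0], [0.93, -0.08, 0, 0]]}}

```text
clock: 68.92
eef_pos: [0.5927, 0.1074, 0.165]
tool_rot: [0.663, 0.748, 0.0, 0.0]
ft_force: [-0.5, -0.7, -0.7]
grip_width: 0.0593
grasp_force: 0.0
```

>>> {"api": "apply_moves", "payload": {"commands": [[0.93, -0.08, 0, 0], [0.93, -0.07, 0, 0], [0.93, -0.08, 0, 0], [0.93, -0.07, 0, 0], [0.93, -0.08, 0, 0]]}}

```text
clock: 69.33
eef_pos: [0.5739, 0.1988, 0.1649]
tool_rot: [0.663, 0.748, 0.0, -0.0]
ft_force: [0.7, 0.6, 0.5]
grip_width: 0.0597
grasp_force: 0.0
```

>>> {"api": "apply_moves", "payload": {"commands": [[0.93, -0.08, 0, 0], [0.93, -0.07, 0, 0], [0.8, -0.08, 0, 0], [0.5, -0.05, 0, 0], [0.2, 0, 0, 0]]}}

```text
clock: 69.75
eef_pos: [0.5602, 0.2652, 0.1647]
tool_rot: [0.663, 0.749, 0.0, -0.0]
ft_force: [0.3, 0.3, -0.2]
grip_width: 0.0597
grasp_force: 0.0
```

>>> {"api": "apply_moves", "payload": {"commands": [[0, 0, 0, 0], [0, 0, 0, 0], [0, 0, 0, 0], [0, 0, 0, 0], [0, 0, 0, 0]]}}

```text
clock: 70.17
eef_pos: [0.5613, 0.2624, 0.1643]
tool_rot: [0.664, 0.748, -0.0, 0.0]
ft_force: [-1.0, -0.8, 0.3]
grip_width: 0.0596
grasp_force: 0.0
```

>>> {"api": "apply_moves", "payload": {"commands": [[0, 0, 0, 0], [0, 0, 0, 0], [0, 0, 0, 0], [0, 0, 0, 0], [0, 0, 0, 0]]}}

```text
clock: 70.58
eef_pos: [0.561, 0.2633, 0.1643]
tool_rot: [0.663, 0.748, -0.0, -0.0]
ft_force: [0.2, -0.1, -0.4]
grip_width: 0.0597
grasp_force: 0.0
```

```bash
python3 go.py .553 .336 62 -39 r
```

```text
[0.56102854 0.26327719 0.16428013] 6.875303926762276
{'rect': array([552.8, 335.6]), 'cen': array([553. , 335.8]), 'size': array([40.4, 39.2]), 'ang': -83.2, 'px': array([319.3, 109.4]), 'area': 1272.0}
[0.5514 0.3349] 6.91
go [[0.6, -0.01, 0.62, 0.0], [0.6, -0.01, 0.62, 0.0], [0.6, -0.01, 0.62, 0.0], [0.6, -0.01, 0.62, 0.0], [0.61, 0.0, 0.62, 0.0]]
go [[0.6, -0.01, 0.61, 0.0], [0, 0, 0, 0], [0, 0, 0, 0], [0, 0, 0, 0], [0, 0, 0, 0]]
dn 2.779006306515234
[ 0.65814175 -0.23715749]
carry [[-0.94, 0.06, 0.02, 0.0], [-0.94, 0.06, 0.02, 0.0], [-0.94, 0.06, 0.02, 0.0], [-0.94, 0.06, 0.02, 0.0], [-0.94, 0.06, 0.02, 0.0]]
carry [[-0.94, 0.06, 0.02, 0.0], [-0.94, 0.06, 0.03, 0.0], [-0.94, 0.06, 0.02, 0.0], [-0.94, 0.06, 0.03, 0.0], [-0.94, 0.06, 0.02, 0.0]]
carry [[-0.93, 0.06, 0.03, 0.0], [-0.94, 0.06, 0.02, 0.0], [-0.93, 0.06, 0.03, 0.0], [-0.94, 0.06, 0.02, 0.0], [-0.93, 0.06, 0.03, 0.0]]
carry [[-0.94, 0.06, 0.02, 0.0], [-0.93, 0.06, 0.03, 0.0], [-0.94, 0.06, 0.02, 0.0], [-0.93, 0.06, 0.03, 0.0], [-0.94, 0.06, 0.02, 0.0]]
carry [[-0.93, 0.06, 0.03, 0.0], [-0.94, 0.06, 0.02, 0.0], [-0.93, 0.06, 0.03, 0.0], [-0.94, 0.06, 0.02, 0.0], [-0.93, 0.06, 0.03, 0.0]]
carry [[-0.94, 0.06, 0.02, 0.0], [-0.93, 0.06, 0.03, 0.0], [-0.94, 0.06, 0.02, 0.0], [-0.93, 0.07, 0.03, 0.0], [-0.94, 0.06, 0.02, 0.0]]
carry [[-0.93, 0.07, 0.03, 0.0], [0, 0, 0, 0], [0, 0, 0, 0], [0, 0, 0, 0], [0, 0, 0, 0]]
[ 0.65822536 -0.23708558  0.125     ] 6.875303926762276
```

>>> {"api": "apply_moves", "payload": {"commands": [[0.6, -0.01, 0.62, 0], [0.6, -0.01, 0.62, 0], [0.6, -0.01, 0.62, 0], [0.6, -0.01, 0.62, 0], [0.61, 0, 0.62, 0]]}}

```text
clock: 71.05
eef_pos: [0.5519, 0.3245, 0.0999]
tool_rot: [0.663, 0.749, -0.001, -0.0]
ft_force: [-0.1, 0.6, 1.0]
grip_width: 0.0597
grasp_force: 0.0
```

>>> {"api": "apply_moves", "payload": {"commands": [[0.6, -0.01, 0.61, 0], [0, 0, 0.6, 0], [0, 0, 0.8, 0], [0, 0, 0.8, 0], [0, 0, 0.5, 0]]}}

```text
clock: 71.47
eef_pos: [0.5499, 0.3354, 0.0331]
tool_rot: [0.663, 0.749, -0.002, -0.001]
ft_force: [-0.0, -0.1, -0.8]
grip_width: 0.0601
grasp_force: 0.0
```

>>> {"api": "apply_moves", "payload": {"commands": [[0, 0, 0.08, 0], [0, 0, 0, 0], [0, 0, 0, 0], [0, 0, 0, 0], [0, 0, 0, 0]]}}

```text
clock: 71.88
eef_pos: [0.5522, 0.3353, 0.0358]
tool_rot: [0.663, 0.748, 0.001, 0.0]
ft_force: [0.7, -0.1, 0.4]
grip_width: 0.0599
grasp_force: 0.0
```

>>> {"api": "apply_moves", "payload": {"commands": [[0, 0, 0, 0], [0, 0, 0, 0], [0, 0, 0, 0], [0, 0, 0, 0], [0, 0, 0, 0]]}}

```text
clock: 72.3
eef_pos: [0.5514, 0.3348, 0.0346]
tool_rot: [0.663, 0.748, 0.0, 0.0]
ft_force: [0.3, -0.1, -0.5]
grip_width: 0.0598
grasp_force: 0.0
```

>>> {"api": "apply_moves", "payload": {"commands": [[0, 0, 0, 0], [0, 0, 0, 0], [0, 0, 0, 0], [0, 0, 0, 0], [0, 0, 0, 0]], "claw": 1}}

```text
clock: 72.72
eef_pos: [0.5515, 0.335, 0.0349]
tool_rot: [0.663, 0.748, 0.0, 0.0]
ft_force: [-1.3, -0.4, 3.4]
grip_width: 0.0395
grasp_force: 61.3
```

>>> {"api": "apply_moves", "payload": {"commands": [[0, 0, -0.5, 0], [0, 0, -0.9, 0], [0, 0, -0.9, 0], [0, 0, -0.9, 0], [0, 0, -0.9, 0]]}}

```text
clock: 73.13
eef_pos: [0.5506, 0.3344, 0.1165]
tool_rot: [0.663, 0.748, -0.001, -0.0]
ft_force: [-0.2, -0.5, -3.6]
grip_width: 0.0396
grasp_force: 61.0
```

>>> {"api": "apply_moves", "payload": {"commands": [[0, 0, -0.9, 0], [-0.4, 0.03, -0.28, 0], [-0.94, 0.06, 0.02, 0], [-0.94, 0.06, 0.02, 0], [-0.94, 0.06, 0.02, 0]]}}

```text
clock: 73.55
eef_pos: [0.5626, 0.27, 0.1379]
tool_rot: [0.663, 0.748, -0.001, -0.0]
ft_force: [0.2, -0.4, -4.5]
grip_width: 0.0399
grasp_force: 61.0
```

>>> {"api": "apply_moves", "payload": {"commands": [[-0.94, 0.06, 0.02, 0], [-0.94, 0.06, 0.02, 0], [-0.94, 0.06, 0.02, 0], [-0.94, 0.06, 0.02, 0], [-0.94, 0.06, 0.02, 0]]}}

```text
clock: 73.97
eef_pos: [0.5797, 0.177, 0.1356]
tool_rot: [0.664, 0.748, -0.001, -0.001]
ft_force: [-1.2, 0.1, -3.1]
grip_width: 0.0396
grasp_force: 61.0
```

>>> {"api": "apply_moves", "payload": {"commands": [[-0.94, 0.06, 0.02, 0], [-0.94, 0.06, 0.02, 0], [-0.94, 0.06, 0.02, 0], [-0.94, 0.06, 0.02, 0], [-0.94, 0.06, 0.02, 0]]}}

```text
clock: 74.38
eef_pos: [0.5968, 0.0845, 0.1336]
tool_rot: [0.664, 0.748, -0.001, -0.001]
ft_force: [0.7, 0.2, -2.9]
grip_width: 0.04
grasp_force: 61.0
```

>>> {"api": "apply_moves", "payload": {"commands": [[-0.94, 0.06, 0.02, 0], [-0.94, 0.06, 0.02, 0], [-0.94, 0.06, 0.02, 0], [-0.94, 0.06, 0.02, 0], [-0.94, 0.06, 0.02, 0]]}}

```text
clock: 74.8
eef_pos: [0.6139, -0.008, 0.1316]
tool_rot: [0.664, 0.748, -0.001, -0.001]
ft_force: [-0.0, 0.6, -3.7]
grip_width: 0.04
grasp_force: 61.0
```

>>> {"api": "apply_moves", "payload": {"commands": [[-0.94, 0.06, 0.02, 0], [-0.94, 0.06, 0.02, 0], [-0.94, 0.06, 0.02, 0], [-0.94, 0.06, 0.02, 0], [-0.94, 0.06, 0.02, 0]]}}

```text
clock: 75.22
eef_pos: [0.631, -0.1004, 0.1295]
tool_rot: [0.664, 0.748, -0.001, -0.001]
ft_force: [0.7, 0.4, -2.9]
grip_width: 0.0396
grasp_force: 61.0
```

>>> {"api": "apply_moves", "payload": {"commands": [[-0.94, 0.06, 0.02, 0], [-0.94, 0.06, 0.02, 0], [-0.94, 0.06, 0.02, 0], [-0.94, 0.06, 0.02, 0], [-0.94, 0.06, 0.02, 0]]}}

```text
clock: 75.63
eef_pos: [0.6481, -0.1929, 0.1273]
tool_rot: [0.664, 0.748, -0.001, -0.001]
ft_force: [0.2, 0.4, -3.5]
grip_width: 0.0396
grasp_force: 61.0
```

>>> {"api": "apply_moves", "payload": {"commands": [[-0.94, 0.06, 0.02, 0], [-0.8, 0.06, 0, 0], [-0.4, 0.03, 0, 0], [-0.15, 0, 0, 0], [0, 0, 0, 0]]}}

```text
clock: 76.05
eef_pos: [0.657, -0.2373, 0.1274]
tool_rot: [0.664, 0.748, -0.0, -0.001]
ft_force: [0.3, -0.9, -2.8]
grip_width: 0.04
grasp_force: 61.0
```

>>> {"api": "apply_moves", "payload": {"commands": [[0, 0, 0, 0], [0, 0, 0, 0], [0, 0, 0, 0], [0, 0, 0, 0], [0, 0, 0, 0]]}}

```text
clock: 76.47
eef_pos: [0.6579, -0.236, 0.1287]
tool_rot: [0.663, 0.749, 0.0, 0.0]
ft_force: [0.4, 0.1, -3.8]
grip_width: 0.0398
grasp_force: 61.0
```

>>> {"api": "apply_moves", "payload": {"commands": [[0, 0, 0, 0], [0, 0, 0, 0], [0, 0, 0, 0], [0, 0, 0, 0], [0, 0, 0, 0]]}}

```text
clock: 76.88
eef_pos: [0.6578, -0.2367, 0.1285]
tool_rot: [0.663, 0.748, 0.0, -0.0]
ft_force: [0.4, -0.0, -3.1]
grip_width: 0.0397
grasp_force: 61.0
```

Run:
```python
from lib import *
p,a,o=state();print(p,a,nestT(62,-39))
plan(p,a,(*nestT(62,-39),.0655),6.91)
```

```text
[ 0.6578068  -0.23670767  0.12845532] 6.8802063257410255 [ 0.65814175 -0.23715749]
 [[-0.01, 0.0, 0.79, 0.0], [0.0, 0.0, 0.79, 0.0], [-0.01, 0.01, 0.78, 0.0], [0.0, 0.0, 0.79, 0.0], [0, 0, 0, 0]]
```

>>> {"api": "apply_moves", "payload": {"commands": [[-0.02, 0.01, 0.5, 0], [0, 0, 0.8, 0], [0, 0, 0.8, 0], [0, 0, 0.6, 0], [0, 0, 0.3, 0]]}}

```text
clock: 77.3
eef_pos: [0.6565, -0.2366, 0.0653]
tool_rot: [0.663, 0.748, -0.001, -0.002]
ft_force: [-0.5, -0.2, -4.3]
grip_width: 0.0396
grasp_force: 61.0
```

>>> {"api": "apply_moves", "payload": {"commands": [[0, 0, 0.12, 0], [0, 0, 0, 0], [0, 0, 0, 0], [0, 0, 0, 0], [0, 0, 0, 0]]}}

```text
clock: 77.72
eef_pos: [0.6588, -0.2374, 0.0673]
tool_rot: [0.663, 0.748, 0.0, 0.001]
ft_force: [-0.1, 0.4, -2.6]
grip_width: 0.0398
grasp_force: 61.0
```

>>> {"api": "apply_moves", "payload": {"commands": [[0, 0, 0.1, 0], [0, 0, 0.15, 0], [0, 0, 0.15, 0], [0, 0, 0.15, 0], [0, 0, 0.1, 0]]}}

```text
clock: 78.13
eef_pos: [0.6578, -0.237, 0.0529]
tool_rot: [0.663, 0.748, -0.0, -0.0]
ft_force: [-5.9, 1.4, 9.4]
grip_width: 0.04
grasp_force: 62.0
```

>>> {"api": "apply_moves", "payload": {"commands": [[0, 0, 0.04, 0], [0, 0, 0, 0], [0, 0, 0, 0], [0, 0, 0, 0], [0, 0, 0, 0]]}}

```text
clock: 78.55
eef_pos: [0.6581, -0.2371, 0.0529]
tool_rot: [0.663, 0.748, 0.0, 0.0]
ft_force: [-2.3, 1.7, 4.1]
grip_width: 0.0397
grasp_force: 61.6
```

>>> {"api": "apply_moves", "payload": {"commands": [[0, 0, 0, 0], [0, 0, 0, 0], [0, 0, 0, 0], [0, 0, 0, 0], [0, 0, 0, 0]], "claw": 0.43}}

```text
clock: 78.97
eef_pos: [0.6583, -0.2371, 0.0522]
tool_rot: [0.663, 0.748, 0.0, 0.0]
ft_force: [0.0, 0.3, 0.3]
grip_width: 0.0484
grasp_force: 0.0
```

>>> {"api": "apply_moves", "payload": {"commands": [[0, 0, -0.5, 0], [0, 0, -0.8, 0], [0, 0, -0.9, 0], [0, 0, -0.9, 0], [0, 0, -0.9, 0]]}}

```text
clock: 79.38
eef_pos: [0.6582, -0.2371, 0.1339]
tool_rot: [0.663, 0.748, 0.0, 0.0]
ft_force: [-0.1, 0.1, -0.2]
grip_width: 0.0483
grasp_force: 0.0
```

>>> {"api": "apply_moves", "payload": {"commands": [[-0.3, -0.6, -0.6, 0], [-0.4, -0.8, -0.7, 0], [-0.4, -0.8, -0.7, 0], [-0.3, -0.6, -0.5, 0], [-0.2, -0.27, -0.25, 0]]}}

```text
clock: 79.8
eef_pos: [0.5995, -0.2779, 0.1897]
tool_rot: [0.664, 0.748, 0.0, 0.001]
ft_force: [0.8, -0.4, 0.1]
grip_width: 0.0486
grasp_force: 0.0
```

>>> {"api": "apply_moves", "payload": {"commands": [[0, 0, 0, 0], [0, 0, 0, 0], [0, 0, 0, 0], [0, 0, 0, 0], [0, 0, 0, 0]]}}

```text
clock: 80.22
eef_pos: [0.6011, -0.2754, 0.1861]
tool_rot: [0.663, 0.749, -0.0, -0.001]
ft_force: [-0.7, 0.9, -0.1]
grip_width: 0.0486
grasp_force: 0.0
```

>>> {"api": "apply_moves", "payload": {"commands": [[0, 0, 0, 0], [0, 0, 0, 0], [0, 0, 0, 0], [0, 0, 0, 0], [0, 0, 0, 0]]}}

```text
clock: 80.63
eef_pos: [0.601, -0.2761, 0.1873]
tool_rot: [0.663, 0.748, 0.0, -0.0]
ft_force: [-0.1, 0.3, -1.1]
grip_width: 0.0488
grasp_force: 0.0
```

Run:
```python
from lib import *
p,a,o=state();print(p,a);c=snap("wrist","w20");np.savez("w20.npz",**c);np.savez("top1.npz",**snap("top","top1"))
for g in[(-62,39),(-62,-39),(0,39),(0,-39),(62,39),(62,-39)]:
    n=nest(*g);r=weight(c,n,.048,.034);print(g,np.round(n*1000,1),r["rect"],r["cen"],r["size"],r["ang"],r["px"])
h=cv2.cvtColor(c["image"],cv2.COLOR_BGR2HSV)
red=((h[...,0]<6)|(h[...,0]>174))&(h[...,1]>180)&(h[...,2]>60)
for b in blobs(red,40,3000):print("red",np.round(b[0],1),b[1],np.round(b[2],1) if 0 else b[2])
bl=(h[...,0]>100)&(h[...,0]<130)&(h[...,1]>150)
for b in blobs(bl,20,3000):print("blue",np.round(b[0],1),b[1],b[2])
```

```text
[ 0.60099698 -0.27613498  0.18725436] 6.883092630641628
(-62, 39) [ 527.3 -173.7] [ 529.2 -173.9] [ 529.4 -173.6] [53.1 33. ] -82.8 [248.4  67.7]
(-62, -39) [ 536.6 -251.2] [ 539.4 -249.3] [ 539.4 -249.4] [52.  32.6] -83.5 [251.7 155.4]
(0, 39) [ 588.8 -166.3] [ 589.2 -167.9] [ 589.3 -167.8] [36.  34.6] -83.1 [320.   66.8]
(0, -39) [ 598.2 -243.7] [ 598.3 -242.2] [ 598.3 -242.2] [36.3 34.3] -83.1 [320.1 154.9]
(62, 39) [ 650.4 -158.8] [ 655.2 -159.4] [ 653.8 -159.4] [55.9 40. ] 9.7 [397.   68.9]
(62, -39) [ 659.7 -236.3] [ 663.8 -234. ] [ 662.5 -234.5] [55.4 41.4] 8.6 [394.1 155.8]
red [152.1 188. ] 842.0 ((149.92495727539062, 187.83468627929688), (60.666168212890625, 25.438701629638672), 9.272602081298828)
blue [123.2  68.7] 231.0 ((123.53234100341797, 68.57940673828125), (27.227256774902344, 10.430724143981934), 4.39870548248291)
```

View pics/w20.png

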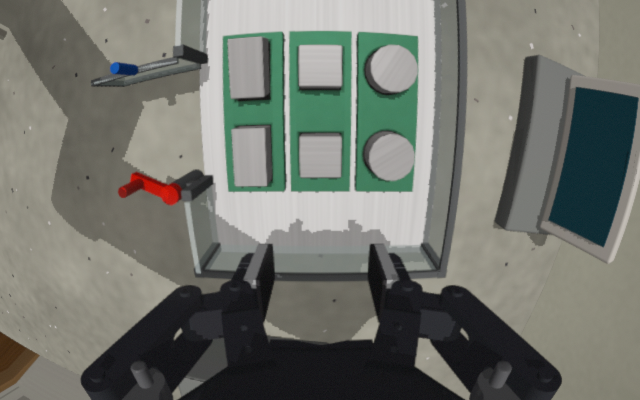

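The overview shows all six weights in their nests, with nothing standing proud. The blue gate pin is at (123,69) and the red button with its pivot at (172,193) and pin at (125,190). The first oblong went in with some friction, so I'll press its top lightly to confirm it is fully down (48 mm).

Run:
```python
from lib import *
p,a,o=state()
p,a=plan(p,a,(.5259,-.1746,.09),6.91,"go")
plan((.5259,-.1746,.09),a,(.463,-.307,.185),6.91,"view")
t=dict(np.load("top1.npz"));print(t["image"].shape)
```

```text
go [[0.61, -0.35, 0.54, 0.0], [0.61, -0.35, 0.54, 0.0], [0.61, -0.35, 0.54, 0.0], [0.61, -0.34, 0.54, 0.0], [0.61, -0.35, 0.54, 0.0]]
go [[0.61, -0.34, 0.54, 0.0], [0.61, -0.35, 0.54, 0.0], [0.61, -0.34, 0.54, 0.0], [0.61, -0.35, 0.55, 0.0], [0, 0, 0, 0]]
view [[-0.62, -0.39, -0.48, 0.0], [-0.62, -0.39, -0.47, 0.0], [-0.62, -0.39, -0.48, 0.0], [-0.62, -0.39, -0.47, 0.0], [-0.62, -0.39, -0.48, 0.0]]
view [[-0.62, -0.39, -0.47, 0.0], [-0.62, -0.39, -0.48, 0.0], [-0.62, -0.4, -0.47, 0.0], [-0.62, -0.39, -0.48, 0.0], [-0.62, -0.4, -0.47, 0.0]]
(400, 640, 3)
```

>>> {"api": "apply_moves", "payload": {"commands": [[0.61, -0.35, 0.54, 0], [0.61, -0.35, 0.54, 0], [0.61, -0.35, 0.54, 0], [0.61, -0.34, 0.54, 0], [0.61, -0.35, 0.54, 0]], "claw": 1}}

```text
clock: 81.15
eef_pos: [0.5587, -0.2194, 0.133]
tool_rot: [0.663, 0.748, 0.0, 0.0]
ft_force: [-0.3, -0.3, -0.0]
grip_width: 0.0001
grasp_force: 0.0
```

>>> {"api": "apply_moves", "payload": {"commands": [[0.61, -0.34, 0.54, 0], [0.61, -0.35, 0.54, 0], [0.61, -0.34, 0.54, 0], [0.61, -0.35, 0.5, 0], [0, 0, 0, 0]]}}

```text
clock: 81.57
eef_pos: [0.5225, -0.1723, 0.0888]
tool_rot: [0.663, 0.749, -0.001, -0.003]
ft_force: [-1.2, -0.6, -0.8]
grip_width: -0.0002
grasp_force: 0.0
```

>>> {"api": "apply_moves", "payload": {"commands": [[0, 0, 0, 0], [0, 0, 0, 0], [0, 0, 0.2, 0], [0, 0, 0.2, 0], [0, 0, 0.2, 0]]}}

```text
clock: 81.98
eef_pos: [0.5265, -0.1753, 0.0789]
tool_rot: [0.664, 0.748, 0.0, 0.001]
ft_force: [-0.4, 1.0, -0.1]
grip_width: 0.0001
grasp_force: 0.0
```

>>> {"api": "apply_moves", "payload": {"commands": [[0, 0, 0.15, 0], [0, 0, 0.15, 0], [0, 0, 0.1, 0], [0, 0, 0.05, 0], [0, 0, 0, 0]]}}

```text
clock: 82.4
eef_pos: [0.5267, -0.1749, 0.0743]
tool_rot: [0.663, 0.748, 0.001, 0.002]
ft_force: [-8.5, 3.0, 26.8]
grip_width: 0.0
grasp_force: 12.7
```

>>> {"api": "apply_moves", "payload": {"commands": [[0, 0, 0.05, 0], [0, 0, 0.05, 0], [0, 0, 0.05, 0], [0, 0, 0, 0], [0, 0, 0, 0]]}}

```text
clock: 82.82
eef_pos: [0.527, -0.1749, 0.0741]
tool_rot: [0.663, 0.748, 0.001, 0.003]
ft_force: [-14.2, 5.0, 41.1]
grip_width: 0.0001
grasp_force: 20.0
```

>>> {"api": "apply_moves", "payload": {"commands": [[0, 0, -0.3, 0], [0, 0, -0.5, 0], [0, 0, -0.2, 0], [-0.6, 0, 0, 0], [-0.9, 0, 0, 0]]}}

```text
clock: 83.23
eef_pos: [0.5294, -0.2041, 0.0865]
tool_rot: [0.662, 0.749, -0.0, -0.0]
ft_force: [-0.4, 0.2, -1.1]
grip_width: -0.0003
grasp_force: 0.0
```

>>> {"api": "apply_moves", "payload": {"commands": [[-0.9, 0, 0, 0], [-0.9, 0, 0, 0], [-0.6, 0, 0, 0], [0, 0, 0, 0], [0, 0, 0, 0]]}}

```text
clock: 83.65
eef_pos: [0.5347, -0.2527, 0.0859]
tool_rot: [0.664, 0.748, -0.0, -0.001]
ft_force: [-0.7, 0.1, -0.2]
grip_width: 0.0001
grasp_force: 0.0
```

>>> {"api": "apply_moves", "payload": {"commands": [[0, 0, 0, 0], [0, 0, 0, 0], [0, 0, 0.2, 0], [0, 0, 0.2, 0], [0, 0, 0.2, 0]]}}

```text
clock: 84.07
eef_pos: [0.5352, -0.2515, 0.0745]
tool_rot: [0.663, 0.749, 0.0, -0.0]
ft_force: [0.5, -0.6, -0.1]
grip_width: 0.0001
grasp_force: 0.0
```

Run:
```python
from lib import *
from workcell import bot
p,a,o=state();print(p,a,o["ft_force"],bot.tip_reach,nestT(-62,-39))
```

```text
[ 0.53516842 -0.25145756  0.07454594] 6.930799756854105 [ 0.50273862 -0.5664804  -0.07018851] 0.022 [ 0.53504244 -0.25207594]
```

>>> {"api": "apply_moves", "payload": {"commands": [[0, 0, 0.05, 0], [0, 0, 0.05, 0], [0, 0, 0.05, 0], [0, 0, 0, 0], [0, 0, 0, 0]]}}

```text
clock: 84.48
eef_pos: [0.5352, -0.2521, 0.072]
tool_rot: [0.663, 0.748, 0.0, 0.0]
ft_force: [-0.4, -0.3, 0.1]
grip_width: -0.0
grasp_force: 0.0
```

>>> {"api": "apply_moves", "payload": {"commands": [[0, 0, 0.05, 0], [0, 0, 0.05, 0], [0, 0, 0.05, 0], [0, 0, 0, 0], [0, 0, 0, 0]]}}

```text
clock: 84.9
eef_pos: [0.5354, -0.2522, 0.0701]
tool_rot: [0.663, 0.748, 0.0, 0.001]
ft_force: [-1.3, 1.8, 6.5]
grip_width: -0.0003
grasp_force: 3.0
```

The reference block's top is at 48 mm, but the first oblong stands about 4 mm proud, so it is not down. I'll lift, look straight down at it and reseat it.

>>> {"api": "apply_moves", "payload": {"commands": [[0, 0, -0.5, 0], [0, 0, -0.9, 0], [0, 0, -0.9, 0], [0, 0, -0.9, 0], [0, 0, -0.9, 0]], "claw": 0.45}}

```text
clock: 85.32
eef_pos: [0.5351, -0.2521, 0.1522]
tool_rot: [0.663, 0.748, 0.0, 0.0]
ft_force: [0.8, -1.1, -0.4]
grip_width: 0.0467
grasp_force: 0.0
```

>>> {"api": "apply_moves", "payload": {"commands": [[0.05, 0, -0.5, 0], [0.05, 0, -0.1, 0], [0, 0, 0, 0], [0, 0, 0, 0], [0, 0, 0, 0]]}}

```text
clock: 85.73
eef_pos: [0.5341, -0.2497, 0.1615]
tool_rot: [0.663, 0.748, -0.0, -0.001]
ft_force: [-0.4, 1.3, -0.2]
grip_width: 0.0466
grasp_force: 0.0
```

>>> {"api": "apply_moves", "payload": {"commands": [[0, 0, 0, 0], [0, 0, 0, 0], [0, 0, 0, 0], [0, 0, 0, 0], [0, 0, 0, 0]]}}

```text
clock: 86.15
eef_pos: [0.5349, -0.2501, 0.1627]
tool_rot: [0.663, 0.748, -0.0, -0.0]
ft_force: [-0.6, 0.6, -0.3]
grip_width: 0.0467
grasp_force: 0.0
```

Run:
```python
from lib import *
p,a,o=state();print(p,a);c=snap("wrist");np.savez("w21.npz",**c)
for z in(.048,.052): print(weight(c,nest(-62,39),z,.036))
q=proj(c,(*nest(-62,39),.048),"wrist").astype(int);print(q)
x0,y0=q[0]-55,q[1]-60
cv2.imwrite("pics/w21c.png",cv2.resize(c["image"][max(y0,0):y0+120,x0:x0+110],None,fx=5,fy=5,interpolation=2))
```

```text
[ 0.53485686 -0.25011391  0.16266912] 6.875765749419887
{'rect': array([ 528. , -173.3]), 'cen': array([ 527.7, -173.3]), 'size': array([51.3, 29.1]), 'ang': -83.4, 'px': array([321. , 104.2]), 'area': 1450.0}
{'rect': array([ 528. , -173.3]), 'cen': array([ 527.7, -173.3]), 'size': array([50.5, 28.6]), 'ang': -83.4, 'px': array([321. , 104.2]), 'area': 1401.0}
[320 104]
```

View pics/w21c.png

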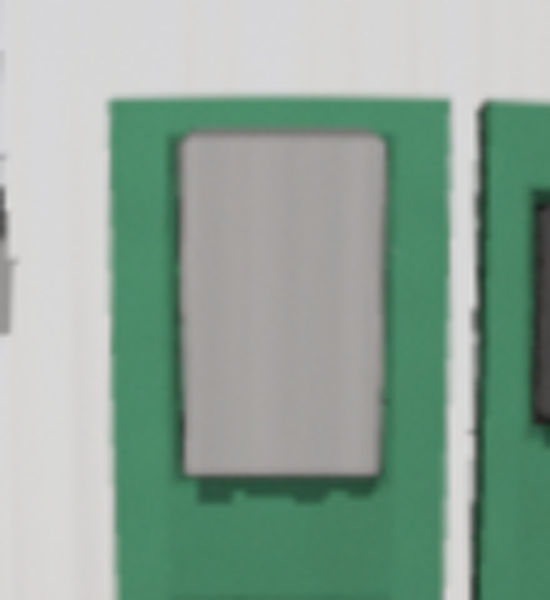

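The crop shows the block's far (+y) end wider, so that end is tilted up on the rim, with a dark gap at the near (−y) end. I'll nudge it about 2 mm toward −y with closed fingers against its +y face so it drops in.

Run:
```python
from lib import *
p,a,o=state()
A=nestT(-62,88);B=nestT(-62,75);print(A,B)
p,a=plan(p,a,(*A,.10),6.91,"go");p,a=plan(p,a,(*A,.056),6.91,"dn");p,a=plan(p,a,(*B,.056),6.91,"push")
```

```text
[ 0.51976306 -0.12599843] [ 0.52132709 -0.138904  ]
go [[0.78, 0.0, 0.39, 0.0], [0.78, 0.0, 0.39, 0.0], [0.78, 0.0, 0.39, 0.0], [0.78, 0.0, 0.39, 0.0], [0.78, 0.0, 0.39, 0.0]]
go [[0.78, 0.0, 0.4, 0.0], [0.79, 0.0, 0.39, 0.0], [0.78, -0.01, 0.4, 0.0], [0, 0, 0, 0], [0, 0, 0, 0]]
dn [[0.0, 0.0, 0.73, 0.0], [0.0, 0.0, 0.73, 0.0], [0.0, 0.0, 0.74, 0.0], [0, 0, 0, 0], [0, 0, 0, 0]]
push [[-0.65, 0.0, 0.0, 0.0], [0, 0, 0, 0], [0, 0, 0, 0], [0, 0, 0, 0], [0, 0, 0, 0]]
```

>>> {"api": "apply_moves", "payload": {"commands": [[0.78, 0, 0.39, 0], [0.78, 0, 0.39, 0], [0.78, 0, 0.39, 0], [0.78, 0, 0.39, 0], [0.78, 0, 0.39, 0]], "claw": 1}}

```text
clock: 86.62
eef_pos: [0.5255, -0.1721, 0.1237]
tool_rot: [0.664, 0.748, 0.0, 0.0]
ft_force: [-0.5, 0.4, -0.7]
grip_width: -0.0002
grasp_force: 0.0
```

>>> {"api": "apply_moves", "payload": {"commands": [[0.78, 0, 0.4, 0], [0.79, 0, 0.39, 0], [0.78, -0.01, 0.4, 0], [0, 0, 0, 0], [0, 0, 0.4, 0]]}}

```text
clock: 87.03
eef_pos: [0.5207, -0.1258, 0.0931]
tool_rot: [0.663, 0.749, 0.0, 0.001]
ft_force: [0.4, 0.3, -0.6]
grip_width: 0.0003
grasp_force: 0.0
```

>>> {"api": "apply_moves", "payload": {"commands": [[0, 0, 0.6, 0], [0, 0, 0.6, 0], [0, 0, 0.4, 0], [0, 0, 0.2, 0], [0, 0, 0, 0]]}}

```text
clock: 87.45
eef_pos: [0.5193, -0.1265, 0.0551]
tool_rot: [0.664, 0.748, -0.0, -0.001]
ft_force: [0.1, 0.6, 1.2]
grip_width: -0.0003
grasp_force: 0.0
```

>>> {"api": "apply_moves", "payload": {"commands": [[0, 0, 0, 0], [0, 0, 0, 0], [0, 0, 0, 0], [0, 0, 0, 0], [0, 0, 0, 0]]}}

```text
clock: 87.87
eef_pos: [0.5201, -0.1261, 0.0566]
tool_rot: [0.663, 0.748, 0.0, 0.0]
ft_force: [0.1, 0.3, -0.5]
grip_width: 0.0002
grasp_force: 0.0
```

>>> {"api": "apply_moves", "payload": {"commands": [[-0.2, 0, 0, 0], [-0.15, 0, 0, 0], [-0.1, 0, 0, 0], [-0.05, 0, 0, 0], [0, 0, 0, 0]]}}

```text
clock: 88.28
eef_pos: [0.521, -0.1362, 0.0561]
tool_rot: [0.664, 0.748, 0.0, -0.0]
ft_force: [-1.0, 0.7, -0.5]
grip_width: 0.0
grasp_force: 0.2
```

>>> {"api": "apply_moves", "payload": {"commands": [[-0.05, 0, 0, 0], [-0.05, 0, 0, 0], [-0.05, 0, 0, 0], [0, 0, 0, 0], [0, 0, 0, 0]]}}

```text
clock: 88.7
eef_pos: [0.5211, -0.139, 0.0559]
tool_rot: [0.663, 0.748, -0.0, -0.0]
ft_force: [-0.4, 0.8, -1.0]
grip_width: -0.0001
grasp_force: 0.3
```

>>> {"api": "apply_moves", "payload": {"commands": [[-0.05, 0, 0, 0], [0, 0, 0, 0], [0.3, 0, 0, 0], [0, 0, -0.6, 0], [0, 0, -0.8, 0]]}}

```text
clock: 89.12
eef_pos: [0.5194, -0.1333, 0.083]
tool_rot: [0.663, 0.748, -0.001, -0.001]
ft_force: [0.4, 0.5, 0.8]
grip_width: -0.0002
grasp_force: 0.0
```

>>> {"api": "apply_moves", "payload": {"commands": [[-0.6, 0, -0.1, 0], [-0.7, 0, 0, 0], [0, 0, 0, 0], [0, 0, 0, 0], [0, 0, 0, 0]]}}

```text
clock: 89.53
eef_pos: [0.5231, -0.1602, 0.0851]
tool_rot: [0.664, 0.748, -0.0, -0.001]
ft_force: [-0.5, -0.2, -0.1]
grip_width: 0.0
grasp_force: 0.0
```

>>> {"api": "apply_moves", "payload": {"commands": [[0, 0, 0.2, 0], [0, 0, 0.15, 0], [0, 0, 0.1, 0], [0, 0, 0.1, 0], [0, 0, 0, 0]]}}

```text
clock: 89.95
eef_pos: [0.5234, -0.1594, 0.0743]
tool_rot: [0.663, 0.748, -0.0, -0.001]
ft_force: [0.3, -0.4, 0.1]
grip_width: -0.0001
grasp_force: 0.0
```

>>> {"api": "apply_moves", "payload": {"commands": [[0, 0, 0.1, 0], [0, 0, 0.05, 0], [0, 0, 0, 0], [0, 0, 0, 0], [0, 0, 0, 0]]}}

```text
clock: 90.37
eef_pos: [0.5239, -0.1598, 0.0722]
tool_rot: [0.663, 0.748, 0.0, 0.0]
ft_force: [0.7, 0.1, 0.4]
grip_width: 0.0
grasp_force: 0.0
```

>>> {"api": "apply_moves", "payload": {"commands": [[0, 0, 0.08, 0], [0, 0, 0.06, 0], [0, 0, 0, 0], [0, 0, 0, 0], [0, 0, 0, 0]]}}

```text
clock: 90.78
eef_pos: [0.5241, -0.1599, 0.0701]
tool_rot: [0.663, 0.748, 0.0, 0.0]
ft_force: [-1.3, 0.6, 5.0]
grip_width: -0.0001
grasp_force: 2.7
```

>>> {"api": "apply_moves", "payload": {"commands": [[0, 0, -0.5, 0], [0, 0, -0.9, 0], [-0.6, 0, -0.9, 0], [-0.9, 0, -0.9, 0], [-0.9, 0, -0.9, 0]]}}

```text
clock: 91.2
eef_pos: [0.5296, -0.2075, 0.1526]
tool_rot: [0.663, 0.749, 0.0, -0.0]
ft_force: [0.8, 0.0, 0.4]
grip_width: 0.0001
grasp_force: 0.0
```

>>> {"api": "apply_moves", "payload": {"commands": [[-0.9, 0, -0.5, 0], [-0.8, 0, 0, 0], [-0.4, 0, 0, 0], [-0.1, 0, 0, 0], [0, 0, 0, 0]]}}

```text
clock: 91.62
eef_pos: [0.5339, -0.2511, 0.1598]
tool_rot: [0.664, 0.748, -0.0, -0.001]
ft_force: [0.2, 0.7, -0.5]
grip_width: -0.0002
grasp_force: 0.0
```

>>> {"api": "apply_moves", "payload": {"commands": [[0, 0, 0, 0], [0, 0, 0, 0], [0, 0, 0, 0], [0, 0, 0, 0], [0, 0, 0, 0]]}}

```text
clock: 92.03
eef_pos: [0.5349, -0.2506, 0.1612]
tool_rot: [0.663, 0.748, -0.0, -0.0]
ft_force: [0.3, 0.2, 0.3]
grip_width: 0.0002
grasp_force: 0.0
```

Run:
```python
from lib import *
p,a,o=state();print(p,a);c=snap("wrist","w22");np.savez("w22.npz",**c)
print(weight(c,nest(-62,39),.048,.036))
plan(p,a,(.463,-.307,.185),6.91,"view")
```

```text
[ 0.53488156 -0.25061529  0.16124633] 6.920119833493787
{'rect': array([ 527.9, -175.7]), 'cen': array([ 527.9, -175.8]), 'size': array([50.2, 28.7]), 'ang': -83.1, 'px': array([321. , 106.9]), 'area': 1411.0}
view [[-0.47, -0.78, -0.24, 0.0], [-0.47, -0.78, -0.24, 0.0], [-0.48, -0.78, -0.24, 0.0], [-0.47, -0.78, -0.23, 0.0], [-0.48, -0.79, -0.24, 0.0]]
```

Contact at 70.1 mm, so it is now fully down and 2 mm from centre, within the 5 mm limit. Next I'll measure the gate and button pins from above.

>>> {"api": "apply_moves", "payload": {"commands": [[-0.47, -0.78, -0.24, 0], [-0.47, -0.78, -0.24, 0], [-0.48, -0.78, -0.24, 0], [-0.47, -0.78, -0.23, 0], [-0.48, -0.79, -0.24, 0]]}}

```text
clock: 92.5
eef_pos: [0.4623, -0.3078, 0.1854]
tool_rot: [0.663, 0.748, 0.0, 0.0]
ft_force: [-0.1, -0.1, -0.6]
grip_width: 0.0002
grasp_force: 0.0
```

>>> {"api": "apply_moves", "payload": {"commands": [[0, 0, 0, 0], [0, 0, 0, 0], [0, 0, 0, 0], [0, 0, 0, 0], [0, 0, 0, 0]]}}

```text
clock: 92.92
eef_pos: [0.4634, -0.3068, 0.1847]
tool_rot: [0.663, 0.749, 0.0, -0.0]
ft_force: [0.0, 0.1, -1.1]
grip_width: 0.0001
grasp_force: 0.0
```

>>> {"api": "apply_moves", "payload": {"commands": [[0, 0, 0, 0], [0, 0, 0, 0], [0, 0, 0, 0], [0, 0, 0, 0], [0, 0, 0, 0]]}}

```text
clock: 93.33
eef_pos: [0.463, -0.3075, 0.185]
tool_rot: [0.663, 0.748, 0.0, -0.0]
ft_force: [-0.6, 0.0, -1.1]
grip_width: -0.0
grasp_force: 0.0
```

Run:
```python
from lib import *
p,a,o=state();print(p,a);c=snap("wrist","w23");np.savez("w23.npz",**c)
im=c["image"].copy()
h=cv2.cvtColor(c["image"],cv2.COLOR_BGR2HSV)
red=((h[...,0]<6)|(h[...,0]>174))&(h[...,1]>180)&(h[...,2]>60)
for b in blobs(red,40,5000):print("red",np.round(b[0],1),b[1],b[2])
bl=(h[...,0]>100)&(h[...,0]<130)&(h[...,1]>150)
for b in blobs(bl,20,3000):print("blue",np.round(b[0],1),b[1],b[2])
for n,X in dict(hinge=nest(-115,48),pinshut=nest(-115,3),pivot=nest(-135,-55)).items():
    print(n,X,[np.round(proj(c,(*X,z),"wrist"),1).tolist() for z in(.068,.098)])
cv2.imwrite("pics/w23c.png",cv2.resize(im[0:250,150:450],None,fx=2.4,fy=2.4,interpolation=2))
```

```text
[ 0.46297482 -0.30745585  0.18504302] 6.891390675928015
red [309.5 170.1] 1044.0 ((308.5335693359375, 170.87486267089844), (65.5124282836914, 23.51003074645996), 15.01835823059082)
blue [292.3  28.3] 196.0 ((292.70001220703125, 28.399999618530273), (20.124608993530273, 12.521980285644531), 63.43495178222656)
hinge [ 0.47356043 -0.17118432] [[353.8, 32.2], [358.5, 22.3]]
pinshut [ 0.47897439 -0.21585745] [[353.8, 89.2], [358.5, 87.1]]
pivot [ 0.46609765 -0.27584236] [[327.1, 163.7], [327.9, 171.9]]
```

View pics/w23c.png

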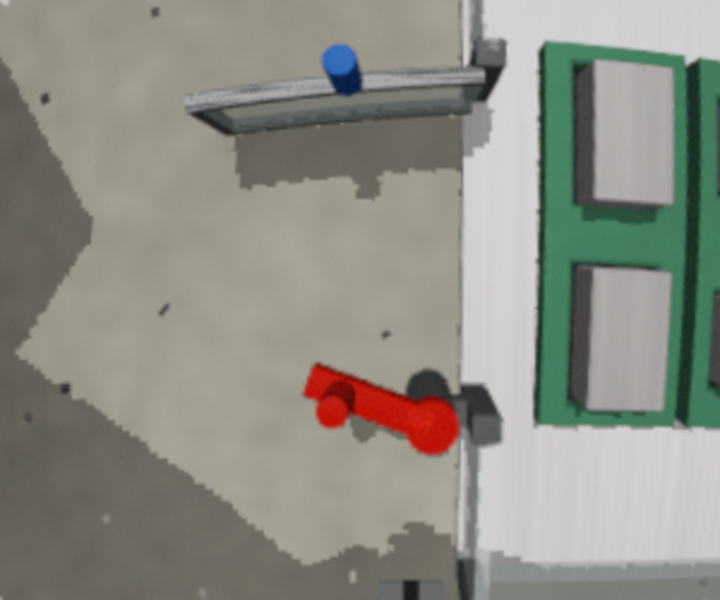

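The crop shows (full-image pixels) the blue pin top at (291.7,24.2), the gate hinge at (353,30) as predicted, the red pivot disc at (330.4,177.9) and the red pin top at (288.3,171.3).

```bash
cat > arc.py <<'E'
from lib import *
c=dict(np.load("w23.npz"))
H=nestT(-115,48);B=cast(c,(291.7,24.2),.098,"wrist")[:2]-E_
P=cast(c,(330.4,177.9),.068,"wrist")[:2]-E_;Q=cast(c,(288.3,171.3),.098,"wrist")[:2]-E_
th=np.radians(6.91)
def enc(v): return np.array([v@[np.cos(th),np.sin(th)],v@[-np.sin(th),np.cos(th)]])*1000
def w(v): v=np.array(v)/1000;return np.array([v[0]*np.cos(th)-v[1]*np.sin(th),v[0]*np.sin(th)+v[1]*np.cos(th)])
E
python3 - <<'E'
from arc import *
C=nestT(0,0)
g=enc(B-H);print("H",H,"B",B,"gate pin rel",g,np.hypot(*g),"phi",np.arctan2(-g[0],-g[1]))
q=enc(Q-P);print("pivot enc",enc(P-C),P,"Q",Q,"rel",q,np.hypot(*q),"ang",np.arctan2(q[1],-q[0]))
p,a,o=state()
plan(p,a,(*B,.15),6.91,"go");print((.15-.095)/.02)
E
```

```text
H [ 0.47196043 -0.17208432] B [ 0.42836061 -0.17897834] gate pin rel [-44.11254863  -1.59844344] 44.14149938238695 phi 1.5345766013777091
pivot enc [-132.31781077  -66.44671357] [ 0.46853751 -0.28778324] Q [ 0.43737799 -0.27951218] rel [-29.93809252  11.95978464] 32.23857677657123 ang 0.38006134627468185
go [[0.82, -0.12, 0.22, 0.0], [0.82, -0.12, 0.22, 0.0], [0.82, -0.12, 0.22, 0.0], [0.83, -0.12, 0.22, 0.0], [0.82, -0.12, 0.22, 0.0]]
go [[0.83, -0.12, 0.22, 0.0], [0.82, -0.11, 0.22, 0.0], [0.83, -0.12, 0.21, 0.0], [0, 0, 0, 0], [0, 0, 0, 0]]
2.7499999999999996
```

>>> {"api": "apply_moves", "payload": {"commands": [[0.82, -0.12, 0.22, 0], [0.82, -0.12, 0.22, 0], [0.82, -0.12, 0.22, 0], [0.83, -0.12, 0.22, 0], [0.82, -0.12, 0.22, 0]], "claw": 0.55}}

```text
clock: 93.8
eef_pos: [0.4408, -0.2268, 0.1629]
tool_rot: [0.664, 0.748, 0.0, 0.0]
ft_force: [0.2, 0.4, 0.3]
grip_width: 0.0382
grasp_force: 0.0
```

>>> {"api": "apply_moves", "payload": {"commands": [[0.83, -0.12, 0.22, 0], [0.82, -0.11, 0.22, 0], [0.6, -0.08, 0.2, 0], [0.23, -0.04, 0, 0], [0, 0, 0, 0]]}}

```text
clock: 94.22
eef_pos: [0.4278, -0.1782, 0.1503]
tool_rot: [0.663, 0.749, -0.0, -0.0]
ft_force: [0.3, 0.2, 0.5]
grip_width: 0.0385
grasp_force: 0.0
```

>>> {"api": "apply_moves", "payload": {"commands": [[0, 0, 0, 0], [0, 0, 0, 0], [0, 0, 0, 0], [0, 0, 0.4, 0], [0, 0, 0.6, 0]]}}

```text
clock: 94.63
eef_pos: [0.4294, -0.1799, 0.1308]
tool_rot: [0.664, 0.748, 0.0, 0.002]
ft_force: [-0.4, 1.2, 0.3]
grip_width: 0.0385
grasp_force: 0.0
```

>>> {"api": "apply_moves", "payload": {"commands": [[0, 0, 0.7, 0], [0, 0, 0.6, 0], [0, 0, 0.4, 0], [0, 0, 0.05, 0], [0, 0, 0, 0]]}}

```text
clock: 95.05
eef_pos: [0.4278, -0.179, 0.0946]
tool_rot: [0.664, 0.748, -0.0, -0.001]
ft_force: [-0.3, -0.3, 1.2]
grip_width: 0.0383
grasp_force: 0.0
```

>>> {"api": "apply_moves", "payload": {"commands": [[0, 0, 0, 0], [0, 0, 0, 0], [0, 0, 0, 0], [0, 0, 0, 0], [0, 0, 0, 0]]}}

```text
clock: 95.47
eef_pos: [0.4286, -0.1791, 0.0957]
tool_rot: [0.663, 0.748, 0.0, 0.0]
ft_force: [1.2, 0.7, 0.5]
grip_width: 0.0382
grasp_force: 0.0
```

>>> {"api": "apply_moves", "payload": {"commands": [[0, 0, 0, 0], [0, 0, 0, 0], [0, 0, 0, 0], [0, 0, 0, 0], [0, 0, 0, 0]], "claw": 1}}

```text
clock: 95.88
eef_pos: [0.4275, -0.1791, 0.0955]
tool_rot: [0.663, 0.748, -0.001, -0.0]
ft_force: [-3.4, -0.2, 5.7]
grip_width: 0.0078
grasp_force: 58.7
```

Run:
```python
from arc import *
p,a,o=state();print(p,a,B,o["grip_width"],o["grasp_force"],o["ft_force"])
g=enc(p[:2]-H);print(g,np.hypot(*g))
ph=np.linspace(1.5346,-.03,15)[1:]
q=p;rows=[]
import io,contextlib
for f in ph:
    t=H+w((-45*np.sin(f),-45*np.cos(f)))
    s=io.StringIO()
    with contextlib.redirect_stdout(s): q,a=plan(q,a,(*t,p[2]),6.9+np.degrees(1.5346-max(f,0)))
    rows.append(eval(s.getvalue().strip())[0])
for i in range(0,len(rows),5):print(rows[i:i+5])
print(q,a)
```

```text
[ 0.42753398 -0.17909441  0.09550338] 6.868045128110089 [ 0.42836061 -0.17897834] 0.007810161759954325 58.728105425834656 [-3.37022739 -0.23055527  5.6540638 ]
[-44.94714161  -1.6142225 ] 44.97611870051825
[[-0.25, 0.02, 0.0, -0.11], [-0.25, 0.02, 0.0, -0.1], [-0.25, 0.03, 0.0, -0.11], [-0.25, 0.02, 0.0, -0.11], [-0.25, 0.02, 0.0, -0.1]]
[[-0.25, 0.03, 0.0, -0.11], [-0.25, 0.02, 0.0, -0.11], [-0.25, 0.02, 0.0, -0.1], [-0.25, 0.03, 0.0, -0.11], [-0.25, 0.02, 0.0, -0.11]]
[[-0.25, 0.02, 0.0, -0.1], [-0.25, 0.03, 0.0, -0.11], [-0.25, 0.02, 0.0, -0.11], [-0.25, 0.02, 0.0, -0.08]]
[ 0.47862855 -0.21659342  0.09550338] 95.06804512811007
```

Pin gripped, 44.98 mm from the hinge as specified. Swinging the gate shut.

>>> {"api": "apply_moves", "payload": {"commands": [[-0.25, 0.02, 0, -0.11], [-0.25, 0.02, 0, -0.1], [-0.25, 0.03, 0, -0.11], [-0.25, 0.02, 0, -0.11], [-0.25, 0.02, 0, -0.1]]}}

```text
clock: 96.3
eef_pos: [0.4389, -0.2014, 0.0956]
tool_rot: [0.43, 0.903, 0.001, 0.0]
ft_force: [-1.7, 1.5, 3.3]
grip_width: 0.0081
grasp_force: 58.7
```

>>> {"api": "apply_moves", "payload": {"commands": [[-0.25, 0.03, 0, -0.11], [-0.25, 0.02, 0, -0.11], [-0.25, 0.02, 0, -0.1], [-0.25, 0.03, 0, -0.11], [-0.25, 0.02, 0, -0.11]]}}

```text
clock: 96.72
eef_pos: [0.4605, -0.2142, 0.0955]
tool_rot: [0.161, 0.987, 0.001, 0.001]
ft_force: [0.7, 3.6, 2.4]
grip_width: 0.0074
grasp_force: 58.7
```

>>> {"api": "apply_moves", "payload": {"commands": [[-0.25, 0.02, 0, -0.1], [-0.25, 0.03, 0, -0.11], [-0.25, 0.02, 0, -0.11], [-0.25, 0.02, 0, -0.08], [0, 0, 0, 0]]}}

```text
clock: 97.13
eef_pos: [0.4774, -0.2152, 0.0954]
tool_rot: [-0.046, 0.999, 0.001, -0.002]
ft_force: [-7.6, 3.0, 11.0]
grip_width: 0.008
grasp_force: 59.5
```

>>> {"api": "apply_moves", "payload": {"commands": [[0, 0, 0, 0], [0, 0, 0, 0], [0, 0, 0, 0], [0, 0, 0, 0], [0, 0, 0, 0]]}}

```text
clock: 97.55
eef_pos: [0.4774, -0.2152, 0.0955]
tool_rot: [-0.044, 0.999, 0.001, -0.002]
ft_force: [-7.2, 4.4, 9.0]
grip_width: 0.0079
grasp_force: 59.4
```

Run:
```python
from arc import *
p,a,o=state();g=enc(p[:2]-H);print(p,a,g,np.hypot(*g),np.arctan2(-g[0],-g[1]),o["ft_force"],o["grip_width"],o["joint_pos"])
```

```text
[ 0.47738715 -0.21522714  0.09545078] 95.07077060150479 [  0.19678576 -43.48233998] 43.482785270347726 -0.0045256169655203855 [-7.2336993   4.40843908  9.0204465 ] 0.007937287451404786 [-4.23965033e-01  4.12321572e-01 -1.87410977e-01  9.75328232e-01
  7.61672774e-04 -5.12472905e-01]
```

The gate is on its stop (angle about 0 rad). Release and go to the button pin.

Run:
```python
from arc import *
p,a,o=state()
plan((.4781,-.2162,.14),a,(*Q,.14),a,"go")
```

```text
go [[0.58, -0.74, 0.0, 0.0], [0.58, -0.74, 0.0, 0.0], [0.57, -0.75, 0.0, 0.0], [0.58, -0.74, 0.0, 0.0], [0, 0, 0, 0]]
```

>>> {"api": "apply_moves", "payload": {"commands": [[0, 0, 0, 0], [0, 0, 0, 0], [0, 0, 0, 0], [0, 0, 0, 0], [0, 0, 0, 0]], "claw": 0.6}}

```text
clock: 97.97
eef_pos: [0.4796, -0.2165, 0.0952]
tool_rot: [-0.044, 0.999, -0.0, 0.0]
ft_force: [0.0, -0.8, 0.7]
grip_width: 0.0346
grasp_force: 0.0
```

>>> {"api": "apply_moves", "payload": {"commands": [[0, 0, -0.3, 0], [0, 0, -0.6, 0], [0, 0, -0.7, 0], [0, 0, -0.5, 0], [0, 0, -0.1, 0]]}}

```text
clock: 98.38
eef_pos: [0.4808, -0.2171, 0.1417]
tool_rot: [-0.044, 0.999, -0.001, 0.002]
ft_force: [-0.6, -0.2, -0.1]
grip_width: 0.0339
grasp_force: 0.0
```

>>> {"api": "apply_moves", "payload": {"commands": [[0, 0, 0, 0], [0, 0, 0, 0], [0, 0, 0, 0], [0, 0, 0, 0], [0, 0, 0, 0]]}}

```text
clock: 98.8
eef_pos: [0.4789, -0.2163, 0.1386]
tool_rot: [-0.044, 0.999, 0.0, -0.001]
ft_force: [-0.5, -0.3, 0.1]
grip_width: 0.034
grasp_force: 0.0
```

Run:
```python
from arc import *
p,a,o=state();print(p,a,Q)
plan(p,a,(*Q,.14),95,"go")
```

```text
[ 0.47893265 -0.21628977  0.13860652] 95.07745217081288 [ 0.43737799 -0.27951218]
go [[0.59, -0.74, -0.02, 0.0], [0.59, -0.74, -0.02, 0.0], [0.58, -0.74, -0.01, 0.0], [0.59, -0.74, -0.02, 0.0], [0, 0, 0, 0]]
```

>>> {"api": "apply_moves", "payload": {"commands": [[0.4, -0.5, 0, 0], [0.55, -0.7, 0, 0], [0.55, -0.7, 0, 0], [0.5, -0.6, 0, 0], [0.3, -0.4, 0, 0]]}}

```text
clock: 99.22
eef_pos: [0.4372, -0.2798, 0.139]
tool_rot: [-0.044, 0.999, -0.0, -0.0]
ft_force: [-0.4, 0.0, -0.7]
grip_width: 0.034
grasp_force: 0.0
```

>>> {"api": "apply_moves", "payload": {"commands": [[0.05, -0.06, 0, 0], [0, 0, 0, 0], [0, 0, 0, 0], [0, 0, 0, 0], [0, 0, 0.3, 0]]}}

```text
clock: 99.63
eef_pos: [0.439, -0.2795, 0.1342]
tool_rot: [-0.045, 0.999, -0.001, 0.001]
ft_force: [0.7, -0.1, 0.7]
grip_width: 0.0341
grasp_force: 0.0
```

>>> {"api": "apply_moves", "payload": {"commands": [[0, 0, 0.6, 0], [0, 0, 0.6, 0], [0, 0, 0.4, 0], [0, 0, 0.2, 0], [0, 0, 0, 0]]}}

```text
clock: 100.05
eef_pos: [0.4372, -0.2788, 0.096]
tool_rot: [-0.045, 0.999, 0.001, -0.001]
ft_force: [-0.4, 0.3, -0.4]
grip_width: 0.0341
grasp_force: 0.0
```

>>> {"api": "apply_moves", "payload": {"commands": [[0, 0, 0, 0], [0, 0, 0, 0], [0, 0, 0, 0], [0, 0, 0, 0], [0, 0, 0, 0]]}}

```text
clock: 100.47
eef_pos: [0.438, -0.2798, 0.0977]
tool_rot: [-0.044, 0.999, -0.0, 0.0]
ft_force: [0.4, -0.2, 0.4]
grip_width: 0.0342
grasp_force: 0.0
```

>>> {"api": "apply_moves", "payload": {"commands": [[0, 0, 0, 0], [0, 0, 0, 0], [0, 0, 0, 0], [0, 0, 0, 0], [0, 0, 0, 0]], "claw": 1}}

```text
clock: 100.88
eef_pos: [0.4378, -0.2796, 0.0976]
tool_rot: [-0.044, 0.999, -0.0, 0.0]
ft_force: [-0.7, -0.2, 3.5]
grip_width: 0.0075
grasp_force: 58.6
```

Run:
```python
from arc import *
p,a,o=state();g=enc(p[:2]-P);print(p,a,Q,o["grip_width"],o["grasp_force"],g,np.hypot(*g));b0=np.arctan2(g[1],-g[0]);print(b0)
ph=np.linspace(b0,1.62,12)[1:];q=p;rows=[]
import io,contextlib
for f in ph:
    t=P+w((-32*np.cos(f),32*np.sin(f)));s=io.StringIO()
    with contextlib.redirect_stdout(s): q,a=plan(q,a,(*t,p[2]),95.07-np.degrees(min(f,1.57)-b0))
    rows.append(eval(s.getvalue().strip())[0])
for i in range(0,len(rows),5):print(rows[i:i+5])
print(q,a)
```

```text
[ 0.4378137  -0.27964014  0.09761977] 95.07656877560395 [ 0.43737799 -0.27951218] 0.007460204382165717 58.573288321495056 [-29.52094693  11.78033899] 31.784629842391766
0.379687293097954
[[-0.06, 0.17, 0.0, 0.11], [-0.07, 0.17, 0.0, 0.11], [-0.07, 0.16, 0.0, 0.1], [-0.07, 0.17, 0.0, 0.11], [-0.07, 0.16, 0.0, 0.11]]
[[-0.07, 0.17, 0.0, 0.11], [-0.07, 0.17, 0.0, 0.1], [-0.08, 0.16, 0.0, 0.11], [-0.07, 0.17, 0.0, 0.11], [-0.07, 0.16, 0.0, 0.11]]
[[-0.07, 0.17, 0.0, 0.06]]
[ 0.46628207 -0.2558882   0.09761977] 26.676568775603954
```

>>> {"api": "apply_moves", "payload": {"commands": [[-0.06, 0.17, 0, 0.11], [-0.07, 0.17, 0, 0.11], [-0.07, 0.16, 0, 0.1], [-0.07, 0.17, 0, 0.11], [-0.07, 0.16, 0, 0.11]]}}

```text
clock: 101.3
eef_pos: [0.4468, -0.2649, 0.0976]
tool_rot: [0.239, 0.971, -0.001, 0.0]
ft_force: [-1.4, -2.1, 0.8]
grip_width: 0.0076
grasp_force: 58.6
```

>>> {"api": "apply_moves", "payload": {"commands": [[-0.07, 0.17, 0, 0.11], [-0.07, 0.17, 0, 0.1], [-0.08, 0.16, 0, 0.11], [-0.07, 0.17, 0, 0.11], [-0.07, 0.16, 0, 0.11]]}}

```text
clock: 101.72
eef_pos: [0.4626, -0.2572, 0.0976]
tool_rot: [0.501, 0.866, -0.001, 0.0]
ft_force: [-0.4, -1.9, 2.0]
grip_width: 0.0075
grasp_force: 58.7
```

>>> {"api": "apply_moves", "payload": {"commands": [[-0.07, 0.17, 0, 0.06], [0, 0, 0, 0], [0, 0, 0, 0], [0, 0, 0, 0], [0, 0, 0, 0]]}}

```text
clock: 102.13
eef_pos: [0.4646, -0.2569, 0.0975]
tool_rot: [0.525, 0.851, -0.002, -0.001]
ft_force: [-4.3, -2.4, 5.5]
grip_width: 0.0074
grasp_force: 59.0
```

Run:
```python
from arc import *
p,a,o=state();g=enc(p[:2]-P);print(p,a,o["ft_force"],o["grip_width"],g,np.hypot(*g),np.arctan2(g[1],-g[0]))
```

```text
[ 0.46456364 -0.25685969  0.09753249] 26.60277793583419 [-4.26188464 -2.35511493  5.46147892] 0.007365471383405641 [-0.22459436 31.17702677] 31.17783573134721 1.5635926097566055
```

The button is at its stop (about 1.56 rad). Release, lift clear and verify.

>>> {"api": "apply_moves", "payload": {"commands": [[0, 0, 0, 0], [0, 0, 0, 0], [0, 0, 0, 0], [0, 0, 0, 0], [0, 0, 0, 0]], "claw": 0.7}}

```text
clock: 102.55
eef_pos: [0.4664, -0.2557, 0.0972]
tool_rot: [0.525, 0.851, 0.0, -0.0]
ft_force: [-0.8, 0.3, -0.7]
grip_width: 0.0259
grasp_force: 0.0
```

>>> {"api": "apply_moves", "payload": {"commands": [[0, 0, -0.3, 0], [0, 0, -0.6, 0], [0, 0, -0.9, 0], [0, 0, -0.9, 0], [0, 0, -0.9, 0]]}}

```text
clock: 102.97
eef_pos: [0.4662, -0.2557, 0.1704]
tool_rot: [0.525, 0.851, 0.0, -0.0]
ft_force: [-0.2, -0.3, 0.2]
grip_width: 0.0256
grasp_force: 0.0
```

>>> {"api": "apply_moves", "payload": {"commands": [[-0.5, -0.5, -0.5, 0], [-0.6, -0.6, -0.2, 0], [-0.6, -0.6, 0, 0], [-0.4, -0.4, 0, 0], [0, 0, 0, 0]]}}

```text
clock: 103.38
eef_pos: [0.4471, -0.3139, 0.1836]
tool_rot: [0.526, 0.85, -0.0, 0.0]
ft_force: [0.2, 1.0, -0.1]
grip_width: 0.0252
grasp_force: 0.0
```

>>> {"api": "apply_moves", "payload": {"commands": [[0, 0, 0, 0], [0, 0, 0, 0], [0, 0, 0, 0], [0, 0, 0, 0], [0, 0, 0, 0]]}}

```text
clock: 103.8
eef_pos: [0.4478, -0.3116, 0.1832]
tool_rot: [0.524, 0.851, 0.0, -0.0]
ft_force: [-0.5, 0.1, -0.2]
grip_width: 0.0257
grasp_force: 0.0
```

Run:
```python
from arc import *
c=snap("wrist","w30");np.savez("w30.npz",**c);p,a,o=state();print(p,a,o["clock"])
h=cv2.cvtColor(c["image"],cv2.COLOR_BGR2HSV)
red=((h[...,0]<6)|(h[...,0]>174))&(h[...,1]>180)&(h[...,2]>60)
for b in blobs(red,60,5000):
    pts=np.array([enc(cast(c,u[0],.068,"wrist")[:2]-E_-P) for u in b[3]]);print("red rel pivot",pts.min(0),pts.max(0))
bl=(h[...,0]>100)&(h[...,0]<130)&(h[...,1]>150)
for b in blobs(bl,20,3000):
    for z in(.068,.083,.098):print("blue rel hinge",z,enc(cast(c,b[0],z,"wrist")[:2]-E_-H))
print(proj(c,(*nest(-115,0),.068),"wrist"))
t0=dict(np.load("top0.npz"));t=snap("top");d=np.abs(t["image"].astype(int)-t0["image"]).max(2)
for n,(x,y,r) in dict(bottle=(263,173,12),cup=(323,168,11),brush=(212,215,22)).items(): print(n,(d[y-r:y+r,x-r:x+r]>40).sum())
```

```text
[ 0.44775067 -0.31165735  0.18323985] 26.730685853774443 103.85
red rel pivot [-10.62293177  -8.10391111] [10.80088238 43.89601521]
blue rel hinge 0.068 [  6.06508793 -41.64267494]
blue rel hinge 0.083 [  1.4559185  -43.05745085]
blue rel hinge 0.098 [ -3.15325093 -44.47222675]
blue rel hinge 0.068 [108.5199028  123.60021223]
blue rel hinge 0.083 [ 97.39549557 111.67742159]
blue rel hinge 0.098 [86.27108834 99.75463095]
[408.61025691 116.88734984]
bottle 0
cup 0
brush 0
```

View pics/w30.png

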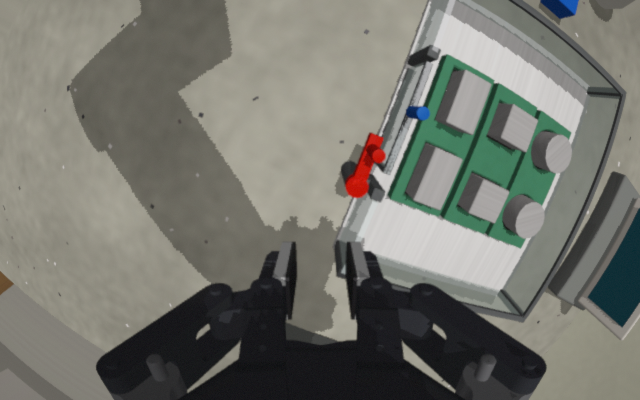

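The gate is in line with the front wall (pin at (420,113)). The button lies across it (from (357,187) to (375,137), bar 44 mm along +y). All six weights are seated, the bystanders are unmoved, and the robot is clear.

```bash
python3 -c "
from workcell import bot
print(bot.job_done())"
```

```text
the job is handed in; nothing more can be done
None
```

The job is handed in, and the hand-in returned no verdict: all six weights are in their nests, the gate is shut and the turnbutton is across it; the bottle, cup and brush looked unmoved, and the robot clock stood at about 104 s.

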